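Load the extraction cabinet and shut its sash

ROBOT

A 6-joint arm with a two-finger parallel gripper is mounted at the origin on the work surface; the furniture and walls round the work are solid. World frame = base frame: x ahead of the robot, y to its left, z up, the work surface at z = 0. Lengths are in m, angles in degrees, forces in N, time in s.
With the tool pointing down it reaches from about 0.275 to 0.875 m from the base axis. Payload 12.5 kg.
Tool frame: the origin (TCP) lies at the very end of the fingers, on their centre line; the grasp point (between the pads) lies 19 mm behind it; z points along the fingers, y is the direction in which the jaws open and shut (so a half turn about z gives the same grasp; the last joint's range is limited). The gripper opens to 85 mm and grips with 20 to 120 N. Pads are 22 mm wide; open, the fingers measure 114 mm over their backs; the gripper's body (76 mm by 85 mm) begins 54 mm behind the grasp point. The pads swing forward as they close: fully open they stand 13 mm farther back than shut.
Start: joints at [-71.597, 20.094, 94.641, -0, 65.266, -4.847], TCP at [0.217, -0.505, 0.196] pointing down, gripper open.
Joint ranges: [-157.81, 157.81], [-45, 120.19], [0.68, 151.7], [-89.99, 269.99], [4.06, 180], [-164.3, 164.3]. Speed limits (degrees/s): [127.2, 127.2, 159.86, 180, 180, 180].

INTERFACE

Orientations are given as a 3x3 rotation matrix whose columns are the frame's x, y, z axes.
In Python, from bench import * gives the robot as it stands.
- The arm moves only by the tool arm_command, never from a script. Its argument "deltas" is a list of rows, each a list of 7 numbers: the gripper's target within -1 to 1 (fully open at 1, half-way at 0, shut at -1), then the shift along the tool's x, y, z in m, then the turn, a rotation vector about the tool's x, y, z in rad. In form: [[hand, dx, dy, dz, ax, ay, az], ...]. A call has 1 to 12 rows; each row shifts and turns the commanded pose from where the row before left it, along the tool's axes as they then stand; what a row does not reach is not made up. A row lasts 1/12 s, in which the tool goes at most 41.7 mm and 7.16 degrees, less where a joint would pass 70% of its speed; a pose out of reach is approached as far as the arm can. A call is refused whole if a number of a shift passes 0.0417 or a number of a turn 0.125, either way. A call with a gripper value outside its range is refused whole. The fingers move at their own pace and stop on an object; "newtons" is the grip in N (left out, the last holds). Time passes only in rows, so rows that do not move let the fingers close. It gives the time, the measured TCP pose, the force and the opening at its end, in the units of the state.
- get_state(): the state, without advancing time (a new reading comes with each control period).
- get_image(name): name is "scene" or "top" or "wrist"; returns a dict with "image" (480x640x3 uint8, blue, green, red), "K" (3x3 intrinsics, pixels), "world_to_cam" (4x4, takes a point from world to camera coordinates); the wrist camera has in their place "hand_eye" (4x4, takes a point from camera to tool coordinates, whose origin is the TCP and whose axes are the flange's). Camera axes: x right, y down, z forward; pixel columns grow to the right and rows downward; lengths in m; the calibration is good to about 2 mm. A picture is of the moment at which its call begins: read the wrist's pose just before it. There is no depth.
- job_done(): hands the job in, once; it reports no verdict.
Trained networks look in a picture, given as the dict that the camera call returned (one of the last four; its "shot" number tells which), for a name from the list of things; names that differ only in an ending like _2 or _b are one class to them, and where a whole thing is asked for, a point or a joint stands for the part that bears it (a point fixed in the world has none). Each returns a list of dicts, best first, with "conf" (0 to 1); they miss things now and then, are a little off and sometimes report something else, mostly with a low value. They report only what shows in the picture. A call takes as long as a camera call. They do not tell look-alikes from the thing itself.
- look_for(thing, picture): "location" ([x, y, z] in m, in world coordinates, good to about 4 mm: the middle of the surface that is visible of it).
- tip_of(thing, picture): "location" ([x, y, z] in m, in world coordinates, good to about 4 mm: a listed point, or the origin of a listed thing).
The state is a dict: "clock": time; "q": joint angles; "dq": joint speeds; "tau": joint torques, N m; "position": TCP position; "eef_rot": TCP orientation; "contact_force": force on the tool from outside, world axes, zero at the start; "torque": the same for the moment, N m; "gripper_width": finger opening in m.
Only numpy, scipy, OpenCV 4.12 (cv2) and the standard library are available. Lean on these libraries where they do the work, as an engineer would, in place of code of your own. Each camera call takes 0.05 s, during which the arm holds its last target.

TASK

Raise the sash of the small extraction cabinet by its handle to nearly the top of its travel, stand the weldment (the round bar on a plate) upright on the floor inside, released and wholly behind the sash, and then lower the sash gently until it is fully shut on its sill. Do not topple the weldment, and leave the jar and the two steel plugs standing where they are.

Things in the scene. Friction and masses are not known exactly. Their poses are not given: they have to be found in the camera images.
- cabinet: Grey bench extraction cabinet, fixed, with a sliding sash at the front. Origin on the bench under the middle of the sash's front face; x points into the cabinet, y to its left, z up. Two sash guides (y = 125 to 143 mm either side, x = -5 to 17 mm) stand 470 mm high with a cross beam on top to 492 mm; a duct stub stands on the roof (roof top at z = 278 mm).
- cabinet_floor (a point): Middle of the cabinet's floor, on its top face, 8 mm above the bench and 102 mm behind the sash's front face; axes as the cabinet's. The floor is one level plate from a sill lip 30 mm in front of the sash's face to the back wall. Clear inside: 250 mm wide, from 12 mm to 192 mm behind the sash's front face, ceiling 262 mm above the bench.
- sash (a joint): Height of the sash above shut, m: 0 = shut on its sill, 0.23 = top stop; starts 0 to 0.02. Slides straight up and down; about 0.5 kg (hidden, 0.4 to 0.6), stiff in its guides (7.5 N of friction), so it stays where it is left: slow lifting takes about 11.5 to 13.5 N, pushing down about 1.5 to 4 N; it meets a hard stop when shut.
- sash_edge (a point): Middle of the sash's lower edge, on its front face, 8 mm above the bench when shut; the free height over the cabinet's floor equals the joint value. The sash is a clear panel in an aluminium frame, 246 mm wide, 240 mm high, 12 mm thick. It stands up behind and above the handle: a tool leaning back towards the robot has more room there, and must lean well back to reach in under the sash.
- sash_handle (a point): Middle of the sash's black handle: a level round bar 14 mm thick, 120 mm long along the cabinet's y, its centre line 55 mm in front of the sash's front face (48 mm free gap behind it) and 100 mm above the bench when shut; moves with the sash. Legs at both ends of the bar (60 mm left and right) run back and down to the lower rail. Axes as the cabinet's.
- weldment_bar (a point): Weldment: dark steel round bar, 26 mm thick, upright on a plate 95 x 60 x 6 mm; 134 mm high in all, 0.6 to 0.85 kg. Point on the bar's axis, 70 mm above the plate's underside. The plate reaches x = -28 to 68 mm, y = -26 to 34 mm about it. Loose on the bench, left or right in front of the cabinet (places swap with the jar), its x within 0.4 rad of straight ahead.
- weldment: The same weldment; origin at the centre of the plate's underside, x along the plate's long side (the bar stands near its -x end), z up.
- jar_mid (a point): White jar with a blue lid, 60 mm across, 68 mm high; point half-way up. Leave alone.
- plug_a_mid (a point): Turned steel plug with a T pin, 38 mm across, 69 mm high, to the right of the cabinet; point on its axis, 30 mm up. Leave alone.
- plug_b_mid (a point): The same kind of steel plug, to the left of the cabinet; point on its axis, 30 mm up. Leave alone.
Mind the look-alikes: they are no part of the job. Several things look just like the weldment: the one meant starts farthest from the robot's base.

How it is judged (in metres and radians):
On the way, in this order (a step that is already met when the one before it is completed fails the run):
1. the sash is raised at least 190 mm (value of joint sash above 0.19 m), for 0.2 s.
2. the weldment stands upright on the cabinet's floor, behind the sash line, released (x of weldment_bar in the frame of cabinet between 0.03 and 0.19 m and y of weldment_bar in the frame of cabinet between -0.11 and 0.11 m and z of weldment_bar in the frame of cabinet between 0.07 and 0.086 m and angle between weldment_bar's own z axis and vertical below 0.1 rad and contact force between weldment and the fingers below 0.1 N), for 0.3 s.
At the end, for the whole second after the job is handed in: The sash is shut to within 4 mm of its sill; the weldment stands upright (within 0.1 rad), at rest and released on the cabinet's floor, its bar at least 30 mm behind the sash's front face (all of step 2 and value of joint sash below 0.004 m and linear speed of weldment below 0.02 m/s); the robot touches nothing.
It fails at once if the sash is slammed (moves down faster than 0.4 m/s) (velocity of joint sash below -0.4 m/s).
It fails at once if the weldment is toppled (angle between weldment_bar's own z axis and vertical above 0.7 rad).
It fails at once if the jar or a plug is shoved more than 40 mm or tipped over (distance of any of jar_mid, plug_a_mid, plug_b_mid from where it was at the start of the episode above 0.04 m or angle between any of jar_mid, plug_a_mid, plug_b_mid's own z axis and vertical above 0.5 rad).
It also fails if it takes over 72 s, if anything falls off the work surface, if the arm or the gripper's body presses on something with over 40 N, if the wrist force passes 120 N, or if a joint passes its speed limit or range.

## Working session

There is one attempt and no reset: what is moved stays moved. The work goes in short steps, Python scripts to look and compute and a tool call to move; the robot and the scene stay as the last step left them, time stands still between calls to the robot, and variables do not carry over. Pictures are saved under pics/ and viewed, and the job is handed in when it is done.

Besides the shell and the picture viewer there is one more tool, called as name([rows], argument=value, ...), one row to a line, values as JSON. arm_command: Moves the arm, as the interface text tells. Its arguments: {"type":"object","properties":{"deltas":{"type":"array","items":{"type":"array","items":{"type":"number"}}},"newtons":{"type":"number"}},"required":["deltas"]}

```bash
ls; mkdir -p pics; python3 - <<'E'
from bench import *
import cv2
s=get_state(); print(s)
for n in ["scene","top","wrist"]:
    p=get_image(n); cv2.imwrite(f"pics/{n}0.png",p["image"])
    print(n,p["K"],p.get("world_to_cam"),p.get("hand_eye"))
    for t in ["cabinet","sash_handle","sash_edge","cabinet_floor","weldment_bar","weldment","jar_mid","plug_a_mid"]:
        try: print(n,t,[(round(d["conf"],2),[round(float(v),3) for v in d["location"]]) for d in tip_of(t,p)])
        except Exception as e: print(t,e)
E
```

```text
pics
{'clock': 0.0, 'q': array([-7.15949179e+01,  2.01251012e+01,  9.46769124e+01,  4.92583183e-04,
        6.52644589e+01, -4.84702704e+00]), 'dq': array([-0.04942146, -0.10719644, -0.11808006,  0.01835431, -0.03238226,
        0.02034355]), 'tau': array([ 2.81384921e-03, -5.06097865e+01, -2.91409063e+01,  9.34586024e-05,
        4.48568724e-03, -1.06043285e-05]), 'position': array([ 0.21703922, -0.50496713,  0.19585139]), 'eef_rot': array([[ 9.18778119e-01,  3.94774162e-01, -3.58893592e-04],
       [ 3.94774311e-01, -9.18777463e-01,  1.10328551e-03],
       [ 1.05805269e-04, -1.15535656e-03, -9.99999327e-01]]), 'contact_force': array([-0.08922265,  0.63184331, -0.20449014]), 'torque': array([-0.02574489, -0.01091403,  0.01157243]), 'gripper_width': 0.08545409730119922}
scene [[565.51539106   0.         324.72226585]
 [  0.         565.51539106 239.88667802]
 [  0.           0.           1.        ]] [[-0.74206296 -0.67001248  0.02063604  0.37348862]
 [-0.38688954  0.40294817 -0.82942707  0.25440142]
 [ 0.54741123 -0.62347097 -0.55823373  1.24010173]
 [ 0.          0.          0.   
[... 1356 characters left out ...]
308, -0.0]), (0.64, [0.357, 0.136, -0.004])]
top jar_mid [(0.74, [0.508, -0.328, 0.031])]
top plug_a_mid [(0.71, [0.695, -0.312, 0.03])]
wrist [[368.46390687   0.         317.97259108]
 [  0.         368.46390687 241.16855881]
 [  0.           0.           1.        ]] None [[-3.22123344e-04 -9.57359715e-01 -2.88898378e-01  7.38145455e-02]
 [ 9.99999852e-01 -1.81636607e-04 -5.13092967e-04  9.40288496e-04]
 [ 4.38740016e-04 -2.88898501e-01  9.57359631e-01 -1.78732171e-01]
 [ 0.00000000e+00  0.00000000e+00  0.00000000e+00  1.00000000e+00]]
wrist cabinet []
wrist sash_handle []
wrist sash_edge []
wrist cabinet_floor []
wrist weldment_bar []
wrist weldment []
wrist jar_mid []
wrist plug_a_mid []
```

View pics/scene0.png

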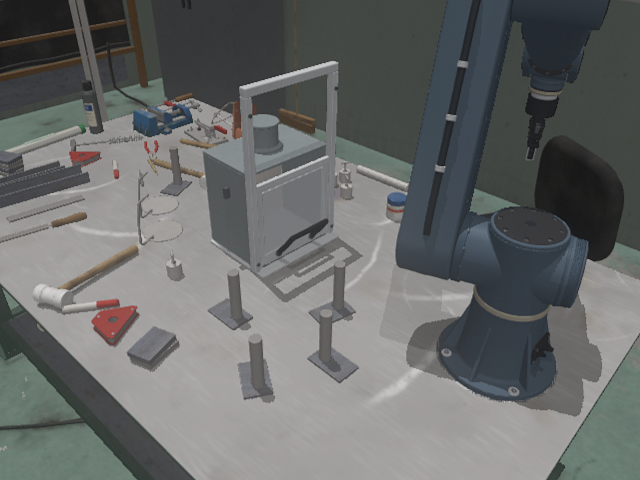

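View pics/top0.png

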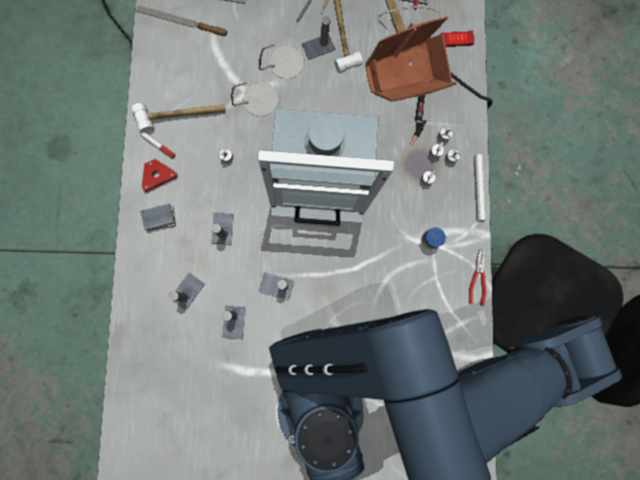

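```bash
cat > h.py <<'E'
import numpy as np,cv2
def ray_z(p,uv,z):
    K=p["K"];T=p["world_to_cam"];R=T[:3,:3];t=T[:3,3]
    o=-R.T@t; d=R.T@np.linalg.solve(K,[uv[0],uv[1],1.]); return o+d*(z-o[2])/d[2]
def proj(p,X):
    T=p["world_to_cam"];X=np.atleast_2d(X);c=X@T[:3,:3].T+T[:3,3];u=c@p["K"].T;return u[:,:2]/u[:,2:]
E
python3 - <<'E'
from bench import *
from h import *
a=get_image("scene");b=get_image("top")
i1=cv2.resize(a["image"][130:210,130:230],None,fx=4,fy=4,interpolation=2)
i2=cv2.resize(b["image"][0:80,280:380],None,fx=4,fy=4,interpolation=2)
i3=cv2.resize(b["image"][190:270,190:290],None,fx=4,fy=4,interpolation=2)
i4=cv2.resize(a["image"][260:340,190:290],None,fx=4,fy=4,interpolation=2)
cv2.imwrite("pics/z1.png",np.vstack([np.hstack([i1,i2]),np.hstack([i4,i3])])[:600])
print(ray_z(a,(178,189),0),ray_z(b,(318,47),0),ray_z(b,(325,20),.134))
for p in(a,b):
    print([(round(d["conf"],2),[round(float(v),3) for v in d["location"]]) for d in look_for("sash_handle",p)])
E
```

```text
[1.11576649 0.03093327 0.        ] [1.12481231 0.03376708 0.        ] [1.13637405 0.0183689  0.134     ]
[]
[(0.92, [0.594, 0.016, 0.137])]
```

View pics/z1.png

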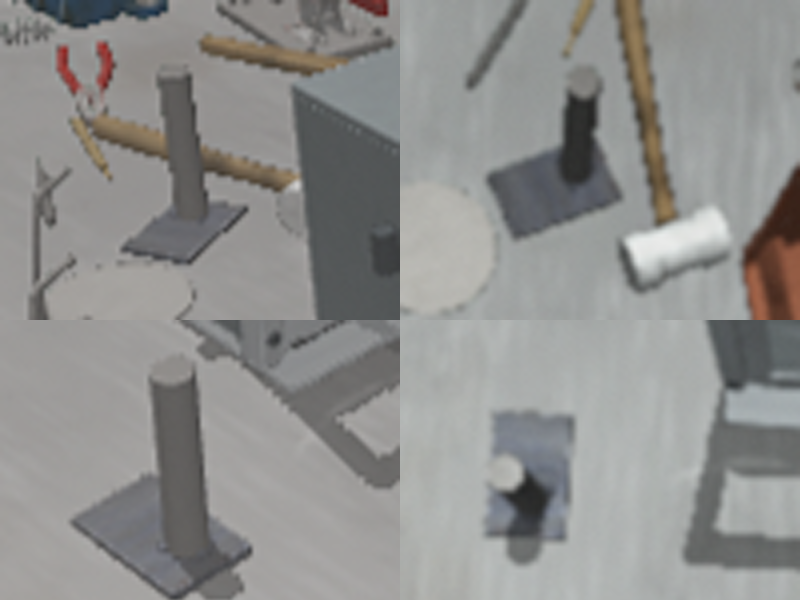

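```bash
cat > cab.py <<'E'
from h import *
def cabT(x,y,yaw):
    c,s=np.cos(yaw),np.sin(yaw);T=np.eye(4);T[:3,:3]=[[c,-s,0],[s,c,0],[0,0,1]];T[:3,3]=[x,y,0];return T
def draw(p,T,segs,s,off,im,col=(0,0,255)):
    for a,b in segs:
        P=np.array([a,b])@T[:3,:3].T+T[:3,3]; q=(proj(p,P)-off+0.5)*s
        cv2.line(im,tuple(int(v) for v in q[0]),tuple(int(v) for v in q[1]),col,1)
def box(x0,x1,y0,y1,z0,z1):
    v=[(x,y,z) for x in(x0,x1) for y in(y0,y1) for z in(z0,z1)]
    return [(a,b) for i,a in enumerate(v) for b in v[i+1:] if sum(m!=n for m,n in zip(a,b))==1]
E
python3 - <<'E'
from bench import *
from cab import *
a=get_image("scene");b=get_image("top")
T=cabT(0.592,0.022,-0.04)
segs=box(-.005,.017,-.143,.143,.470,.492)+box(-.005,.017,-.143,.143,0,.470)+box(-.062,-.048,-.06,.06,.093,.107)
for p,(u,v),n in((a,(190,50),"s"),(b,(240,90),"t")):
    im=cv2.resize(p["image"][v:v+220 if n=="s" else v+150,u:u+170],None,fx=3.5 if n=="t" else 2.7,fy=3.5 if n=="t" else 2.7,interpolation=2)
    s=3.5 if n=="t" else 2.7
    raw=im.copy();draw(p,T,segs,s,np.array([u,v]),im)
    cv2.imwrite(f"pics/cab_{n}.png",im);cv2.imwrite(f"pics/cabraw_{n}.png",raw)
E
```

```text
(no output)
```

View pics/cab_t.png

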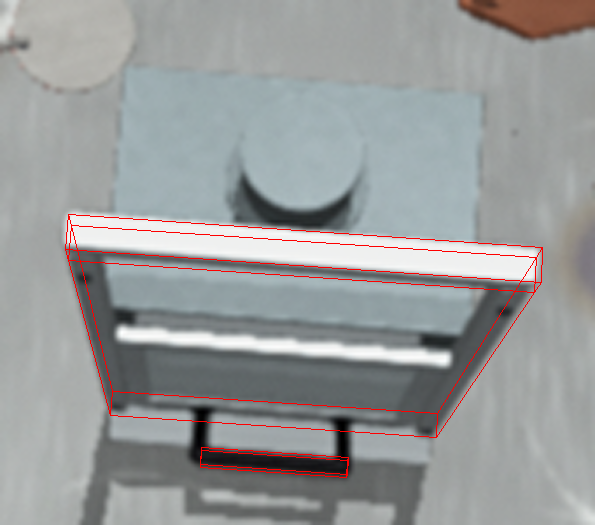

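View pics/cab_s.png

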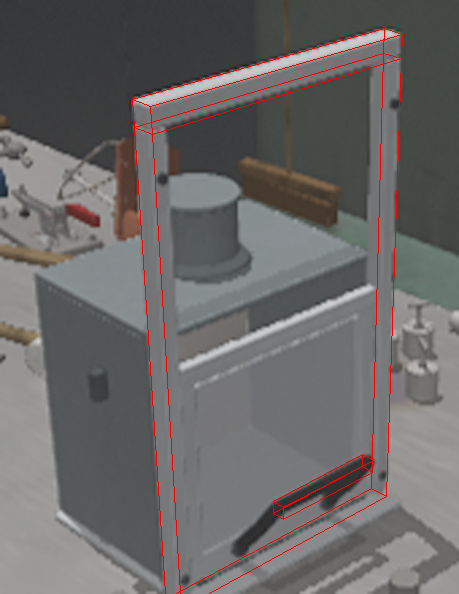

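```bash
cat > plan.py <<'E'
from bench import *
from cab import *
from scipy.spatial.transform import Rotation as Ro
def toolR(az,p,xmode):
    """az heading deg, p deg below horizontal, xmode: 'L' tool x to left, 'D' tool x down, 'U' up"""
    az,p=np.radians([az,p]);f=np.array([np.cos(az),np.sin(az),0]);l=np.array([-np.sin(az),np.cos(az),0]);u=np.array([0,0,1.])
    z=f*np.cos(p)-u*np.sin(p); up=f*np.sin(p)+u*np.cos(p)
    x={'L':l,'D':-up,'U':up,'R':-l}[xmode]; return np.column_stack([x,np.cross(z,x),z])
def plan(P1,R1,n,hand,P0=None,R0=None):
    s=get_state()
    P0=s["position"] if P0 is None else np.array(P0,float); R0=s["eef_rot"] if R0 is None else R0
    P1=np.array(P1,float); rv=Ro.from_matrix(R0.T@R1).as_rotvec()
    rvr=np.round(rv/n,3); R=R0.copy();P=P0.copy();rows=[]
    for k in range(n):
        tgt=P0+(P1-P0)*(k+1)/n; d=np.round(R.T@(tgt-P),3)
        P=P+R@d; R=R@Ro.from_rotvec(rvr).as_matrix()
        rows.append([hand]+[float(v)+0. for v in d]+[float(v)+0. for v in rvr])
    # rotate-after-shift convention
    print(len(rows),"rows");
    import json
    for i in range(0,n,12): print(json.dumps(rows[i:i+12]).replace(" ",""))
    print("end",P.round(4),"rot err deg",np.degrees(np.linalg.norm(Ro.from_matrix(R.T@R1).as_rotvec())).round(2))
    return P,R
def st():
    s=get_state();print("t",s["clock"],"q",s["q"].round(2),"P",s["position"].round(4),"F",s["contact_force"].round(1),"w",round(s["gripper_width"],4));print("z",s["eef_rot"][:,2].round(3),"x",s["eef_rot"][:,0].round(3))
    with open("log.txt","a") as f: print(list(s["q"]),list(s["position"]),s["eef_rot"].tolist(),file=f,sep=";")
    return s
E
python3 - <<'E'
from plan import *
st()
plan([.41,.02,.27],toolR(-2.3,45,'L'),24,0.3)
E
```

```text
t 1.65 q [-71.6   20.09  94.64  -0.    65.26  -4.85] P [ 0.2171 -0.5053  0.1964] F [ 0.6  1.1 -0.6] w 0.0852
z [-0. -0. -1.] x [ 0.919  0.395 -0.   ]
24 rows
[[0.3,0.016,-0.017,-0.003,-0.029,0.018,-0.044],[0.3,0.017,-0.016,-0.003,-0.029,0.018,-0.044],[0.3,0.017,-0.015,-0.004,-0.029,0.018,-0.044],[0.3,0.019,-0.015,-0.003,-0.029,0.018,-0.044],[0.3,0.019,-0.013,-0.004,-0.029,0.018,-0.044],[0.3,0.019,-0.013,-0.003,-0.029,0.018,-0.044],[0.3,0.02,-0.011,-0.004,-0.029,0.018,-0.044],[0.3,0.021,-0.011,-0.004,-0.029,0.018,-0.044],[0.3,0.021,-0.009,-0.003,-0.029,0.018,-0.044],[0.3,0.022,-0.009,-0.003,-0.029,0.018,-0.044],[0.3,0.022,-0.007,-0.003,-0.029,0.018,-0.044],[0.3,0.023,-0.006,-0.003,-0.029,0.018,-0.044]]
[[0.3,0.022,-0.006,-0.003,-0.029,0.018,-0.044],[0.3,0.023,-0.004,-0.003,-0.029,0.018,-0.044],[0.3,0.024,-0.003,-0.002,-0.029,0.018,-0.044],[0.3,0.023,-0.002,-0.002,-0.029,0.018,-0.044],[0.3,0.023,-0.001,-0.001,-0.029,0.018,-0.044],[0.3,0.024,0.0,-0.001,-0.029,0.018,-0.044],[0.3,0.023,0.002,-0.001,-0.029,0.018,-0.044],[0.3,0.024,0.002,0.0,-0.029,0.018,-0.044],[0.3,0.023,0.003,0.001,-0.029,0.018,-0.044],[0.3,0.023,0.004,0.001,-0.029,0.018,-0.044],[0.3,0.023,0.006,0.001,-0.029,0.018,-0.044],[0.3,0.023,0.006,0.002,-0.029,0.018,-0.044]]
end [0.4101 0.0203 0.2704] rot err deg 0.69
```

arm_command([
  [0.3,0.016,-0.017,-0.003,-0.029,0.018,-0.044],
  [0.3,0.017,-0.016,-0.003,-0.029,0.018,-0.044],
  [0.3,0.017,-0.015,-0.004,-0.029,0.018,-0.044],
  [0.3,0.019,-0.015,-0.003,-0.029,0.018,-0.044],
  [0.3,0.019,-0.013,-0.004,-0.029,0.018,-0.044],
  [0.3,0.019,-0.013,-0.003,-0.029,0.018,-0.044],
  [0.3,0.02,-0.011,-0.004,-0.029,0.018,-0.044],
  [0.3,0.021,-0.011,-0.004,-0.029,0.018,-0.044],
  [0.3,0.021,-0.009,-0.003,-0.029,0.018,-0.044],
  [0.3,0.022,-0.009,-0.003,-0.029,0.018,-0.044],
  [0.3,0.022,-0.007,-0.003,-0.029,0.018,-0.044],
  [0.3,0.023,-0.006,-0.003,-0.029,0.018,-0.044],
])

```text
clock: 2.65
position: [0.3144, -0.2416, 0.2332]
eef_rot: [[0.566, 0.736, 0.373], [0.817, -0.561, -0.132], [0.112, 0.379, -0.918]]
contact_force: [0.1, 0.5, -0.3]
gripper_width: 0.0552
```

```bash
python3 -c "
from plan import *
st()"
```

```text
t 2.65 q [-54.25 -11.06 127.04  18.24  45.99 -28.94] P [ 0.3144 -0.2416  0.2332] F [ 0.1  0.5 -0.3] w 0.0552
z [ 0.373 -0.132 -0.918] x [0.566 0.817 0.112]
```

arm_command([
  [0.3,0.022,-0.006,-0.003,-0.029,0.018,-0.044],
  [0.3,0.023,-0.004,-0.003,-0.029,0.018,-0.044],
  [0.3,0.024,-0.003,-0.002,-0.029,0.018,-0.044],
  [0.3,0.023,-0.002,-0.002,-0.029,0.018,-0.044],
  [0.3,0.023,-0.001,-0.001,-0.029,0.018,-0.044],
  [0.3,0.024,0.0,-0.001,-0.029,0.018,-0.044],
  [0.3,0.023,0.002,-0.001,-0.029,0.018,-0.044],
  [0.3,0.024,0.002,0.0,-0.029,0.018,-0.044],
  [0.3,0.023,0.003,0.001,-0.029,0.018,-0.044],
  [0.3,0.023,0.004,0.001,-0.029,0.018,-0.044],
  [0.3,0.023,0.006,0.001,-0.029,0.018,-0.044],
  [0.3,0.023,0.006,0.002,-0.029,0.018,-0.044],
])

```text
clock: 3.65
position: [0.4104, 0.0218, 0.2712]
eef_rot: [[0.047, 0.709, 0.704], [0.999, -0.032, -0.035], [-0.002, 0.705, -0.709]]
contact_force: [0.1, -0.7, 0.1]
gripper_width: 0.0554
```

```bash
python3 - <<'E'
from plan import *
st()
w=get_image("wrist"); s=get_state();cv2.imwrite("pics/w1.png",w["image"])
for t in ["sash_handle","sash_edge"]: print(t,[(round(d["conf"],2),[round(float(v),3) for v in d["location"]]) for d in tip_of(t,w)])
# kinematic identification
from scipy.optimize import least_squares
E
```

```text
t 3.65 q [ -4.15 -21.62 137.52   2.83  19.32  -3.75] P [0.4104 0.0218 0.2712] F [ 0.1 -0.7  0.1] w 0.0554
z [ 0.704 -0.035 -0.709] x [ 0.047  0.999 -0.002]
sash_handle [(0.62, [0.534, 0.028, 0.098])]
sash_edge [(0.7, [0.595, 0.022, 0.014])]
```

View pics/w1.png

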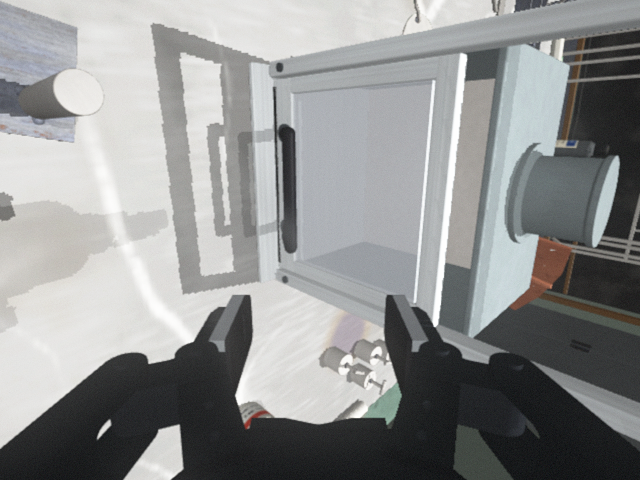

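```bash
cat > kin.py <<'E'
import numpy as np
from scipy.spatial.transform import Rotation as Ro
from scipy.optimize import least_squares
def fk(q,k):
    a,h,L1,L2,Lt=k;q=np.radians(q)
    Rz=lambda t:Ro.from_euler('z',t).as_matrix(); Ry=lambda t:Ro.from_euler('y',t).as_matrix()
    B=Rz(q[0]); 
    W=B@np.array([a+L1*np.sin(q[1])+L2*np.sin(q[1]+q[2]),0,h+L1*np.cos(q[1])+L2*np.cos(q[1]+q[2])])
    R=B@Ry(q[1]+q[2])@Rz(SG[0]*q[3])@Ry(q[4])@Rz(SG[1]*q[5]+np.pi/2)
    return W+Lt*R[:,2],R
SG=[1,1]
def load():
    D=[]
    for l in open("log.txt"):
        a,b,c=l.split(";");a=a.replace("np.float64(","").replace(")","");b=b.replace("np.float64(","").replace(")","")
        D.append((np.array(eval(a)),np.array(eval(b)),np.array(eval(c))))
    return D
E
python3 - <<'E'
import kin
from kin import *
D=load()
for sg in [(1,1),(1,-1),(-1,1),(-1,-1)]:
    kin.SG=sg
    f=lambda k:np.concatenate([np.r_[fk(q,k)[0]-p,0.3*(fk(q,k)[1]-R).ravel()] for q,p,R in D])
    r=least_squares(f,[0,.4,.4,.4,.2]);print(sg,r.x.round(4),r.cost, np.abs(r.fun).max())
E
```

```text
(1, 1) [-0.8537  0.6172  0.5795  1.3291  0.4124] 0.0026088563802642017 0.04535434338125788
(1, -1) [-0.8537  0.6172  0.5795  1.3291  0.4124] 0.09101368635397901 0.25734113982495793
(-1, 1) [ 3.1444 -1.2788  0.1523 -2.9351 -0.1168] 0.04658773164946582 0.14773080647533232
(-1, -1) [ 3.1444 -1.2788  0.1523 -2.9351 -0.1168] 0.05758138241021226 0.1620067428388616
```

```bash
sed -i 's/a,h,L1,L2,Lt=k/a,h,L1,L2,Lt,d=k/; s/np.sin(q\[1\]+q\[2\]),0,h/np.sin(q[1]+q[2]),d,h/' kin.py
python3 - <<'E'
import kin
from kin import *
D=load()
f=lambda k:np.concatenate([np.r_[fk(q,k)[0]-p,0.3*(fk(q,k)[1]-R).ravel()] for q,p,R in D])
r=least_squares(f,[0.05,.478,.425,.425,.25,.05]);print(r.x.round(4),r.cost, np.abs(r.fun).max())
E
```

```text
[-0.0077  0.216   0.4891  0.4268  0.3004  0.0465] 1.3285341231714213e-08 0.00012415514157043672
```

```bash
python3 - <<'E'
from plan import *
R=toolR(-2.3,45,'L')
P,R1=plan([.481,.028,.159],R,6,0.3)
plan([.5515,.0245,.0885],R1,6,0.3,P,R1)
E
```

```text
6 rows
[[0.3,0.002,-0.005,0.021,-0.001,0.001,-0.001],[0.3,0.001,-0.004,0.022,-0.001,0.001,-0.001],[0.3,0.002,-0.005,0.021,-0.001,0.001,-0.001],[0.3,0.001,-0.005,0.022,-0.001,0.001,-0.001],[0.3,0.002,-0.004,0.021,-0.001,0.001,-0.001],[0.3,0.001,-0.005,0.022,-0.001,0.001,-0.001]]
end [0.4812 0.0275 0.159 ] rot err deg 0.16
6 rows
[[0.3,0.0,0.0,0.017,0.0,0.0,0.0],[0.3,0.0,0.0,0.016,0.0,0.0,0.0],[0.3,0.0,0.0,0.017,0.0,0.0,0.0],[0.3,0.0,0.0,0.016,0.0,0.0,0.0],[0.3,0.0,0.0,0.017,0.0,0.0,0.0],[0.3,0.0,0.0,0.017,0.0,0.0,0.0]]
end [0.5518 0.0247 0.0882] rot err deg 0.0
```

arm_command([
  [0.3,0.002,-0.005,0.021,-0.001,0.001,-0.001],
  [0.3,0.001,-0.004,0.022,-0.001,0.001,-0.001],
  [0.3,0.002,-0.005,0.021,-0.001,0.001,-0.001],
  [0.3,0.001,-0.005,0.022,-0.001,0.001,-0.001],
  [0.3,0.002,-0.004,0.021,-0.001,0.001,-0.001],
  [0.3,0.001,-0.005,0.022,-0.001,0.001,-0.001],
  [0.3,0,0,0.01,0,0,0],
  [0.3,0,0,0,0,0,0],
])

```text
clock: 4.47
position: [0.4767, 0.0172, 0.1923]
eef_rot: [[0.035, 0.734, 0.678], [0.999, -0.032, -0.017], [0.009, 0.678, -0.735]]
contact_force: [-0.6, 0.6, 0.5]
gripper_width: 0.0551
```

```bash
python3 - <<'E'
from plan import *
s=st()
w=get_image("wrist"); cv2.imwrite("pics/w2.png",w["image"])
T=np.eye(4);T[:3,:3]=s["eef_rot"];T[:3,3]=s["position"]
w2=dict(w);w2["world_to_cam"]=np.linalg.inv(T@w["hand_eye"])
for t in ["sash_handle","sash_edge"]: print(t,[(round(d["conf"],2),[round(float(v),3) for v in d["location"]]) for d in tip_of(t,w)])
im=w["image"].copy();C=cabT(.593,.023,-.04)
draw(w2,C,box(-.062,-.048,-.06,.06,.096,.110)+box(0,.012,-.123,.123,.011,.012),1,np.zeros(2),im)
cv2.imwrite("pics/w2o.png",im)
E
```

```text
t 4.4667 q [ -5.09  -1.95 135.91  36.22   4.16 -38.04] P [0.4767 0.0172 0.1923] F [-0.6  0.6  0.5] w 0.0551
z [ 0.678 -0.017 -0.735] x [0.035 0.999 0.009]
sash_handle [(0.75, [0.539, 0.029, 0.099]), (0.28, [0.594, 0.026, -0.006])]
sash_edge [(0.56, [0.594, 0.022, 0.012])]
```

View pics/w2o.png

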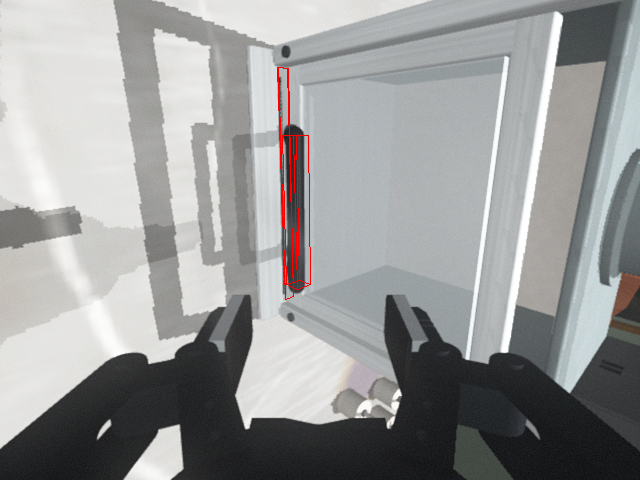

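```bash
cat >> kin.py <<'E'
def fit():
    D=load()
    f=lambda k:np.concatenate([np.r_[fk(q,k)[0]-p,0.3*(fk(q,k)[1]-R).ravel()] for q,p,R in D])
    r=least_squares(f,[0.05,.478,.425,.425,.25,.05]);return r.x,np.abs(r.fun).max()
LO=np.array([-157.8,-45,.68,-90,4.06,-164.3]);HI=np.array([157.8,120.2,151.7,270,180,164.3])
def ik(P,R,k,q0):
    f=lambda q:np.r_[(fk(q,k)[0]-P),0.3*Ro.from_matrix(fk(q,k)[1].T@R).as_rotvec()]
    r=least_squares(f,np.clip(q0,LO+.1,HI-.1),bounds=(LO,HI),x_scale=30.);return r.x,np.abs(r.fun).max()
E
python3 - <<'E'
from kin import *
k,e=fit();print(k.round(4),e); np.save("k.npy",k)
from plan import toolR
for name,P,az,p,xm in [("handle lo",(.538,.025,.102),-2.3,60,'L'),("handle lo",(.538,.025,.102),-2.3,45,'L'),("handle hi",(.538,.025,.327),-2.3,45,'L'),("handle lo",(.538,.025,.102),-2.3,40,'R'),("handle lo",(.538,.025,.102),-2.3,30,'R'),("handle hi",(.538,.025,.327),-2.3,40,'R'),("handle hi",(.538,.025,.327),-2.3,30,'R'),
 ("weld",(.507,.307,.1),0,30,'D'),("weld",(.507,.307,.1),15,30,'D'),("weld",(.507,.307,.1),31,30,'D'),("weld",(.507,.307,.1),31,30,'U'),("weldup",(.507,.307,.26),31,30,'D'),("front",(.43,.02,.26),0,30,'D'),("front",(.43,.02,.14),0,30,'D'),("place",(.66,.02,.11),-2,30,'D'),("place",(.66,.02,.11),-2,30,'U')]:
    R=toolR(az,p,xm);T=np.array(P)+.019*R[:,2]
    for q4 in(0,180):
        best=None
        for q6 in(-90,0,90):
            q,e=ik(T,R,k,np.array([np.degrees(np.arctan2(P[1],P[0])),0,120,q4,20,q6]))
            if best is None or e<best[1]:best=(q,e)
        print(name,p,az,xm,best[0].round(0),"err",best[1].round(4))
E
```

```text
[1.000e-04 2.146e-01 4.749e-01 4.206e-01 2.848e-01 4.760e-02] 0.006279221028965609
handle lo 60 -2.3 L [ -2.  18. 124.   1.   7.  -1.] err 0.0
handle lo 60 -2.3 L [ -2.  18. 124.   1.   7.  -1.] err 0.0
handle lo 45 -2.3 L [  -5.   18.  133.  162.   16. -164.] err 0.0142
handle lo 45 -2.3 L [  -5.   18.  133.  162.   16. -164.] err 0.0142
handle hi 45 -2.3 L [ -2.  -4. 119.   0.  21.  -0.] err 0.0
handle hi 45 -2.3 L [ -2.  -4. 119.   0.  21.  -0.] err 0.0
handle lo 40 -2.3 R [ -2.  21. 136. 180.  27.   0.] err 0.0
handle lo 40 -2.3 R [ -2.  21. 136. 180.  27.   0.] err 0.0
handle lo 30 -2.3 R [ -2.  26. 141. 180.  46.   0.] err 0.0
handle lo 30 -2.3 R [ -2.  26. 141. 180.  46.   0.] err 0.0
handle hi 40 -2.3 R [ -4.  -5. 123.  14.  13. 164.] err 0.0081
handle hi 40 -2.3 R [ -4.  -5. 123.  14.  13. 164.] err 0.0081
handle hi 30 -2.3 R [ -3.  -6. 129. 177.   4.   3.] err 0.0032
handle hi 30 -2.3 R [ -3.  -6. 129. 177.   4.   3.] err 0.0032
weld 30 0 D [ 44.  28. 116. -90.  39.  35.] err 0.049
weld 30 0 D [ 41.  31. 126. 235.  44.  68.] err 0.0
weld 30 15 D [ 37.  22. 118. -90.  20.  17.] err 0.0843
weld 30 15 D [ 34.  29. 131. 205.  42.  81.] err 0.0
weld 30 31 D [ 30.  19. 119. -90.   4.  -0.] err 0.097
weld 30 31 D [ 24.  28. 133. 171.  42.  93.] err 0.0
weld 30 31 U [ 24.  28. 133. 171.  42. -87.] err 0.0
weld 30 31 U [ 24.  28. 133. 171.  42. -87.] err 0.0
weldup 30 31 D [ 30.   5. 121. -90.   4.  -0.] err 0.0347
weldup 30 31 D [ 24.   7. 127. 156.  15. 110.] err 0.0
front 30 0 D [  0. -17. 142. -90.   4.   0.] err 0.0251
front 30 0 D [ -8. -14. 146. 149.  14. 116.] err 0.0
front 30 0 D [  0.  -7. 142. -90.   4.   1.] err 0.0798
front 30 0 D [ -7.   9. 152. 172.  39.  93.] err 0.0132
place 30 -2 D [ -0.  26. 111. -90.   4.   2.] err 0.084
place 30 -2 D [ -3.  31. 123. 179.  34.  90.] err 0.0
place 30 -2 U [ -3.  31. 123. 179.  34. -90.] err 0.0
place 30 -2 U [ -3.  31. 123. 179.  34. -90.] err 0.0
```

```bash
python3 - <<'E'
from plan import *
st()
R=toolR(-2.3,65,'L')
F=np.array([.538,.025,.102])+.019*R[:,2]
P,R1=plan(F-.09*R[:,2],R,10,-0.2)
E
```

```text
t 4.6167 q [ -4.96  -2.12 136.02  35.36   4.15 -37.13] P [0.4757 0.018  0.1927] F [-1.2  0.2 -0.6] w 0.0553
z [ 0.679 -0.017 -0.734] x [0.034 0.999 0.009]
10 rows
[[-0.2,0.001,0.001,0.004,0.031,-0.001,0.0],[-0.2,0.001,0.0,0.004,0.031,-0.001,0.0],[-0.2,0.001,0.001,0.004,0.031,-0.001,0.0],[-0.2,0.001,0.001,0.004,0.031,-0.001,0.0],[-0.2,0.001,0.001,0.004,0.031,-0.001,0.0],[-0.2,0.001,0.001,0.004,0.031,-0.001,0.0],[-0.2,0.0,0.002,0.004,0.031,-0.001,0.0],[-0.2,0.001,0.001,0.004,0.031,-0.001,0.0],[-0.2,0.001,0.002,0.004,0.031,-0.001,0.0],[-0.2,0.001,0.001,0.004,0.031,-0.001,0.0]]
end [0.5079 0.026  0.166 ] rot err deg 0.04
```

arm_command([
  [-0.2,0.001,0.001,0.004,0.031,-0.001,0.0],
  [-0.2,0.001,0.0,0.004,0.031,-0.001,0.0],
  [-0.2,0.001,0.001,0.004,0.031,-0.001,0.0],
  [-0.2,0.001,0.001,0.004,0.031,-0.001,0.0],
  [-0.2,0.001,0.001,0.004,0.031,-0.001,0.0],
  [-0.2,0.001,0.001,0.004,0.031,-0.001,0.0],
  [-0.2,0.0,0.002,0.004,0.031,-0.001,0.0],
  [-0.2,0.001,0.001,0.004,0.031,-0.001,0.0],
  [-0.2,0.001,0.002,0.004,0.031,-0.001,0.0],
  [-0.2,0.001,0.001,0.004,0.031,-0.001,0.0],
  [-0.2,0,0,0,0,0,0],
])

```text
clock: 5.53
position: [0.508, 0.0266, 0.1677]
eef_rot: [[0.038, 0.9, 0.433], [0.999, -0.035, -0.015], [0.001, 0.433, -0.901]]
contact_force: [-0.4, 1.1, -0.1]
gripper_width: 0.0341
```

```bash
python3 - <<'E'
from plan import *
s=st()
R=toolR(-2.3,65,'L')
F=np.array([.538,.026,.102])+.019*R[:,2]
P,R1=plan(F,R,7,-0.2)
from kin import *
k,e=fit();print(k.round(4),e)
for q,p,R in load(): print((fk(q,k)[0]-p).round(4))
w=get_image("wrist"); cv2.imwrite("pics/w3.png",w["image"])
for t in ["sash_handle"]: print(t,[(round(d["conf"],2),[round(float(v),3) for v in d["location"]]) for d in tip_of(t,w)])
E
```

```text
t 5.5333 q [ -2.33   7.   121.52   0.31  25.8   -0.4 ] P [0.508  0.0266 0.1677] F [-0.4  1.1 -0.1] w 0.0341
z [ 0.433 -0.015 -0.901] x [0.038 0.999 0.001]
7 rows
[[-0.2,0.0,0.0,0.013,0.002,0.0,0.0],[-0.2,0.0,0.0,0.013,0.002,0.0,0.0],[-0.2,0.0,-0.001,0.013,0.002,0.0,0.0],[-0.2,0.0,0.0,0.013,0.002,0.0,0.0],[-0.2,0.0,0.0,0.013,0.002,0.0,0.0],[-0.2,0.0,0.0,0.013,0.002,0.0,0.0],[-0.2,0.0,0.0,0.013,0.002,0.0,0.0]]
end [0.5461 0.0253 0.0851] rot err deg 0.19
[0.0046 0.214  0.469  0.4159 0.2795 0.0476] 0.0048261521550082565
[-0.0004  0.0046  0.0047]
[-0.003  -0.0018  0.0023]
[-0.0048  0.0011 -0.001 ]
[ 0.004  -0.0001 -0.0035]
[ 0.004  -0.0001 -0.0035]
[0.0018 0.001  0.001 ]
sash_handle [(0.64, [0.535, 0.028, 0.101])]
```

View pics/w3.png

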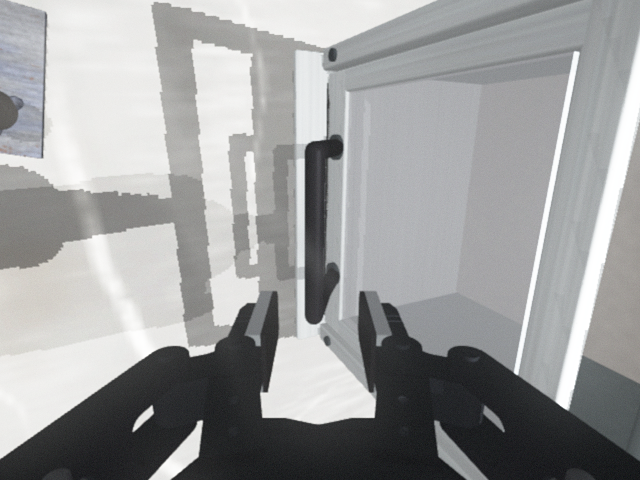

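arm_command([
  [-0.2,0.0,0.0,0.013,0.002,0.0,0.0],
  [-0.2,0.0,0.0,0.013,0.002,0.0,0.0],
  [-0.2,0.0,-0.001,0.013,0.002,0.0,0.0],
  [-0.2,0.0,0.0,0.013,0.002,0.0,0.0],
  [-0.2,0.0,0.0,0.013,0.002,0.0,0.0],
  [-0.2,0.0,0.0,0.013,0.002,0.0,0.0],
  [-0.2,0.0,0.0,0.013,0.002,0.0,0.0],
  [-0.2,0,0,0,0,0,0],
])

```text
clock: 6.3
position: [0.5445, 0.0258, 0.083]
eef_rot: [[0.037, 0.907, 0.419], [0.999, -0.034, -0.013], [0.002, 0.419, -0.908]]
contact_force: [-1.7, -0.1, 0.8]
gripper_width: 0.0345
```

arm_command([
  [-1,0,0,0,0,0,0],
  [-1,0,0,0,0,0,0],
  [-1,0,0,0,0,0,0],
  [-1,0,0,0,0,0,0],
  [-1,0,0,0,0,0,0],
], newtons=60)

```text
clock: 6.72
position: [0.5454, 0.0261, 0.0851]
eef_rot: [[0.036, 0.906, 0.421], [0.999, -0.034, -0.013], [0.003, 0.422, -0.907]]
contact_force: [-0.4, 0.2, 0.5]
gripper_width: 0.0002
```

```bash
python3 - <<'E'
from plan import *
s=st()
w=get_image("wrist"); cv2.imwrite("pics/w4.png",w["image"])
E
```

```text
t 6.7167 q [ -2.27  19.83 119.86   0.81  15.38  -0.88] P [0.5454 0.0261 0.0851] F [-0.4  0.2  0.5] w 0.0002
z [ 0.421 -0.013 -0.907] x [0.036 0.999 0.003]
```

View pics/w4.png

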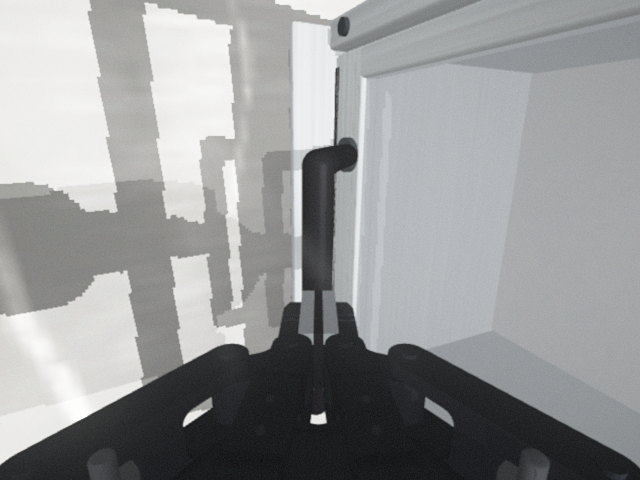

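```bash
python3 - <<'E'
from plan import *
a=get_image("scene");b=get_image("top")
ims=[]
for p,(u,v) in((a,(230,190)),(b,(270,180))):
    ims.append(cv2.resize(p["image"][v:v+80,u:u+100],None,fx=4,fy=4,interpolation=2))
    for z in [(.5454,.0261,.0851)]: print(proj(p,np.array(z)))
cv2.imwrite("pics/h1.png",np.hstack(ims))
E
```

```text
[[306.71491796 233.49279948]]
[[317.10921837 219.77847221]]
```

View pics/h1.png

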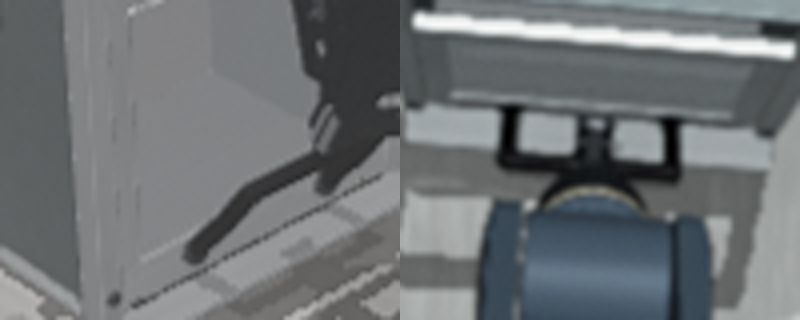

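```bash
python3 - <<'E'
from plan import *
a=get_image("scene");b=get_image("top")
s=get_state();P=s["position"];R=s["eef_rot"]
C=cabT(.593,.023,-.04)
ims=[]
for p,(u,v) in((a,(260,200)),(b,(285,190))):
    im=cv2.resize(p["image"][v:v+50,u:u+66],None,fx=6,fy=6,interpolation=cv2.INTER_CUBIC)
    raw=im.copy()
    draw(p,C,box(-.055,-.055,-.06,.06,.103,.103),6,np.array([u,v]),im)
    for d,c in((0,(0,255,0)),(.019,(0,255,255)),(.06,(255,0,255))):
        q=(proj(p,P-d*R[:,2])[0]-[u,v]+.5)*6; cv2.circle(im,tuple(int(x) for x in q),4,c,-1)
    ims.append(np.vstack([im,raw]))
cv2.imwrite("pics/h2.png",np.hstack(ims))
E
```

```text
(no output)
```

View pics/h2.png

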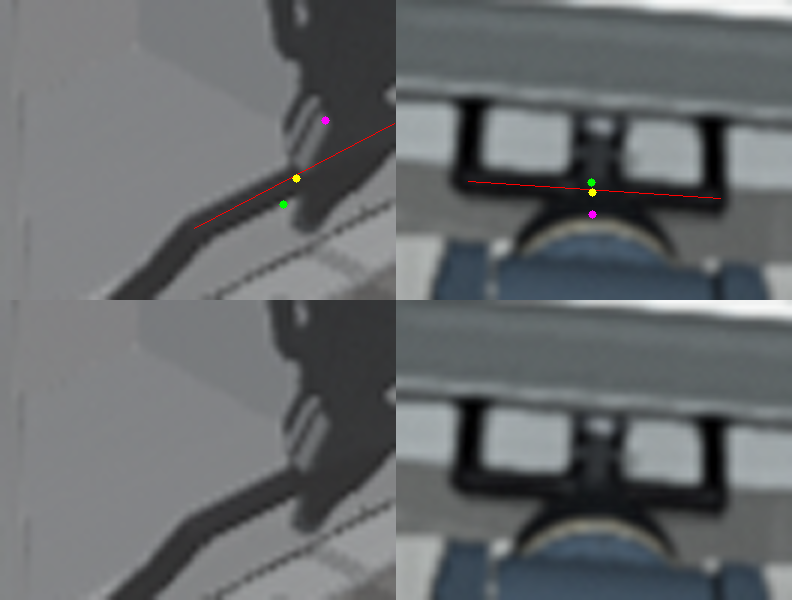

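```bash
python3 - <<'E'
from plan import *
a=get_image("scene");b=get_image("top")
P1=a["K"]@a["world_to_cam"][:3];P2=b["K"]@b["world_to_cam"][:3]
for u,v in [((311,221.7),(318.5,213)),((311,225),(318.5,215)),((309,229),(318,221))]:
    X=cv2.triangulatePoints(P1,P2,np.array(u,float).reshape(2,1),np.array(v,float).reshape(2,1));X=(X[:3]/X[3]).ravel();print(X.round(4),proj(a,X),proj(b,X))
s=get_state();print(s["eef_rot"].T@(X-s["position"]))
w=get_image("wrist")
im=cv2.resize(w["image"][240:440,200:440],None,fx=3.3,fy=3,interpolation=2);cv2.imwrite("pics/w4z.png",cv2.convertScaleAbs(im,alpha=2,beta=40))
E
```

```text
[0.5506 0.017  0.1167] [[307.71852949 221.14873094]] [[320.75562108 216.06100158]]
[0.548  0.0177 0.1077] [[308.2622816  224.54991736]] [[320.37745926 217.54450984]]
[0.5391 0.024  0.1009] [[309.03510219 229.00526627]] [[317.97580029 220.96764452]]
[-0.0021754   0.00132036 -0.01739874]
```

View pics/w4z.png

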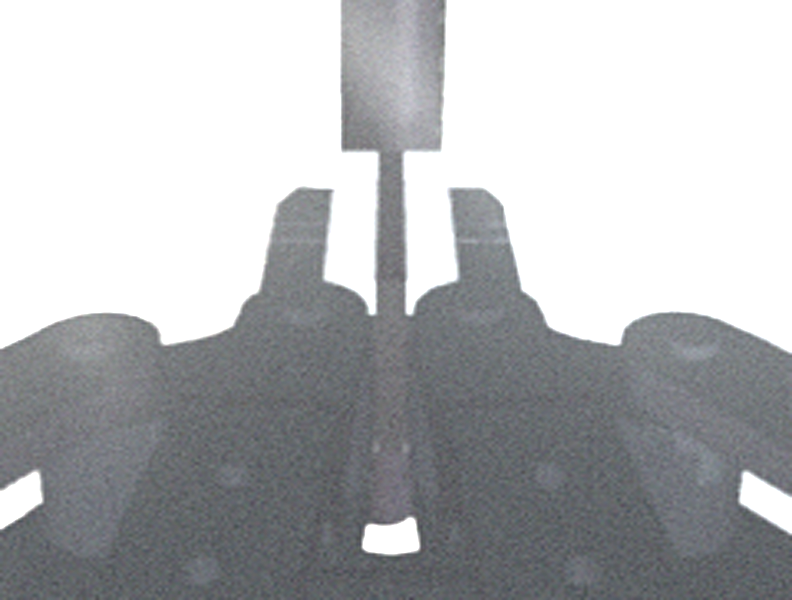

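arm_command([
  [-0.2,0,0,0,0,0,0],
  [-0.2,0,0,0,0,0,0],
  [-0.2,0,0,0,0,0,0],
  [-0.2,0,0,0,0,0,0],
])

```text
clock: 7.45
position: [0.5453, 0.026, 0.0845]
eef_rot: [[0.036, 0.907, 0.421], [0.999, -0.034, -0.013], [0.003, 0.421, -0.907]]
contact_force: [0.7, 0.5, 0.9]
gripper_width: 0.0343
```

```bash
python3 - <<'E'
from plan import *
s=st()
w=get_image("wrist"); a=get_image("scene")
im=cv2.resize(a["image"][190:260,250:350],None,fx=6,fy=6,interpolation=cv2.INTER_CUBIC)
wi=w["image"].copy()
cv2.imwrite("pics/w5.png",wi);cv2.imwrite("pics/s5.png",cv2.convertScaleAbs(im,alpha=1.6,beta=30))
E
```

```text
t 7.45 q [ -2.27  19.9  119.85   0.82  15.37  -0.89] P [0.5453 0.026  0.0845] F [0.7 0.5 0.9] w 0.0343
z [ 0.421 -0.013 -0.907] x [0.036 0.999 0.003]
```

View pics/w5.png

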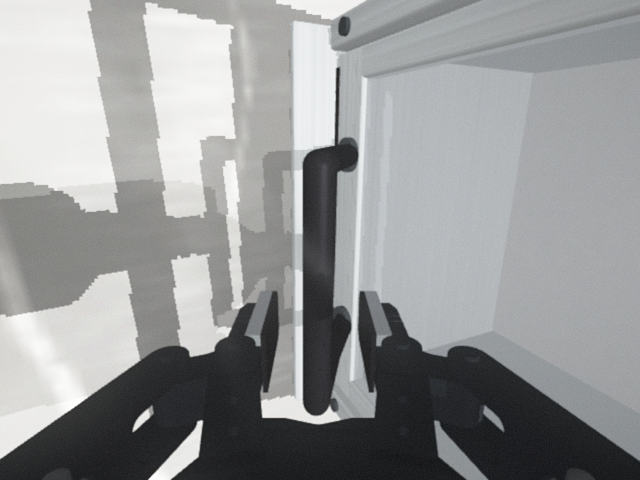

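View pics/s5.png

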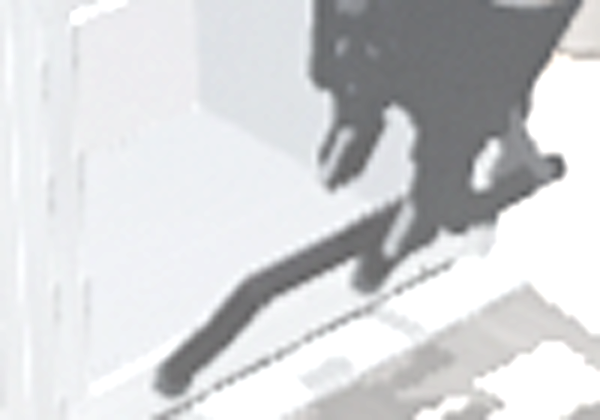

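arm_command([
  [-0.2,0,0,0.008,0,0,0],
  [-0.2,0,0,0.008,0,0,0],
  [-0.2,0,0,0.008,0,0,0],
  [-0.2,0,0,0.007,0,0,0],
  [-0.2,0,0,0,0,0,0],
])

```text
clock: 7.97
position: [0.5582, 0.0256, 0.0546]
eef_rot: [[0.036, 0.907, 0.419], [0.999, -0.034, -0.013], [0.003, 0.419, -0.908]]
contact_force: [0.0, -0.3, -0.5]
gripper_width: 0.0343
```

arm_command([
  [-1,0,0,0,0,0,0],
  [-1,0,0,0,0,0,0],
  [-1,0,0,0,0,0,0],
  [-1,0,0,0,0,0,0],
], newtons=60)

```text
clock: 8.3
position: [0.558, 0.0257, 0.0562]
eef_rot: [[0.037, 0.907, 0.42], [0.999, -0.034, -0.013], [0.003, 0.42, -0.907]]
contact_force: [1.7, -0.1, -8.5]
gripper_width: 0.0119
```

```bash
python3 - <<'E'
from plan import *
s=st()
w=get_image("wrist")
cv2.imwrite("pics/w6.png",w["image"])
E
```

```text
t 8.3 q [ -2.26  24.29 118.84   1.02  12.04  -1.07] P [0.558  0.0257 0.0562] F [ 1.7 -0.1 -8.5] w 0.0119
z [ 0.42  -0.013 -0.907] x [0.037 0.999 0.003]
```

View pics/w6.png

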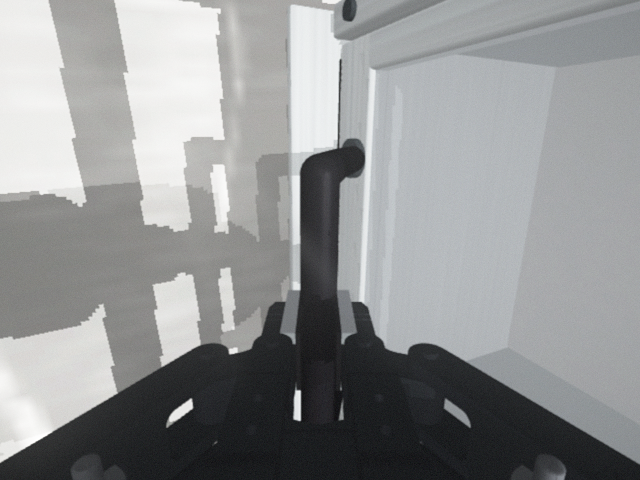

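arm_command([
  [-1,0,0,0,0,0,0],
  [-1,0,0,0,0,0,0],
])

```text
clock: 8.52
position: [0.5579, 0.0257, 0.0561]
eef_rot: [[0.037, 0.907, 0.42], [0.999, -0.034, -0.013], [0.003, 0.42, -0.908]]
contact_force: [1.1, -0.1, -8.2]
gripper_width: 0.0118
```

arm_command([
  [-1,0,0.004,-0.009,0,0,0],
  [-1,0,0.004,-0.009,0,0,0],
  [-1,0,0.004,-0.009,0,0,0],
  [-1,0,0,0,0,0,0],
], newtons=80)

```text
clock: 8.85
position: [0.558, 0.0257, 0.0872]
eef_rot: [[0.036, 0.906, 0.421], [0.999, -0.034, -0.013], [0.003, 0.422, -0.907]]
contact_force: [-4.6, 0.6, 1.8]
gripper_width: 0.0111
```

```bash
python3 - <<'E'
from plan import *
s=st()
a=get_image("scene");w=get_image("wrist")
for p in (a,w):
  for t in ["sash_edge","sash_handle"]: print(t,[(round(d["conf"],2),[round(float(v),3) for v in d["location"]]) for d in tip_of(t,p)])
cv2.imwrite("pics/s7.png",a["image"][60:300,180:420])
P,R=plan(s["position"]+[0,0,.187],s["eef_rot"],14,-1)
E
```

```text
t 8.85 q [ -2.26  20.63 118.05   0.77  16.39  -0.83] P [0.558  0.0257 0.0872] F [-4.6  0.6  1.8] w 0.0111
z [ 0.421 -0.013 -0.907] x [0.036 0.999 0.003]
sash_edge [(0.82, [0.588, 0.019, 0.041])]
sash_handle [(0.6, [0.538, 0.027, 0.136])]
sash_edge [(0.7, [0.594, 0.023, 0.039])]
sash_handle [(0.63, [0.536, 0.026, 0.128])]
14 rows
[[-1,0.0,0.006,-0.012,0.0,0.0,0.0],[-1,0.0,0.005,-0.012,0.0,0.0,0.0],[-1,0.0,0.006,-0.013,0.0,0.0,0.0],[-1,0.0,0.006,-0.012,0.0,0.0,0.0],[-1,0.0,0.005,-0.012,0.0,0.0,0.0],[-1,0.0,0.006,-0.012,0.0,0.0,0.0],[-1,0.0,0.006,-0.012,0.0,0.0,0.0],[-1,0.0,0.005,-0.013,0.0,0.0,0.0],[-1,0.0,0.006,-0.012,0.0,0.0,0.0],[-1,0.0,0.006,-0.012,0.0,0.0,0.0],[-1,0.0,0.005,-0.012,0.0,0.0,0.0],[-1,0.0,0.006,-0.012,0.0,0.0,0.0]]
[[-1,0.0,0.006,-0.013,0.0,0.0,0.0],[-1,0.001,0.005,-0.012,0.0,0.0,0.0]]
end [0.5576 0.0262 0.2743] rot err deg 0.03
```

View pics/s7.png

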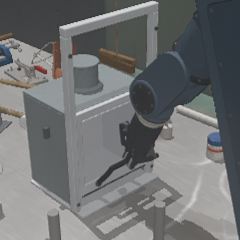

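arm_command([
  [-1,0,0.006,-0.012,0,0,0],
  [-1,0,0.005,-0.012,0,0,0],
  [-1,0,0.006,-0.013,0,0,0],
  [-1,0,0.006,-0.012,0,0,0],
  [-1,0,0.005,-0.012,0,0,0],
  [-1,0,0.006,-0.012,0,0,0],
  [-1,0,0.006,-0.012,0,0,0],
  [-1,0,0.005,-0.013,0,0,0],
  [-1,0,0.006,-0.012,0,0,0],
  [-1,0,0.006,-0.012,0,0,0],
  [-1,0,0.005,-0.012,0,0,0],
  [-1,0,0,0,0,0,0],
])

```text
clock: 10.15
position: [0.558, 0.0257, 0.2347]
eef_rot: [[0.036, 0.906, 0.421], [0.999, -0.034, -0.012], [0.003, 0.421, -0.907]]
contact_force: [-4.8, 5.3, 2.0]
gripper_width: 0.011
```

```bash
python3 - <<'E'
from plan import *
s=st()
a=get_image("scene");w=get_image("wrist");b=get_image("top")
for p in (a,w,b):
  for t in ["sash_edge","sash_handle"]: print(t,[(round(d["conf"],2),[round(float(v),3) for v in d["location"]]) for d in tip_of(t,p)])
cv2.imwrite("pics/w8.png",w["image"])
cv2.imwrite("pics/s8.png",cv2.resize(a["image"][60:300,180:420],None,fx=2.4,fy=2.4))
E
```

```text
t 10.15 q [ -2.29   6.97 110.16   0.44  37.95  -0.45] P [0.558  0.0257 0.2347] F [-4.8  5.3  2. ] w 0.011
z [ 0.421 -0.012 -0.907] x [0.036 0.999 0.003]
sash_edge [(0.73, [0.588, 0.021, 0.19])]
sash_handle [(0.62, [0.537, 0.024, 0.28])]
sash_edge [(0.66, [0.596, 0.021, 0.186])]
sash_handle [(0.56, [0.539, 0.029, 0.279])]
sash_edge [(0.94, [0.595, 0.022, 0.185])]
sash_handle [(0.97, [0.538, 0.021, 0.276])]
```

View pics/s8.png

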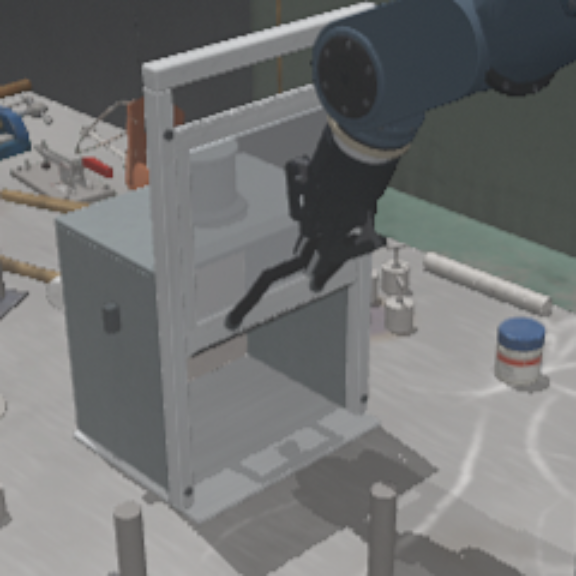

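View pics/w8.png

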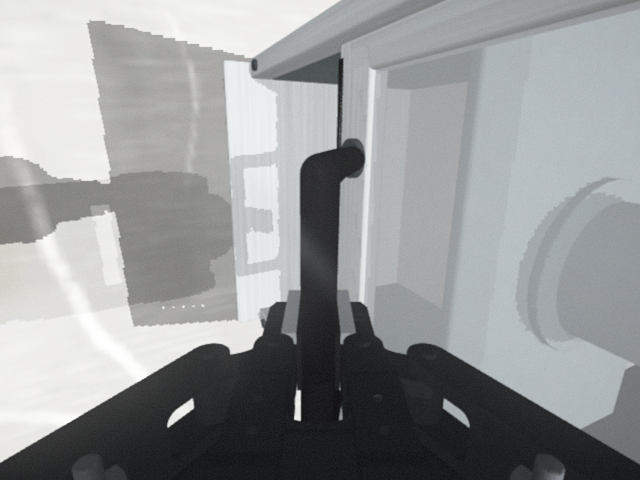

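arm_command([
  [-1,0,0.005,-0.011,0,0,0],
  [-1,0,0.005,-0.012,0,0,0],
  [-1,0,0.005,-0.011,0,0,0],
  [-1,0,0.002,-0.005,0,0,0],
  [-1,0,0,0,0,0,0],
  [-1,0,0,0,0,0,0],
  [-1,0,0,0,0,0,0],
])

```text
clock: 11.18
position: [0.5581, 0.0257, 0.2769]
eef_rot: [[0.036, 0.905, 0.424], [0.999, -0.034, -0.012], [0.004, 0.424, -0.906]]
contact_force: [3.4, 6.2, 2.2]
gripper_width: 0.0115
```

```bash
python3 - <<'E'
from plan import *
s=st()
a=get_image("scene");b=get_image("top")
for p in (a,b):
  for t in ["sash_edge","sash_handle"]: print(t,[(round(d["conf"],2),[round(float(v),3) for v in d["location"]]) for d in tip_of(t,p)])
E
```

```text
t 11.1833 q [ -2.3    4.23 106.96   0.42  43.72  -0.41] P [0.5581 0.0257 0.2769] F [3.4 6.2 2.2] w 0.0115
z [ 0.424 -0.012 -0.906] x [0.036 0.999 0.004]
sash_edge [(0.8, [0.589, 0.018, 0.234])]
sash_handle [(0.63, [0.75, 0.309, 0.029]), (0.56, [0.536, 0.023, 0.324])]
sash_edge [(0.93, [0.594, 0.022, 0.226])]
sash_handle [(0.62, [0.537, 0.021, 0.318])]
```

arm_command([
  [-0.2,0,0,0,0,0,0],
  [-0.2,0,0,0,0,0,0],
  [-0.2,0,0,0,0,0,0],
  [-0.2,0,0,-0.015,0,0,0],
  [-0.2,0,0,-0.02,0,0,0],
  [-0.2,0,0,-0.02,0,0,0],
  [-0.2,0,0,-0.02,0,0,0],
  [-0.2,0,0,-0.02,0,0,0],
  [-0.2,0,0,-0.02,0,0,0],
  [-0.2,0,0,0,0,0,0],
])

```text
clock: 12.32
position: [0.5086, 0.0265, 0.3843]
eef_rot: [[0.036, 0.904, 0.426], [0.999, -0.034, -0.013], [0.002, 0.426, -0.905]]
contact_force: [0.7, 0.7, 0.9]
gripper_width: 0.0343
```

```bash
python3 - <<'E'
import re
s=open("kin.py").read()
s=s.replace("a,h,L1,L2,Lt,d=k","a,h,L1,L2,Lt,d,e=k").replace("L2*np.sin(q[1]+q[2]),d,h","L2*np.sin(q[1]+q[2])+e*np.cos(q[1]+q[2]),d,h").replace("L2*np.cos(q[1]+q[2])])","L2*np.cos(q[1]+q[2])-e*np.sin(q[1]+q[2])])").replace(".25,.05])",".25,.05,0.])")
open("kin.py","w").write(s)
E
python3 - <<'E'
from plan import *
st()
from kin import *
k,e=fit();print(k.round(4),e);np.save("k.npy",k)
for q,p,R in load(): print((fk(q,k)[0]-p).round(4))
b=get_image("top");a=get_image("scene")
for p in(b,a):
  for t in ["sash_edge","weldment_bar","weldment"]: print(t,[(round(d["conf"],2),[round(float(v),3) for v in d["location"]]) for d in tip_of(t,p)])
E
```

```text
t 12.3167 q [ -2.42  -6.07 102.27   0.31  58.59  -0.4 ] P [0.5086 0.0265 0.3843] F [0.7 0.7 0.9] w 0.0343
z [ 0.426 -0.013 -0.905] x [0.036 0.999 0.002]
[-0.      0.2587  0.4873  0.4378  0.2998  0.0465  0.0407] 4.4618145289554434e-10
[-0.  0. -0.]
[ 0.  0. -0.]
[ 0. -0.  0.]
[0. 0. 0.]
[0. 0. 0.]
[-0. -0.  0.]
[-0. -0.  0.]
[-0. -0.  0.]
[-0. -0. -0.]
[-0. -0. -0.]
[-0. -0.  0.]
[ 0. -0.  0.]
[ 0. -0.  0.]
sash_edge []
weldment_bar [(0.96, [0.315, 0.415, 0.069]), (0.96, [0.261, 0.264, 0.068]), (0.94, [0.355, 0.115, 0.065]), (0.73, [0.693, 0.02, 0.004]), (0.68, [0.505, 0.307, 0.069])]
weldment [(0.75, [0.332, 0.402, 0.004]), (0.69, [0.521, 0.309, 0.001]), (0.67, [0.356, 0.14, -0.003]), (0.65, [0.248, 0.264, 0.004])]
sash_edge [(0.69, [0.591, 0.02, 0.231])]
weldment_bar [(0.92, [0.507, 0.307, 0.073]), (0.86, [0.265, 0.266, 0.071]), (0.62, [0.351, 0.12, 0.072])]
weldment [(0.82, [0.245, 0.263, -0.001]), (0.79, [0.353, 0.137, 0.002]), (0.77, [0.525, 0.306, -0.0]), (0.57, [0.335, 0.402, 0.0])]
```

```bash
cat > jplan.py <<'E'
from kin import *
from plan import toolR,get_state
import json
k=np.load("k.npy"); G=0.050
def pose(g,az,p,xm):
    R=toolR(az,p,xm); return np.array(g,float)+G*R[:,2],R
def solve(g,az,p,xm,q0):
    P,R=pose(g,az,p,xm);q,e=ik(P,R,k,np.array(q0,float));return q,e
def rows_from_q(Q,hand,P0=None,R0=None):
    """Q: list of joint configs (first=current). rows in tool frame, rounded, drift-corrected"""
    P,R=fk(Q[0],k) if P0 is None else (P0,R0); out=[]
    for q in Q[1:]:
        P1,R1=fk(q,k); d=np.round(R.T@(P1-P),3); 
        rv=np.round(Ro.from_matrix(R.T@R1).as_rotvec(),3)
        P=P+R@d; R=R@Ro.from_rotvec(rv).as_matrix()
        out.append([hand]+[float(x)+0. for x in d]+[float(x)+0. for x in rv])
    A=np.array(out);print("max shift",np.abs(A[:,1:4]).max(),np.linalg.norm(A[:,1:4],axis=1).max(),"max turn",np.abs(A[:,4:]).max(),np.degrees(np.linalg.norm(A[:,4:],axis=1).max()))
    for i in range(0,len(out),12): print(json.dumps(out[i:i+12]).replace(" ",""))
    return P,R
E
python3 - <<'E'
from jplan import *
q0=get_state()["q"]
wb=np.array([.506,.307]); f=lambda az:np.array([np.cos(np.radians(az)),np.sin(np.radians(az))])
B=[24,28,130,180,42,90]
p=30
for az in(15,25):
  h=.088
  for nm,g in [("grasp",np.r_[wb,h]),("pre",np.r_[wb-f(az)*.1,h+.03]),("preup",np.r_[wb-f(az)*.1,.25]),("lift",np.r_[wb,h+.15]),("lift2",np.r_[wb-.05*f(az),h+.15])]:
    q,e=solve(g,az,p,'D',B);print(az,nm,g.round(3),q.round(1),round(e,4))
for az in (0,8):
  for nm,g in [("front",(.44,.02,.24)),("front",(.44,.02,.12)),("front",(.47,.02,.12)),("front",(.5,.02,.12)),("in",(.66,.02,.12)),("place",(.663,.02,.096))]:
    q,e=solve(g,az,p,'D',B);print(az,nm,q.round(1),round(e,4))
E
```

```text
15 grasp [0.506 0.307 0.088] [ 33.3  37.8 125.4 203.   44.3  82.5] 0.0
15 pre [0.409 0.281 0.118] [ 39.4  30.3 137.6 208.3  49.1  83.4] 0.0
15 preup [0.409 0.281 0.25 ] [ 39.4   6.7 134.8 229.6  28.1  56.8] 0.0
15 lift [0.506 0.307 0.238] [ 33.3  16.5 123.9 220.9  24.6  61.1] 0.0
15 lift2 [0.458 0.294 0.238] [ 36.   12.6 129.8 222.8  27.1  61.3] 0.0
25 grasp [0.506 0.307 0.088] [ 27.7  37.5 127.  183.4  44.4  88.9] 0.0
25 pre [0.415 0.265 0.118] [ 28.7  29.9 140.5 184.2  50.4  89.2] 0.0
25 preup [0.415 0.265 0.25 ] [ 28.7   4.4 137.5 188.6  22.1  83.8] 0.0
25 lift [0.506 0.307 0.238] [ 27.7  15.5 125.4 186.6  21.   85.2] 0.0
25 lift2 [0.461 0.286 0.238] [ 28.2  11.1 131.9 187.   23.1  85.1] 0.0
0 front [ -6.8   0.  144.7 166.   25.3  99.3] 0.0
0 front [ -6.8  29.2 147.8 172.9  57.   90.4] 0.0
0 front [ -6.   29.1 143.9 173.5  53.   90.9] 0.0
0 front [ -5.4  29.5 139.9 173.9  49.5  91.3] 0.0
0 in [ -3.4  35.6 118.  174.6  33.7  92.8] 0.0
0 place [ -3.4  38.9 117.4 175.   36.3  92.3] 0.0
8 front [-14.4   0.2 144.6 137.9  29.5 116.5] 0.0
8 front [-14.4  29.1 147.7 156.8  57.   91.5] 0.0
8 front [-12.7  29.1 143.7 157.5  53.3  93.2] 0.0
8 front [-11.4  29.6 139.7 157.9  49.9  94.6] 0.0
8 in [ -7.3  35.7 117.8 156.4  34.8 101.9] 0.0
8 place [ -7.2  39.  117.2 157.9  37.3 100.1] 0.0
```

```bash
cat >> jplan.py <<'E'
def interp(qa,qb,n): return [qa+(qb-qa)*i/n for i in range(n+1)]
E
python3 - <<'E'
from jplan import *
s=get_state();q0=s["q"]
wb=np.array([.506,.307]); az=30;p=35; f=np.array([np.cos(np.radians(az)),np.sin(np.radians(az))])
B=[28,28,130,180,42,90]
for nm,g in [("grasp",np.r_[wb,.088]),("pre",np.r_[wb-f*.1,.13]),("preup",np.r_[wb-f*.1,.27]),("lift",np.r_[wb,.24])]:
    q,e=solve(g,az,p,'D',B);print(nm,q.round(1),round(e,4))
    if nm=="preup": qp=q
for nm,g in [("front",(.44,.02,.24)),("front",(.46,.02,.12)),("in",(.66,.02,.12)),("place",(.663,.02,.096))]:
    q,e=solve(g,0,p,'D',B);print(nm,q.round(1),round(e,4))
# mid waypoint
qm=np.array([12,-15,120,90,40,45.])
Q=interp(q0,qm,18)+interp(qm,qp,18)[1:]
for q in Q[::4]+[Q[-1]]:
    P,R=fk(q,k);print(q.round(0),"tip",P.round(3),"wrist",(P-.3*R[:,2]).round(3),R[:,2].round(2))
rows_from_q(Q,0.9)
E
```

```text
grasp [ 25.   34.9 125.9 173.   35.9  92.8] 0.0
pre [ 23.3  23.9 139.5 171.1  38.5  93.1] 0.0
preup [ 23.3  -0.5 134.3 147.3  10.3 118.4] 0.0
lift [ 25.   13.8 123.3 161.1  12.7 105.6] 0.0
front [ -6.5  -2.  142.2 160.3  15.9 105.3] 0.0
front [ -6.   25.  143.7 172.9  43.7  91.7] 0.0
in [ -3.3  33.8 116.4 173.6  25.3  93.9] 0.0
place [ -3.3  37.  115.9 174.2  28.   93.2] 0.0
[ -2.  -6. 103.   0.  58.  -0.] tip [0.508 0.027 0.38 ] wrist [0.383 0.03  0.652] [ 0.42 -0.01 -0.91]
[  1.  -8. 106.  20.  54.  10.] tip [0.497 0.138 0.384] wrist [0.36  0.051 0.636] [ 0.46  0.29 -0.84]
[  4. -10. 110.  40.  50.  20.] tip [0.482 0.229 0.412] wrist [0.336 0.07  0.62 ] [ 0.49  0.53 -0.69]
[  7. -12. 114.  60.  46.  30.] tip [0.465 0.295 0.453] wrist [0.31  0.086 0.603] [ 0.52  0.7  -0.5 ]
[ 10. -14. 118.  80.  42.  40.] tip [0.452 0.331 0.498] wrist [0.284 0.099 0.586] [ 0.56  0.77 -0.29]
[ 13. -13. 122.  96.  37.  53.] tip [0.459 0.339 0.501] wrist [0.272 0.112 0.557] [ 0.63  0.76 -0.19]
[ 16. -10. 125. 109.  30.  69.] tip [0.48  0.331 0.456] wrist [0.271 0.125 0.519] [ 0.69  0.69 -0.21]
[ 18.  -
[... 1291 characters left out ...]
.009,0.005,-0.006,0.022,0.13],[0.9,0.001,0.011,0.005,-0.007,0.023,0.13],[0.9,0.003,0.011,0.004,-0.008,0.023,0.131],[0.9,0.003,0.012,0.004,-0.009,0.024,0.13],[0.9,0.005,0.012,0.003,-0.01,0.026,0.13]]
[[0.9,0.007,0.013,0.004,-0.011,0.028,0.13],[0.9,0.008,0.013,0.003,-0.01,0.03,0.13],[0.9,0.01,0.013,0.003,-0.01,0.031,0.129],[0.9,0.011,0.012,0.002,-0.01,0.034,0.129],[0.9,0.013,0.013,0.003,-0.008,0.037,0.128],[0.9,0.015,0.011,0.002,-0.007,0.038,0.127],[0.9,0.016,0.011,0.002,-0.005,0.041,0.127],[0.9,0.017,0.009,0.002,-0.003,0.042,0.126],[0.9,0.02,0.008,0.002,0.0,0.045,0.125],[0.9,0.02,0.006,0.002,0.002,0.046,0.124],[0.9,0.021,0.004,0.002,0.006,0.047,0.124],[0.9,0.023,0.003,0.002,0.01,0.048,0.123]]
```

```bash
python3 - <<'E'
from jplan import *
s=get_state();q0=s["q"]
wb=np.array([.506,.307]); az=30;p=35; f=np.array([np.cos(np.radians(az)),np.sin(np.radians(az))])
qp,e=solve(np.r_[wb-f*.1,.2],az,p,'D',[28,28,130,180,42,90]);print(qp.round(1),e)
qm=np.array([12,-15,120,90,40,45.])
Q=interp(q0,qm,17)+interp(qm,qp,19)[1:]
for q in Q[16::3]:
    P,R=fk(q,k);print(q.round(0),"tip",P.round(3),"wrist",(P-.3*R[:,2]).round(3))
rows_from_q(Q,0.9,s["position"],s["eef_rot"])
E
```

```text
[ 23.3  10.6 137.9 166.3  23.9  98.7] 4.2018477586225345e-10
[ 11. -14. 119.  85.  41.  42.] tip [0.45  0.336 0.507] wrist [0.277 0.102 0.581]
[ 13. -12. 122.  98.  38.  51.] tip [0.459 0.344 0.495] wrist [0.276 0.112 0.55 ]
[ 15.  -8. 125. 110.  36.  59.] tip [0.475 0.345 0.455] wrist [0.281 0.123 0.51 ]
[ 17.  -4. 128. 122.  33.  68.] tip [0.488 0.341 0.406] wrist [0.281 0.133 0.47 ]
[ 19.  -0. 130. 134.  31.  76.] tip [0.493 0.33  0.348] wrist [0.276 0.141 0.433]
[ 20.   4. 133. 146.  28.  85.] tip [0.489 0.314 0.283] wrist [0.266 0.148 0.397]
[ 22.   8. 136. 158.  26.  93.] tip [0.473 0.294 0.216] wrist [0.253 0.153 0.364]
max shift 0.031 0.031256999216175564 max turn 0.127 7.437424755767138
[[0.9,0.031,-0.004,0.0,-0.008,0.084,0.082],[0.9,0.029,-0.005,0.001,-0.004,0.083,0.085],[0.9,0.028,-0.008,0.0,0.002,0.082,0.087],[0.9,0.027,-0.01,0.002,0.006,0.08,0.09],[0.9,0.025,-0.01,0.001,0.011,0.077,0.092],[0.9,0.022,-0.013,0.001,0.015,0.075,0.094],[0.9,0.021,-0.013,0.002,0.018,0.073,0.097],[0.9,0.019,-0.014,0.001,0.021,0.069,0.099],[0.9,0.017,-0.014,0.002,0.024,0.066,0.102],[0.9,0.015,-0
[... 434 characters left out ...]
,-0.001,0.015,0.127],[0.9,0.001,0.013,0.006,-0.003,0.016,0.127],[0.9,0.002,0.014,0.006,-0.005,0.019,0.127],[0.9,0.005,0.015,0.005,-0.006,0.021,0.126],[0.9,0.006,0.015,0.005,-0.007,0.023,0.125]]
[[0.9,0.008,0.016,0.004,-0.008,0.026,0.125],[0.9,0.01,0.015,0.004,-0.008,0.03,0.123],[0.9,0.013,0.015,0.003,-0.008,0.032,0.123],[0.9,0.014,0.015,0.003,-0.007,0.035,0.122],[0.9,0.016,0.013,0.003,-0.005,0.038,0.121],[0.9,0.018,0.012,0.002,-0.003,0.041,0.119],[0.9,0.02,0.011,0.003,-0.001,0.043,0.119],[0.9,0.022,0.009,0.002,0.002,0.045,0.117],[0.9,0.023,0.008,0.001,0.005,0.047,0.115],[0.9,0.024,0.005,0.002,0.009,0.049,0.115],[0.9,0.025,0.003,0.001,0.013,0.049,0.113],[0.9,0.026,0.0,0.002,0.017,0.05,0.112]]
```

arm_command([
  [-0.2,0.031,-0.004,0,-0.008,0.084,0.082],
  [-0.2,0.029,-0.005,0.001,-0.004,0.083,0.085],
  [-0.2,0.028,-0.008,0,0.002,0.082,0.087],
  [-0.2,0.027,-0.01,0.002,0.006,0.08,0.09],
  [-0.2,0.025,-0.01,0.001,0.011,0.077,0.092],
  [0.9,0.022,-0.013,0.001,0.015,0.075,0.094],
  [0.9,0.021,-0.013,0.002,0.018,0.073,0.097],
  [0.9,0.019,-0.014,0.001,0.021,0.069,0.099],
  [0.9,0.017,-0.014,0.002,0.024,0.066,0.102],
  [0.9,0.015,-0.015,0.001,0.027,0.063,0.104],
  [0.9,0.013,-0.015,0.001,0.029,0.059,0.107],
  [0.9,0.011,-0.014,0.001,0.03,0.056,0.108],
])

```text
clock: 13.72
position: [0.4629, 0.3036, 0.4624]
eef_rot: [[0.556, 0.644, 0.525], [0.12, -0.687, 0.716], [0.822, -0.335, -0.46]]
contact_force: [0.5, -0.2, 0.8]
gripper_width: 0.0811
```

arm_command([
  [0.9,0.009,-0.014,0,0.032,0.053,0.111],
  [0.9,0.007,-0.014,0.001,0.032,0.049,0.113],
  [0.9,0.006,-0.012,-0.001,0.033,0.047,0.115],
  [0.9,0.005,-0.012,0,0.032,0.043,0.117],
  [0.9,0.004,-0.01,-0.001,0.033,0.04,0.119],
  [0.9,0,0,0,0,0,0],
])

```text
clock: 14.22
position: [0.4466, 0.3405, 0.5177]
eef_rot: [[0.72, 0.369, 0.588], [-0.392, -0.483, 0.783], [0.573, -0.794, -0.203]]
contact_force: [0.1, 0.4, -0.4]
gripper_width: 0.0811
```

```bash
python3 - <<'E'
from jplan import *
from plan import st
s=st();q0=s["q"]
wb=np.array([.506,.307]); az=30;p=35; f=np.array([np.cos(np.radians(az)),np.sin(np.radians(az))])
qp,e=solve(np.r_[wb-f*.1,.2],az,p,'D',[28,28,130,180,42,90]);print(qp.round(1),e)
Q=interp(q0,qp,20)
for q in Q[::4]:
    P,R=fk(q,k);print(q.round(0),"tip",P.round(3),"wrist",(P-.3*R[:,2]).round(3))
rows_from_q(Q,0.9,s["position"],s["eef_rot"])
E
```

```text
t 14.2167 q [ 12.13 -15.04 119.78  89.27  39.96  45.14] P [0.4466 0.3405 0.5177] F [ 0.1  0.4 -0.4] w 0.0811
z [ 0.588  0.783 -0.203] x [ 0.72  -0.392  0.573]
[ 23.3  10.6 137.9 166.3  23.9  98.7] 4.2018477586225345e-10
[ 12. -15. 120.  89.  40.  45.] tip [0.447 0.34  0.518] wrist [0.27  0.106 0.579]
[ 14. -10. 123. 105.  37.  56.] tip [0.468 0.347 0.473] wrist [0.28  0.12  0.527]
[ 17.  -5. 127. 120.  34.  67.] tip [0.486 0.343 0.413] wrist [0.282 0.132 0.476]
[ 19.   0. 131. 135.  30.  77.] tip [0.493 0.329 0.34 ] wrist [0.275 0.143 0.428]
[ 21.   5. 134. 151.  27.  88.] tip [0.484 0.307 0.257] wrist [0.262 0.15  0.384]
[ 23.  11. 138. 166.  24.  99.] tip [0.455 0.277 0.171] wrist [0.242 0.155 0.343]
max shift 0.024 0.02420743687382041 max turn 0.121 7.0266213434464095
[[0.9,-0.003,0.009,0.007,0.005,0.012,0.121],[0.9,-0.002,0.01,0.007,0.002,0.013,0.121],[0.9,0.0,0.011,0.007,0.0,0.013,0.121],[0.9,0.0,0.012,0.006,-0.003,0.016,0.121],[0.9,0.002,0.013,0.005,-0.004,0.017,0.121],[0.9,0.004,0.014,0.005,-0.005,0.019,0.12],[0.9,0.005,0.014,0.005,-0.006,0.021,0.12],[0.9,0.007,0.015,0.004,-0.008,0.024,0.12],[0.9,0.009,0.015,0.004,-0.007,0.027,0.118],[0.9,0.011,0.014,0.003,-0.007,0.029,0.118],[0.9,0.012,0.014,0.003,-0.007,0.032,0.117],[0.9,0.015,0.014,0.003,-0.006,0.034,0.116]]
[[0.9,0.016,0.012,0.003,-0.004,0.037,0.115],[0.9,0.018,0.011,0.002,-0.002,0.04,0.114],[0.9,0.02,0.01,0.002,0.0,0.042,0.112],[0.9,0.021,0.008,0.002,0.003,0.043,0.112],[0.9,0.022,0.007,0.002,0.006,0.046,0.11],[0.9,0.023,0.004,0.001,0.009,0.046,0.109],[0.9,0.024,0.003,0.001,0.013,0.047,0.108],[0.9,0.024,0.0,0.001,0.016,0.048,0.107]]
```

Tracking the joint plan exactly.

arm_command([
  [0.9,-0.003,0.009,0.007,0.005,0.012,0.121],
  [0.9,-0.002,0.01,0.007,0.002,0.013,0.121],
  [0.9,0,0.011,0.007,0,0.013,0.121],
  [0.9,0,0.012,0.006,-0.003,0.016,0.121],
  [0.9,0.002,0.013,0.005,-0.004,0.017,0.121],
  [0.9,0.004,0.014,0.005,-0.005,0.019,0.12],
  [0.9,0.005,0.014,0.005,-0.006,0.021,0.12],
  [0.9,0.007,0.015,0.004,-0.008,0.024,0.12],
  [0.9,0.009,0.015,0.004,-0.007,0.027,0.118],
  [0.9,0.011,0.014,0.003,-0.007,0.029,0.118],
  [0.9,0.012,0.014,0.003,-0.007,0.032,0.117],
  [0.9,0.015,0.014,0.003,-0.006,0.034,0.116],
])

```text
clock: 15.22
position: [0.4939, 0.3279, 0.3391]
eef_rot: [[0.317, -0.61, 0.726], [-0.685, 0.382, 0.621], [-0.656, -0.694, -0.296]]
contact_force: [-0.4, -0.0, -0.4]
gripper_width: 0.0811
```

arm_command([
  [0.9,0.016,0.012,0.003,-0.004,0.037,0.115],
  [0.9,0.018,0.011,0.002,-0.002,0.04,0.114],
  [0.9,0.02,0.01,0.002,0,0.042,0.112],
  [0.9,0.021,0.008,0.002,0.003,0.043,0.112],
  [0.9,0.022,0.007,0.002,0.006,0.046,0.11],
  [0.9,0.023,0.004,0.001,0.009,0.046,0.109],
  [0.9,0.024,0.003,0.001,0.013,0.047,0.108],
  [0.9,0.024,0,0.001,0.016,0.048,0.107],
  [0.9,0,0,0,0,0,0],
])

```text
clock: 15.97
position: [0.4549, 0.2751, 0.1695]
eef_rot: [[-0.499, -0.501, 0.708], [-0.292, 0.866, 0.407], [-0.816, -0.004, -0.578]]
contact_force: [-0.9, 0.1, 0.0]
gripper_width: 0.081
```

```bash
python3 - <<'E'
from plan import *
s=st()
w=get_image("wrist");a=get_image("scene")
for p in(w,a):
  for t in ["weldment_bar","weldment"]: print(t,[(round(d["conf"],2),[round(float(v),3) for v in d["location"]]) for d in tip_of(t,p)])
cv2.imwrite("pics/w9.png",w["image"]);cv2.imwrite("pics/s9.png",a["image"])
E
```

```text
t 15.9667 q [ 22.93  10.62 137.96 165.79  23.72  98.72] P [0.4549 0.2751 0.1695] F [-0.9  0.1  0. ] w 0.081
z [ 0.708  0.407 -0.578] x [-0.499 -0.292 -0.816]
weldment_bar [(0.55, [0.508, 0.307, 0.073])]
weldment [(0.75, [0.529, 0.31, 0.001])]
weldment_bar [(0.89, [0.508, 0.304, 0.072]), (0.81, [0.266, 0.268, 0.068]), (0.73, [0.35, 0.119, 0.07])]
weldment [(0.91, [0.355, 0.14, 0.004]), (0.65, [0.332, 0.403, 0.001]), (0.59, [0.524, 0.306, -0.002])]
```

View pics/w9.png

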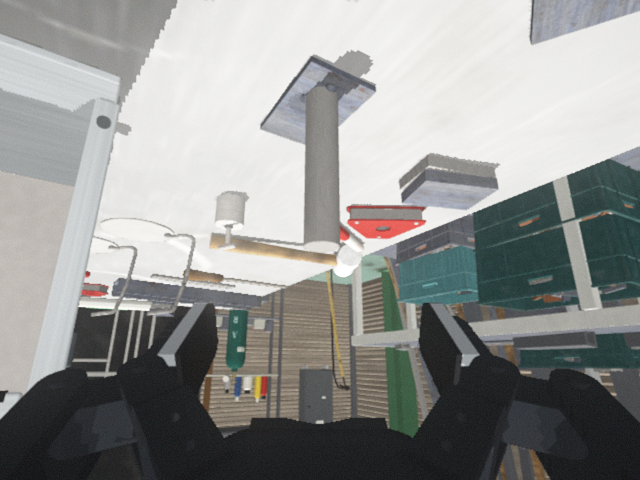

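View pics/s9.png

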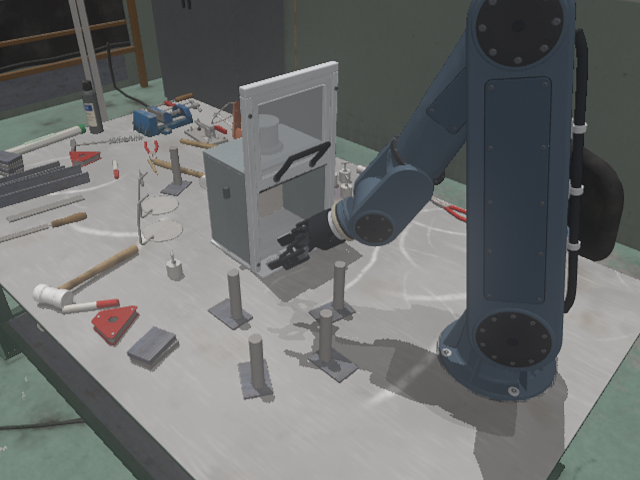

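```bash
python3 - <<'E'
from plan import *
s=get_state();R=toolR(30,35,'D')
f=np.array([np.cos(np.pi/6),.5,0])
g=np.array([.507,.3065,.088])+.05*R[:,2]
P,R1=plan(g-.085*f+[0,0,.02],R,8,.9)
plan(g,R,8,.9,P,R1)
print(g)
E
```

```text
8 rows
[[0.9,0.009,0.0,0.008,0.0,0.0,0.001],[0.9,0.008,0.001,0.008,0.0,0.0,0.001],[0.9,0.009,0.0,0.009,0.0,0.0,0.001],[0.9,0.008,0.0,0.008,0.0,0.0,0.001],[0.9,0.009,0.0,0.008,0.0,0.0,0.001],[0.9,0.009,0.0,0.008,0.0,0.0,0.001],[0.9,0.008,0.001,0.008,0.0,0.0,0.001],[0.9,0.009,0.0,0.009,0.0,0.0,0.001]]
end [0.4691 0.2847 0.0791] rot err deg 0.21
8 rows
[[0.9,-0.004,0.0,0.01,0.0,0.0,0.0],[0.9,-0.004,0.0,0.01,0.0,0.0,0.0],[0.9,-0.004,0.0,0.01,0.0,0.0,0.0],[0.9,-0.004,0.0,0.01,0.0,0.0,0.0],[0.9,-0.004,0.0,0.01,0.0,0.0,0.0],[0.9,-0.004,0.0,0.011,0.0,0.0,0.0],[0.9,-0.004,0.0,0.01,0.0,0.0,0.0],[0.9,-0.004,0.0,0.01,0.0,0.0,0.0]]
end [0.5426 0.327  0.0591] rot err deg 0.21
[0.54247032 0.3269788  0.05932118]
```

arm_command([
  [0.9,0.009,0,0.008,0,0,0.001],
  [0.9,0.008,0.001,0.008,0,0,0.001],
  [0.9,0.009,0,0.009,0,0,0.001],
  [0.9,0.008,0,0.008,0,0,0.001],
  [0.9,0.009,0,0.008,0,0,0.001],
  [0.9,0.009,0,0.008,0,0,0.001],
  [0.9,0.008,0.001,0.008,0,0,0.001],
  [0.9,0.009,0,0.009,0,0,0.001],
  [0.9,0,0,0,0,0,0],
])

```text
clock: 17.02
position: [0.4683, 0.2847, 0.0768]
eef_rot: [[-0.497, -0.498, 0.71], [-0.285, 0.867, 0.408], [-0.819, 0.0, -0.574]]
contact_force: [-0.4, 0.7, 0.1]
gripper_width: 0.081
```

```bash
python3 - <<'E'
from plan import *
s=st()
w=get_image("wrist");a=get_image("scene")
cv2.imwrite("pics/w10.png",w["image"]);cv2.imwrite("pics/s10.png",cv2.resize(a["image"][200:400,180:420],None,fx=3,fy=3))
E
```

```text
t 17.0167 q [ 23.59  29.19 137.48 172.23  41.77  92.21] P [0.4683 0.2847 0.0768] F [-0.4  0.7  0.1] w 0.081
z [ 0.71   0.408 -0.574] x [-0.497 -0.285 -0.819]
```

View pics/s10.png

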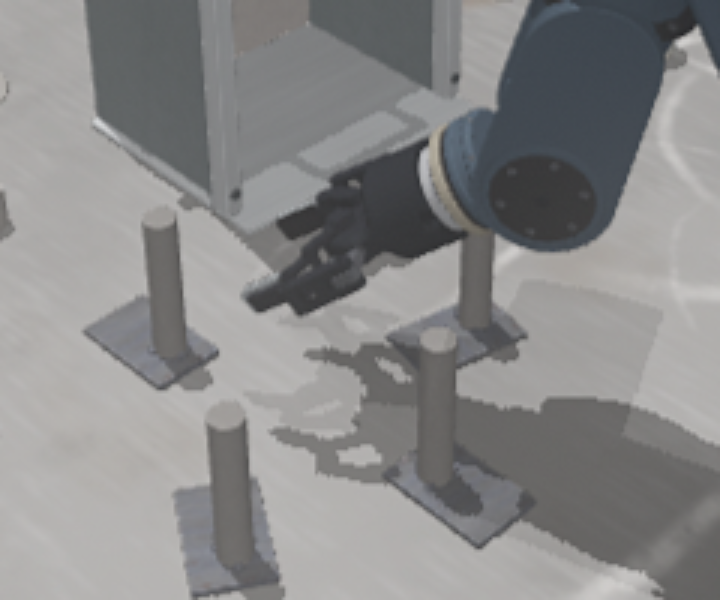

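View pics/w10.png

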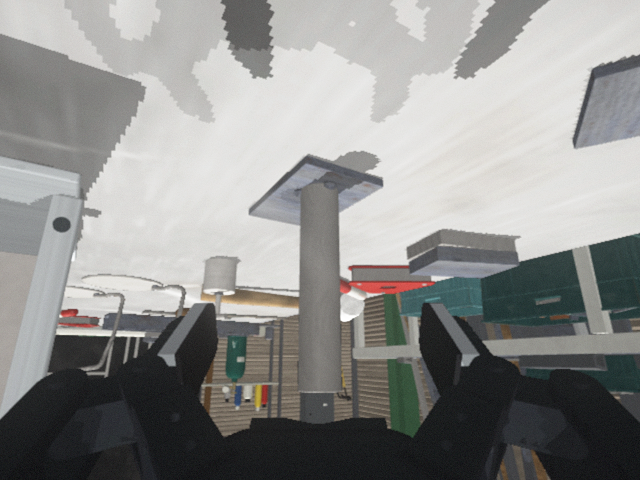

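arm_command([
  [0.9,-0.004,0,0.01,0,0,0],
  [0.9,-0.004,0,0.01,0,0,0],
  [0.9,-0.004,0,0.01,0,0,0],
  [0.9,-0.004,0,0.01,0,0,0],
  [0.9,-0.004,0,0.01,0,0,0],
  [0.9,-0.004,0,0.011,0,0,0],
  [0.9,-0.005,0,0.01,0,0,0],
  [0.9,-0.004,0,0.01,0,0,0],
  [0.9,0,0,0,0,0,0],
])

```text
clock: 17.87
position: [0.5444, 0.3282, 0.0594]
eef_rot: [[-0.495, -0.497, 0.712], [-0.283, 0.868, 0.409], [-0.821, 0.001, -0.571]]
contact_force: [0.1, 1.0, 1.0]
gripper_width: 0.0808
```

```bash
python3 - <<'E'
from plan import *
s=st()
w=get_image("wrist");a=get_image("scene")
cv2.imwrite("pics/w11.png",w["image"]);cv2.imwrite("pics/s11.png",cv2.resize(a["image"][200:400,180:420],None,fx=3,fy=3))
E
```

```text
t 17.8667 q [ 25.    35.16 125.55 173.2   36.02  92.79] P [0.5444 0.3282 0.0594] F [0.1 1.  1. ] w 0.0808
z [ 0.712  0.409 -0.571] x [-0.495 -0.283 -0.821]
```

View pics/s11.png

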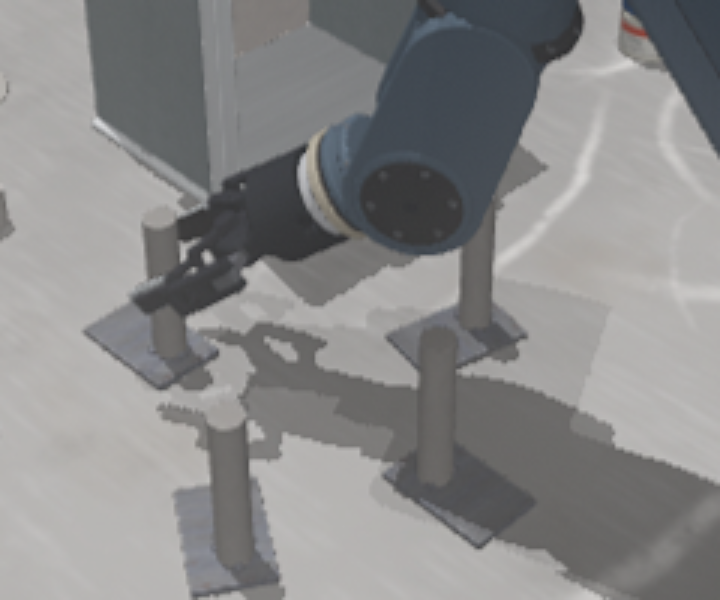

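View pics/w11.png

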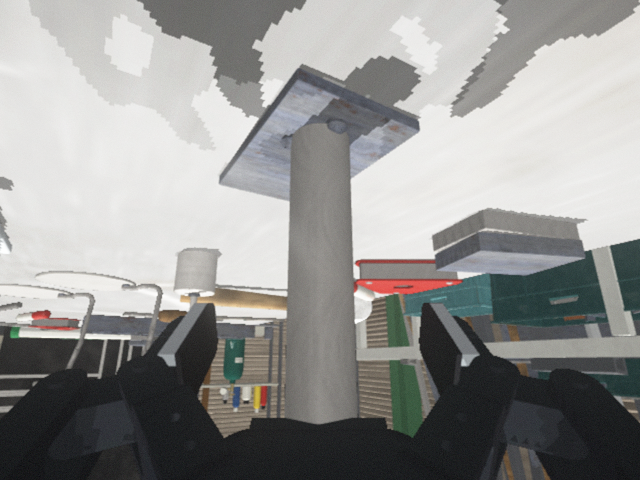

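arm_command([
  [0.9,-0.004,0,0.006,0,0,0],
  [0.9,-0.004,0,0.006,0,0,0],
  [0.9,0,0,0,0,0,0],
  [-1,0,0,0,0,0,0],
  [-1,0,0,0,0,0,0],
  [-1,0,0,0,0,0,0],
  [-1,0,0,0,0,0,0],
  [-1,0,0,0,0,0,0],
  [-1,0,0,0,0,0,0],
  [-1,0,0,0,0,0,0],
], newtons=50)

```text
clock: 18.8
position: [0.5542, 0.3342, 0.0582]
eef_rot: [[-0.498, -0.498, 0.71], [-0.285, 0.867, 0.408], [-0.819, 0.001, -0.573]]
contact_force: [-3.9, 1.3, 2.5]
gripper_width: 0.0248
```

```bash
python3 - <<'E'
from plan import *
s=st()
w=get_image("wrist");a=get_image("scene")
cv2.imwrite("pics/w12.png",w["image"]);cv2.imwrite("pics/s12.png",cv2.resize(a["image"][200:400,180:420],None,fx=3,fy=3))
E
```

```text
t 18.8 q [ 25.17  35.68 123.89 173.2   34.7   92.96] P [0.5542 0.3342 0.0582] F [-3.9  1.3  2.5] w 0.0248
z [ 0.71   0.408 -0.573] x [-0.498 -0.285 -0.819]
```

View pics/w12.png

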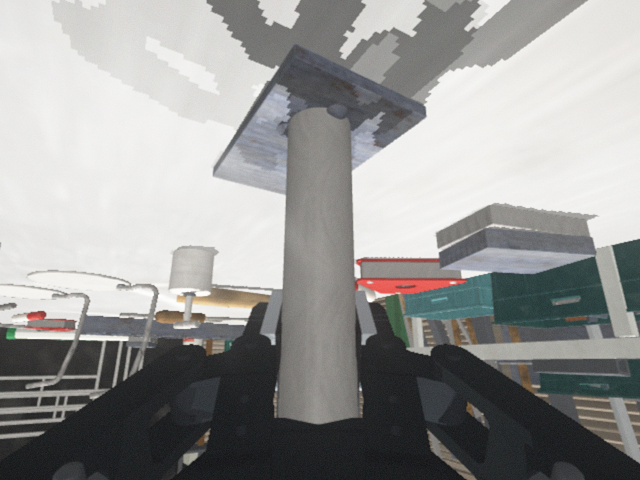

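View pics/s12.png

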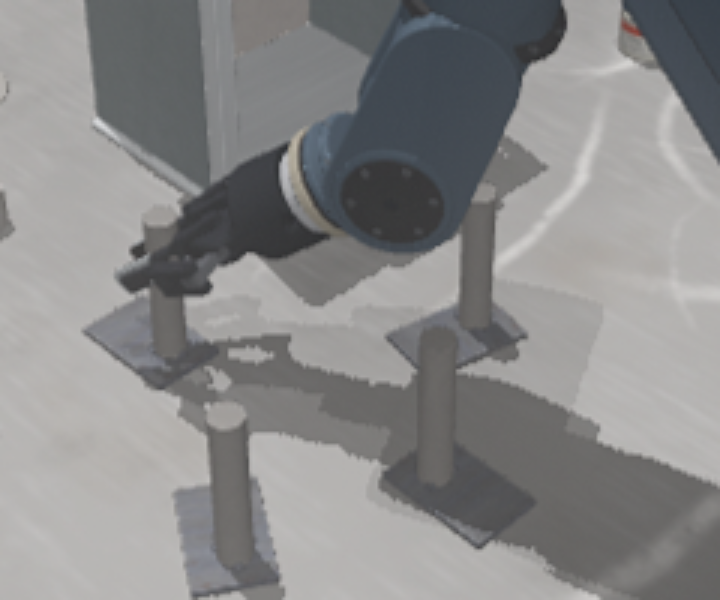

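```bash
cat > wp.py <<'E'
from jplan import *
def tcp(bar,base,az,p=35):
    R=toolR(az,p,'D');h=np.array([np.cos(np.radians(az)),np.sin(np.radians(az)),0])
    return np.array([bar[0],bar[1],0])+.0547*h+[0,0,base+.0582],R
E
python3 - <<'E'
from wp import *
q=get_state()["q"]
for nm,b,base,az in [("up",(.507,.3065),.08,30),("mid",(.465,.23),.08,26),("mid",(.46,.12),.08,20),("front",(.46,.03),.08,12),("frontlow",(.465,.02),.017,12),("enter",(.56,.02),.017,12),("in",(.658,.02),.017,12),("down",(.658,.02),.008,12)]:
    P,R=tcp(b,base,az);q,e=ik(P,R,k,q);print(nm,q.round(1),round(e,5),"wrist",(P-.3*R[:,2]).round(3))
E
```

```text
up [ 25.1  24.3 123.6 169.7  23.1  96.7] 0.0 wrist [0.342 0.211 0.31 ]
mid [ 18.4  19.4 133.6 166.7  28.3  97.3] 0.0 wrist [0.293 0.146 0.31 ]
mid [  1.7  16.5 139.1 151.4  32.5 103.9] 0.0 wrist [0.28  0.055 0.31 ]
front [-11.8  15.7 140.8 144.2  34.4 106.6] 0.0 wrist [ 0.273 -0.01   0.31 ]
frontlow [-13.6  29.  140.6 150.3  45.8  96.3] 0.0 wrist [ 0.278 -0.02   0.247]
enter [-10.2  32.  127.8 149.   36.9 102.5] 0.0 wrist [ 0.373 -0.02   0.247]
in [ -8.   36.7 114.1 144.4  28.8 110.3] 0.0 wrist [ 0.471 -0.02   0.247]
down [ -8.   37.8 114.  145.5  29.7 109. ] 0.0 wrist [ 0.471 -0.02   0.238]
```

arm_command([
  [-1,-0.008,0,-0.006,0,0,0],
  [-1,-0.008,0,-0.006,0,0,0],
  [-1,0,0,0,0,0,0],
], newtons=80)

```text
clock: 19.15
position: [0.5539, 0.3335, 0.0786]
eef_rot: [[-0.498, -0.497, 0.711], [-0.284, 0.868, 0.408], [-0.819, 0.001, -0.574]]
contact_force: [0.7, 0.3, -5.5]
gripper_width: 0.0243
```

```bash
python3 - <<'E'
from plan import *
s=st()
w=get_image("wrist");a=get_image("scene")
cv2.imwrite("pics/w13.png",w["image"]);cv2.imwrite("pics/s13.png",cv2.resize(a["image"][200:400,180:420],None,fx=3,fy=3))
E
```

```text
t 19.15 q [ 25.13  32.66 124.1  172.7   31.88  93.6 ] P [0.5539 0.3335 0.0786] F [ 0.7  0.3 -5.5] w 0.0243
z [ 0.711  0.408 -0.574] x [-0.498 -0.284 -0.819]
```

View pics/s13.png

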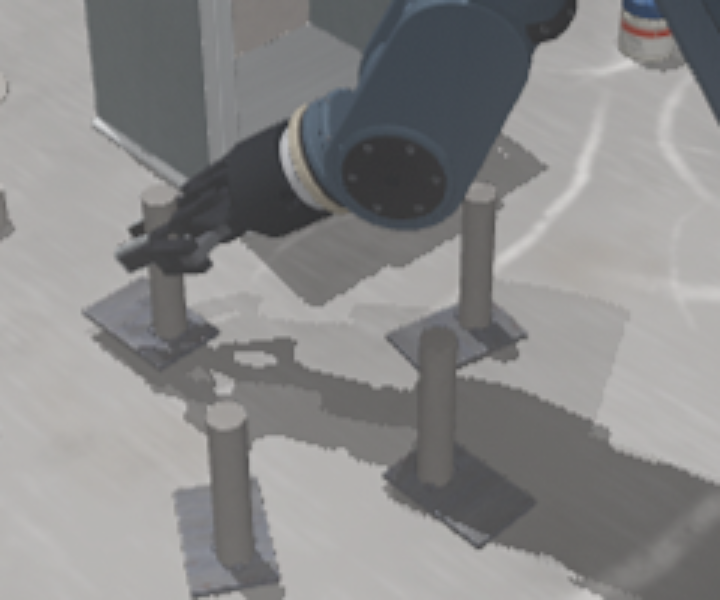

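```bash
python3 - <<'E'
from wp import *
from plan import plan
s=get_state();P,R=s["position"],s["eef_rot"]
for n,b,base,az in [(5,(.50,.303),.08,30),(6,(.465,.23),.08,26),(7,(.46,.12),.08,20),(6,(.46,.03),.08,12)]:
    P1,R1=tcp(b,base,az); P,R=plan(P1,R1,n,-1,P,R)
E
```

```text
5 rows
[[-1,-0.009,0.0,-0.008,0.0,0.0,-0.001],[-1,-0.009,0.0,-0.008,0.0,0.0,-0.001],[-1,-0.009,0.0,-0.008,0.0,0.0,-0.001],[-1,-0.01,0.0,-0.008,0.0,0.0,-0.001],[-1,-0.009,0.001,-0.009,0.0,0.0,-0.001]]
end [0.5469 0.3307 0.1387] rot err deg 0.18
6 rows
[[-1,0.006,-0.008,-0.009,0.009,0.0,0.007],[-1,0.007,-0.009,-0.009,0.009,0.0,0.007],[-1,0.006,-0.008,-0.009,0.009,0.0,0.007],[-1,0.007,-0.009,-0.009,0.009,0.0,0.007],[-1,0.006,-0.009,-0.008,0.009,0.0,0.007],[-1,0.006,-0.009,-0.009,0.009,0.0,0.007]]
end [0.5142 0.2539 0.1381] rot err deg 0.07
7 rows
[[-1,0.004,-0.015,-0.006,0.012,0.0,0.009],[-1,0.005,-0.014,-0.006,0.012,0.0,0.009],[-1,0.004,-0.015,-0.006,0.012,0.0,0.009],[-1,0.004,-0.015,-0.006,0.012,0.0,0.009],[-1,0.003,-0.015,-0.005,0.012,0.0,0.009],[-1,0.004,-0.015,-0.006,0.012,0.0,0.009],[-1,0.004,-0.016,-0.005,0.012,0.0,0.009]]
end [0.5112 0.1381 0.1379] rot err deg 0.23
6 rows
[[-1,0.003,-0.015,-0.004,0.019,0.0,0.013],[-1,0.003,-0.016,-0.004,0.019,0.0,0.013],[-1,0.002,-0.015,-0.004,0.019,0.0,0.013],[-1,0.002,-0.016,-0.003,0.019,0.0,0.013],[-1,0.002,-0.015,-0.003,0.019,0.0,0.013],[-1,0.002,-0.016,-0.003,0.019,0.0,0.013]]
end [0.5138 0.0417 0.1383] rot err deg 0.19
```

arm_command([
  [-1,-0.009,0,-0.008,0,0,-0.001],
  [-1,-0.009,0,-0.008,0,0,-0.001],
  [-1,-0.009,0,-0.008,0,0,-0.001],
  [-1,-0.01,0,-0.008,0,0,-0.001],
  [-1,-0.009,0.001,-0.009,0,0,-0.001],
  [-1,0.006,-0.008,-0.009,0.009,0,0.007],
  [-1,0.007,-0.009,-0.009,0.009,0,0.007],
  [-1,0.006,-0.008,-0.009,0.009,0,0.007],
  [-1,0.007,-0.009,-0.009,0.009,0,0.007],
  [-1,0.006,-0.009,-0.008,0.009,0,0.007],
  [-1,0.006,-0.009,-0.009,0.009,0,0.007],
])

```text
clock: 20.17
position: [0.5138, 0.2533, 0.1378]
eef_rot: [[-0.516, -0.439, 0.735], [-0.251, 0.899, 0.36], [-0.819, 0.001, -0.574]]
contact_force: [-0.3, -0.9, -6.8]
gripper_width: 0.0244
```

arm_command([
  [-1,0.004,-0.015,-0.006,0.012,0,0.009],
  [-1,0.005,-0.014,-0.006,0.012,0,0.009],
  [-1,0.004,-0.015,-0.006,0.012,0,0.009],
  [-1,0.004,-0.015,-0.006,0.012,0,0.009],
  [-1,0.003,-0.015,-0.005,0.012,0,0.009],
  [-1,0.004,-0.015,-0.006,0.012,0,0.009],
  [-1,0.004,-0.016,-0.005,0.012,0,0.009],
])

```text
clock: 20.75
position: [0.511, 0.1376, 0.1379]
eef_rot: [[-0.541, -0.342, 0.769], [-0.193, 0.94, 0.283], [-0.819, 0.005, -0.574]]
contact_force: [0.4, -0.3, -7.8]
gripper_width: 0.0245
```

arm_command([
  [-1,0.003,-0.015,-0.004,0.019,0,0.013],
  [-1,0.003,-0.016,-0.004,0.019,0,0.013],
  [-1,0.002,-0.015,-0.004,0.019,0,0.013],
  [-1,0.002,-0.016,-0.003,0.019,0,0.013],
  [-1,0.002,-0.015,-0.003,0.019,0,0.013],
  [-1,0.002,-0.016,-0.003,0.019,0,0.013],
  [-1,0,0,0,0,0,0],
])

```text
clock: 21.33
position: [0.514, 0.0401, 0.1382]
eef_rot: [[-0.562, -0.207, 0.801], [-0.116, 0.978, 0.171], [-0.819, 0.003, -0.574]]
contact_force: [-0.5, -0.1, -7.2]
gripper_width: 0.0238
```

```bash
python3 - <<'E'
from plan import *
from wp import *
s=st()
w=get_image("wrist");a=get_image("scene");b=get_image("top")
cv2.imwrite("pics/w14.png",w["image"]);cv2.imwrite("pics/s14.png",cv2.resize(a["image"][60:320,160:420],None,fx=2.3,fy=2.3));cv2.imwrite("pics/t14.png",cv2.resize(b["image"][100:320,180:440],None,fx=2.5,fy=2.5))
for p in(w,a,b):
  for t in ["sash_edge","weldment_bar","weldment"]: print(t,[(round(d["conf"],2),[round(float(v),3) for v in d["location"]]) for d in tip_of(t,p)])
E
```

```text
t 21.3333 q [-12.1   15.72 140.64 143.56  34.35 107.13] P [0.514  0.0401 0.1382] F [-0.5 -0.1 -7.2] w 0.0238
z [ 0.801  0.171 -0.574] x [-0.562 -0.116 -0.819]
sash_edge []
weldment_bar [(0.93, [0.46, 0.029, 0.153])]
weldment [(0.88, [0.484, 0.025, 0.079])]
sash_edge [(0.7, [0.59, 0.023, 0.234])]
weldment_bar [(0.87, [0.35, 0.123, 0.07]), (0.75, [0.265, 0.266, 0.068]), (0.69, [0.46, 0.028, 0.152]), (0.57, [0.312, 0.413, 0.071])]
weldment [(0.87, [0.476, 0.025, 0.079]), (0.87, [0.247, 0.266, 0.003]), (0.72, [0.356, 0.14, 0.002]), (0.55, [0.332, 0.401, 0.0])]
sash_edge [(0.97, [0.593, 0.025, 0.228])]
weldment_bar [(0.92, [0.355, 0.115, 0.069]), (0.91, [0.263, 0.265, 0.067]), (0.83, [0.458, 0.031, 0.149]), (0.81, [0.312, 0.415, 0.069])]
weldment [(0.94, [0.357, 0.137, -0.005]), (0.92, [0.25, 0.266, 0.002]), (0.9, [0.333, 0.403, 0.002]), (0.87, [0.475, 0.028, 0.082])]
```

View pics/s14.png

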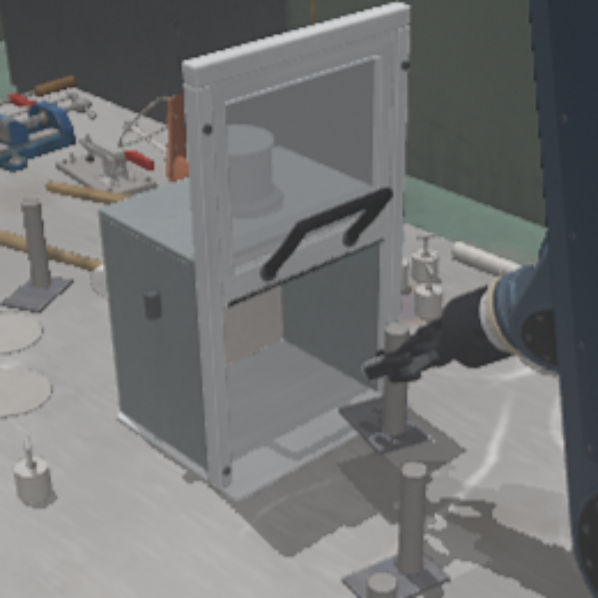

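View pics/w14.png

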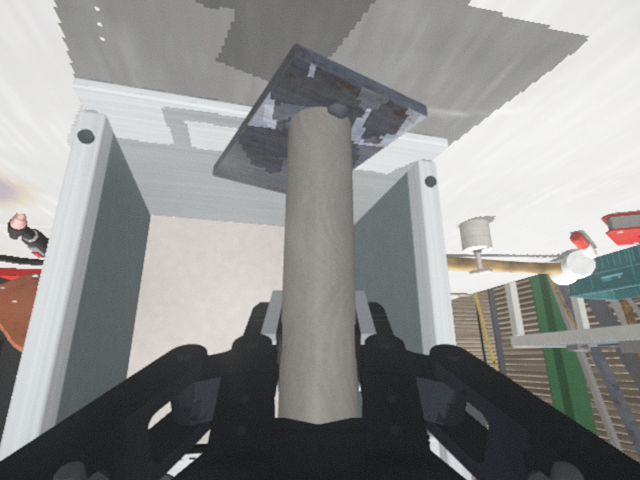

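View pics/t14.png

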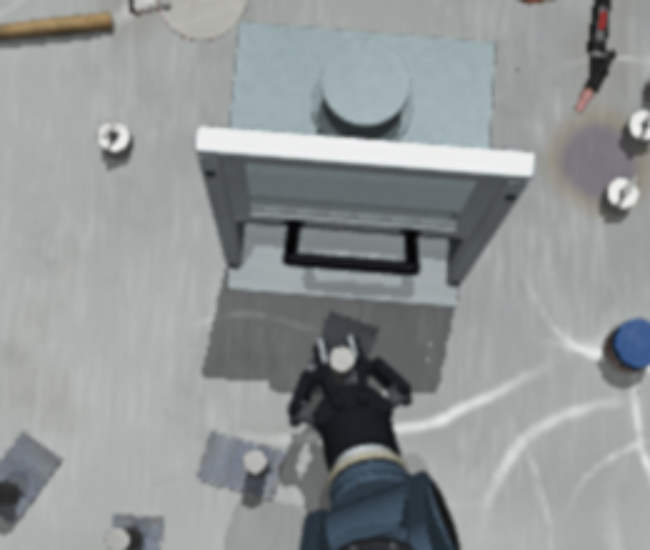

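```bash
python3 - <<'E'
from wp import *
from plan import plan
s=get_state();P,R=s["position"],s["eef_rot"]
for n,b,base,az in [(6,(.465,.021),.017,12),(7,(.56,.021),.017,12),(9,(.658,.021),.017,12)]:
    P1,R1=tcp(b,base,az); P,R=plan(P1,R1,n,-1,P,R)
E
```

```text
6 rows
[[-1,0.008,-0.002,0.006,0.001,0.0,0.0],[-1,0.009,-0.002,0.007,0.001,0.0,0.0],[-1,0.008,-0.001,0.006,0.001,0.0,0.0],[-1,0.009,-0.002,0.006,0.001,0.0,0.0],[-1,0.008,-0.002,0.007,0.001,0.0,0.0],[-1,0.009,-0.002,0.006,0.001,0.0,0.0]]
end [0.5183 0.032  0.0752] rot err deg 0.13
7 rows
[[-1,-0.008,-0.003,0.011,0.0,0.0,0.0],[-1,-0.007,-0.002,0.011,0.0,0.0,0.0],[-1,-0.008,-0.003,0.011,0.0,0.0,0.0],[-1,-0.008,-0.003,0.011,0.0,0.0,0.0],[-1,-0.007,-0.003,0.011,0.0,0.0,0.0],[-1,-0.008,-0.002,0.01,0.0,0.0,0.0],[-1,-0.007,-0.003,0.011,0.0,0.0,0.0]]
end [0.6129 0.0325 0.0751] rot err deg 0.13
9 rows
[[-1,-0.006,-0.002,0.009,0.0,0.0,0.0],[-1,-0.006,-0.003,0.009,0.0,0.0,0.0],[-1,-0.006,-0.002,0.008,0.0,0.0,0.0],[-1,-0.007,-0.002,0.009,0.0,0.0,0.0],[-1,-0.006,-0.002,0.009,0.0,0.0,0.0],[-1,-0.006,-0.003,0.009,0.0,0.0,0.0],[-1,-0.006,-0.002,0.008,0.0,0.0,0.0],[-1,-0.006,-0.002,0.009,0.0,0.0,0.0],[-1,-0.006,-0.002,0.009,0.0,0.0,0.0]]
end [0.7112 0.0327 0.0749] rot err deg 0.13
```

arm_command([
  [-1,0.008,-0.002,0.006,0.001,0,0],
  [-1,0.009,-0.002,0.007,0.001,0,0],
  [-1,0.008,-0.001,0.006,0.001,0,0],
  [-1,0.009,-0.002,0.006,0.001,0,0],
  [-1,0.008,-0.002,0.007,0.001,0,0],
  [-1,0.009,-0.002,0.006,0.001,0,0],
  [-1,0,0,0,0,0,0],
])

```text
clock: 22.52
position: [0.5181, 0.0316, 0.0735]
eef_rot: [[-0.563, -0.205, 0.801], [-0.118, 0.979, 0.168], [-0.818, -0.0, -0.575]]
contact_force: [-0.0, 1.0, -7.9]
gripper_width: 0.0245
```

arm_command([
  [-1,-0.008,-0.003,0.011,0,0,0],
  [-1,-0.007,-0.002,0.011,0,0,0],
  [-1,-0.008,-0.003,0.011,0,0,0],
  [-1,-0.008,-0.003,0.011,0,0,0],
  [-1,-0.007,-0.003,0.011,0,0,0],
  [-1,-0.008,-0.002,0.01,0,0,0],
  [-1,-0.007,-0.003,0.011,0,0,0],
  [-1,0,0,0,0,0,0],
])

```text
clock: 23.18
position: [0.6155, 0.0322, 0.0767]
eef_rot: [[-0.558, -0.206, 0.804], [-0.119, 0.979, 0.168], [-0.821, -0.002, -0.57]]
contact_force: [0.3, 0.6, -7.6]
gripper_width: 0.0244
```

```bash
python3 - <<'E'
from plan import *
from wp import *
s=st()
w=get_image("wrist");a=get_image("scene")
cv2.imwrite("pics/w15.png",w["image"]);cv2.imwrite("pics/s15.png",cv2.resize(a["image"][60:320,160:420],None,fx=2.3,fy=2.3))
for p in(w,a):
  for t in ["weldment_bar","weldment"]: print(t,[(round(d["conf"],2),[round(float(v),3) for v in d["location"]]) for d in tip_of(t,p)])
E
```

```text
t 23.1833 q [ -9.9   31.92 127.7  149.56  36.82 102.29] P [0.6155 0.0322 0.0767] F [ 0.3  0.6 -7.6] w 0.0244
z [ 0.804  0.168 -0.57 ] x [-0.558 -0.119 -0.821]
weldment_bar [(0.83, [0.562, 0.024, 0.094])]
weldment [(0.76, [0.581, 0.018, 0.016])]
weldment_bar [(0.79, [0.314, 0.412, 0.072]), (0.79, [0.352, 0.116, 0.069]), (0.68, [0.561, 0.019, 0.088]), (0.61, [0.267, 0.265, 0.067])]
weldment [(0.96, [0.334, 0.403, -0.002]), (0.94, [0.246, 0.264, -0.001]), (0.69, [0.577, 0.019, 0.018]), (0.65, [0.352, 0.14, 0.0])]
```

View pics/s15.png

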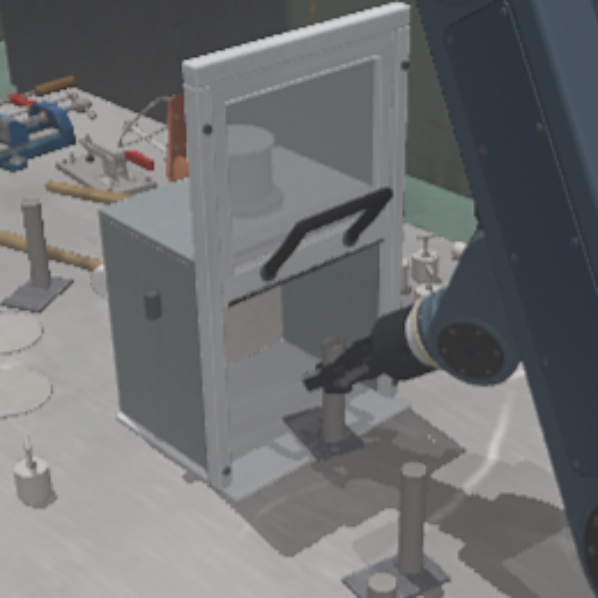

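View pics/w15.png

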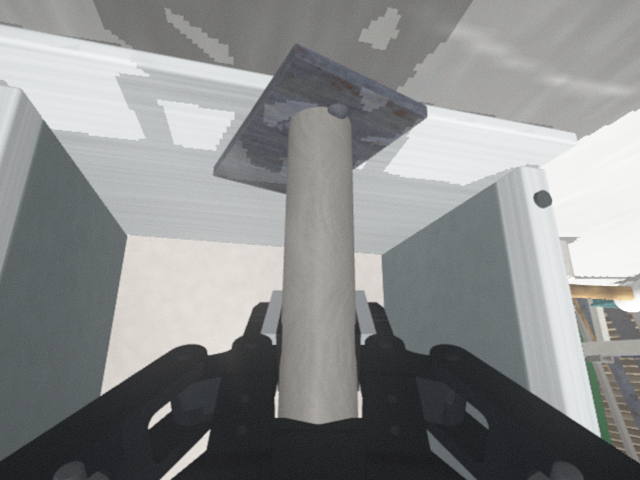

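arm_command([
  [-1,-0.006,-0.002,0.009,0,0,0],
  [-1,-0.005,-0.003,0.009,0,0,0],
  [-1,-0.006,-0.002,0.008,0,0,0],
  [-1,-0.006,-0.002,0.009,0,0,0],
  [-1,-0.006,-0.002,0.009,0,0,0],
])

```text
clock: 23.9
position: [0.6671, 0.0323, 0.0735]
eef_rot: [[-0.561, -0.205, 0.802], [-0.118, 0.979, 0.168], [-0.819, -0.001, -0.574]]
contact_force: [-0.3, -0.7, -8.0]
gripper_width: 0.0242
```

arm_command([
  [-1,-0.006,-0.003,0.009,0,0,0],
  [-1,-0.006,-0.002,0.008,0,0,0],
  [-1,-0.006,-0.002,0.009,0,0,0],
  [-1,-0.005,-0.002,0.008,0,0,0],
  [-1,0,0,0,0,0,0],
])

```text
clock: 24.32
position: [0.7103, 0.0319, 0.0735]
eef_rot: [[-0.56, -0.206, 0.803], [-0.118, 0.979, 0.168], [-0.82, -0.001, -0.572]]
contact_force: [0.0, -0.8, -6.9]
gripper_width: 0.0241
```

```bash
python3 - <<'E'
from plan import *
from wp import *
s=st()
w=get_image("wrist");a=get_image("scene")
cv2.imwrite("pics/w16.png",w["image"]);cv2.imwrite("pics/s16.png",cv2.resize(a["image"][60:320,160:420],None,fx=2.3,fy=2.3))
for p in(w,a):
  for t in ["weldment_bar","weldment","sash_edge"]: print(t,[(round(d["conf"],2),[round(float(v),3) for v in d["location"]]) for d in tip_of(t,p)])
E
```

```text
t 24.3167 q [ -7.93  36.91 114.33 145.38  29.2  109.39] P [0.7103 0.0319 0.0735] F [ 0.  -0.8 -6.9] w 0.0241
z [ 0.803  0.168 -0.572] x [-0.56  -0.118 -0.82 ]
weldment_bar [(0.93, [0.655, 0.025, 0.087])]
weldment [(0.9, [0.68, 0.017, 0.017])]
sash_edge []
weldment_bar [(0.9, [0.653, 0.02, 0.087]), (0.9, [0.267, 0.267, 0.069]), (0.86, [0.352, 0.118, 0.071]), (0.74, [0.314, 0.41, 0.068])]
weldment [(0.96, [0.352, 0.139, 0.003]), (0.87, [0.332, 0.403, 0.002]), (0.81, [0.246, 0.263, -0.002]), (0.7, [0.673, 0.011, 0.015])]
sash_edge [(0.76, [0.588, 0.021, 0.232]), (0.63, [0.539, 0.027, 0.328])]
```

View pics/s16.png

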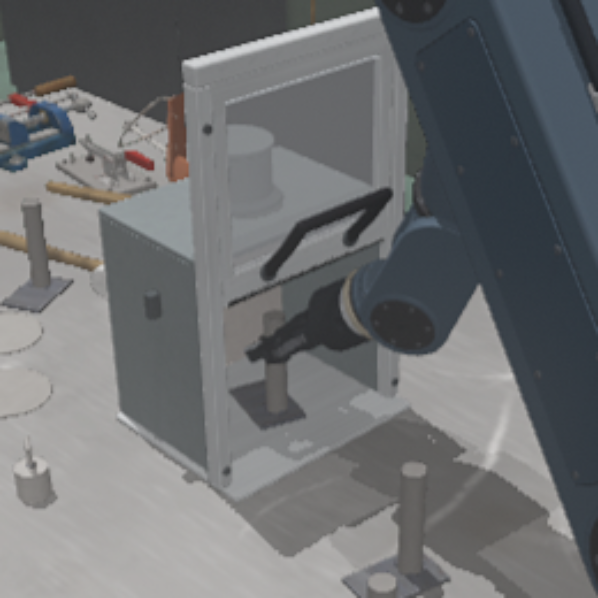

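View pics/w16.png

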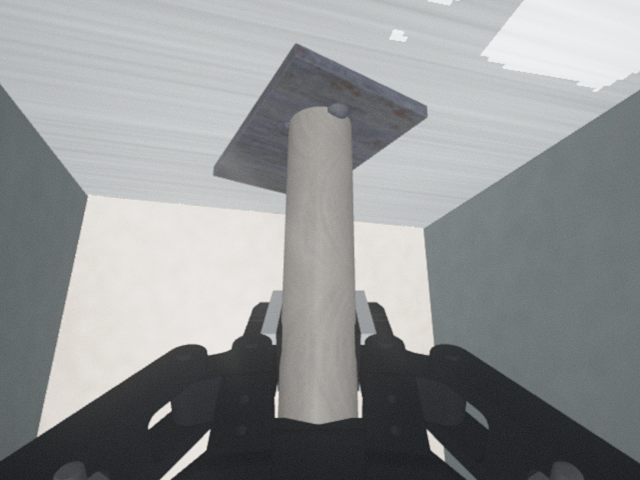

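arm_command([
  [-1,0.0016,0,0.0011,0,0,0],
  [-1,0.0016,0,0.0011,0,0,0],
  [-1,0.0016,0,0.0011,0,0,0],
  [-1,0,0,0,0,0,0],
  [-1,0,0,0,0,0,0],
])

```text
clock: 25.13
position: [0.7086, 0.0319, 0.0669]
eef_rot: [[-0.561, -0.205, 0.802], [-0.118, 0.979, 0.168], [-0.819, -0.001, -0.574]]
contact_force: [-0.8, -0.3, -7.0]
gripper_width: 0.0242
```

arm_command([
  [-1,0.0008,0,0.0006,0,0,0],
  [-1,0,0,0,0,0,0],
  [-1,0,0,0,0,0,0],
])

```text
clock: 25.38
position: [0.7089, 0.032, 0.0667]
eef_rot: [[-0.56, -0.206, 0.803], [-0.119, 0.979, 0.168], [-0.82, -0.001, -0.572]]
contact_force: [-3.9, 0.5, -1.9]
gripper_width: 0.0241
```

arm_command([
  [-1,0.0004,0,0.0003,0,0,0],
  [-1,0,0,0,0,0,0],
], newtons=20)

```text
clock: 25.55
position: [0.7091, 0.0321, 0.0667]
eef_rot: [[-0.559, -0.206, 0.803], [-0.119, 0.979, 0.169], [-0.821, -0.001, -0.571]]
contact_force: [-7.0, 1.1, 4.9]
gripper_width: 0.0243
```

arm_command([
  [-0.25,0,0,0,0,0,0],
  [0.0,0,0,0,0,0,0],
  [0.3,0,0,0,0,0,0],
  [0.3,0,0,0,0,0,0],
  [0.3,0,0,0,0,0,0],
  [0.3,0,0,0,0,0,0],
])

```text
clock: 26.05
position: [0.7089, 0.0319, 0.0658]
eef_rot: [[-0.561, -0.205, 0.802], [-0.118, 0.979, 0.168], [-0.82, -0.001, -0.573]]
contact_force: [-0.2, -0.1, -0.6]
gripper_width: 0.0553
```

```bash
python3 - <<'E'
from plan import *
from wp import *
s=st()
w=get_image("wrist");a=get_image("scene")
cv2.imwrite("pics/w17.png",w["image"]);cv2.imwrite("pics/s17.png",cv2.resize(a["image"][60:320,160:420],None,fx=2.3,fy=2.3))
for p in(w,a):
  for t in ["weldment_bar","weldment","sash_edge"]: print(t,[(round(d["conf"],2),[round(float(v),3) for v in d["location"]]) for d in tip_of(t,p)])
E
```

```text
t 26.05 q [ -7.95  37.77 114.46 146.28  29.96 108.34] P [0.7089 0.0319 0.0658] F [-0.2 -0.1 -0.6] w 0.0553
z [ 0.802  0.168 -0.573] x [-0.561 -0.118 -0.82 ]
weldment_bar [(0.75, [0.652, 0.022, 0.079])]
weldment [(0.66, [0.677, 0.018, 0.01])]
sash_edge []
weldment_bar [(0.95, [0.266, 0.271, 0.067]), (0.84, [0.314, 0.409, 0.068]), (0.81, [0.656, 0.02, 0.08]), (0.75, [0.354, 0.122, 0.07])]
weldment [(0.95, [0.354, 0.141, 0.001]), (0.83, [0.331, 0.404, -0.0]), (0.77, [0.673, 0.017, 0.006]), (0.74, [0.244, 0.263, 0.0])]
sash_edge [(0.75, [0.593, 0.02, 0.23])]
```

View pics/w17.png

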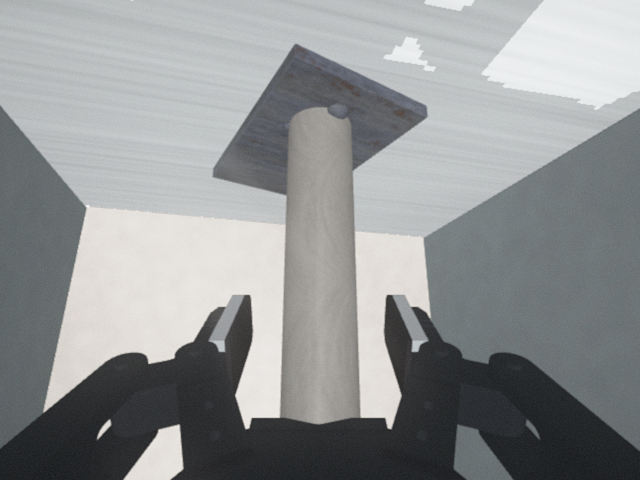

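arm_command([
  [0.3,0.0057,0,-0.0082,0,0,0],
  [0.3,0.0057,0,-0.0082,0,0,0],
  [0.3,0.0057,0,-0.0082,0,0,0],
  [0.3,0.0086,0,-0.0123,0,0,0],
  [0.3,0.0086,0,-0.0123,0,0,0],
  [0.3,0.0086,0,-0.0123,0,0,0],
  [0.3,0.0086,0,-0.0123,0,0,0],
  [0.3,0.0086,0,-0.0123,0,0,0],
  [0.3,0.0086,0,-0.0123,0,0,0],
  [0.3,0.0086,0,-0.0123,0,0,0],
  [0.3,0.0086,0,-0.0123,0,0,0],
  [0.3,0.0086,0,-0.0123,0,0,0],
])

```text
clock: 27.45
position: [0.5456, -0.0021, 0.066]
eef_rot: [[-0.561, -0.205, 0.802], [-0.118, 0.979, 0.168], [-0.819, -0.001, -0.573]]
contact_force: [-0.4, 0.9, 0.8]
gripper_width: 0.0555
```

```bash
python3 - <<'E'
from plan import *
from wp import *
s=st()
w=get_image("wrist");a=get_image("scene")
cv2.imwrite("pics/w18.png",w["image"]);cv2.imwrite("pics/s18.png",cv2.resize(a["image"][60:320,160:420],None,fx=2.3,fy=2.3))
for p in(w,a):
  for t in ["weldment_bar","weldment","sash_edge","sash_handle"]: print(t,[(round(d["conf"],2),[round(float(v),3) for v in d["location"]]) for d in tip_of(t,p)])
E
```

```text
t 27.45 q [-18.37  31.43 136.47 144.25  44.83  98.56] P [ 0.5456 -0.0021  0.066 ] F [-0.4  0.9  0.8] w 0.0555
z [ 0.802  0.168 -0.573] x [-0.561 -0.118 -0.819]
weldment_bar [(0.73, [0.654, 0.022, 0.079])]
weldment [(0.94, [0.675, 0.016, 0.012])]
sash_edge []
sash_handle []
weldment_bar [(0.97, [0.312, 0.412, 0.07]), (0.61, [0.267, 0.268, 0.065]), (0.6, [0.657, 0.019, 0.081]), (0.56, [0.351, 0.121, 0.07]), (0.33, [0.75, 0.308, 0.03])]
weldment [(0.96, [0.671, 0.016, 0.009]), (0.67, [0.246, 0.267, -0.001]), (0.64, [0.332, 0.402, -0.003]), (0.56, [0.355, 0.139, 0.003])]
sash_edge [(0.59, [0.589, 0.023, 0.233])]
sash_handle [(0.64, [0.538, 0.025, 0.324])]
```

View pics/s18.png

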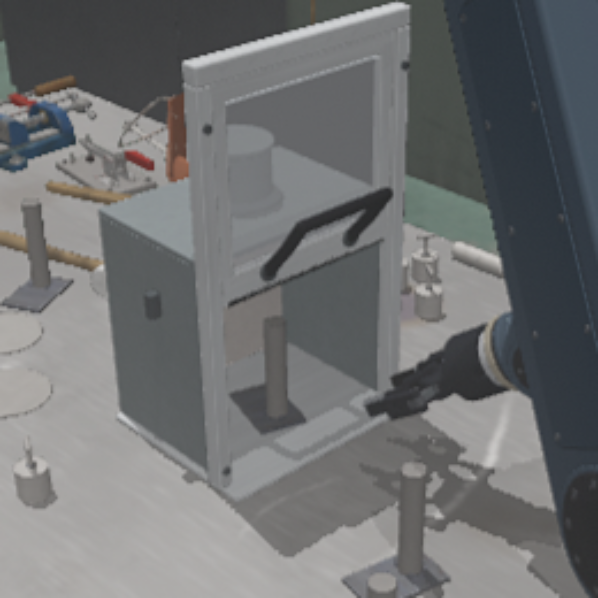

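View pics/w18.png

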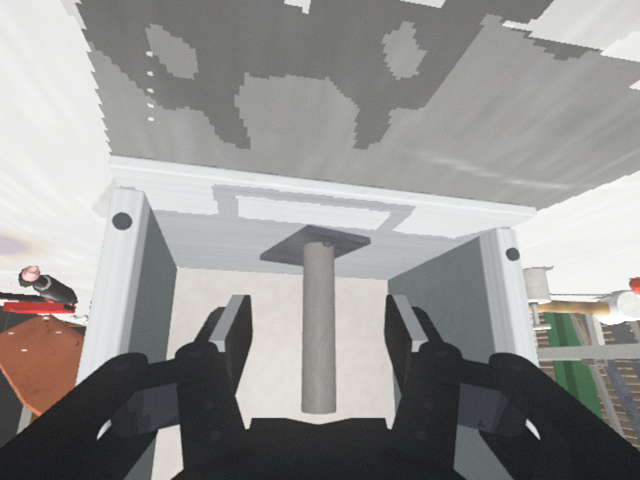

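```bash
cat > back.py <<'E'
from jplan import *
import sys
E
python3 - <<'E'
from jplan import *
s=get_state();q0=s["q"]
R=toolR(-2.3,65,'L')
hg=np.array([.5581,.0257,.2769])-0.006*0
pre=hg+.006*R[:,2]-.11*R[:,2]
qpre,e=ik(pre,R,k,np.array([-2.4,-6,102,0.3,58,-.4]));print(qpre.round(1),e)
q1=np.array([-16,5,143,130,40,88.])
qm=np.array([0,-22,125,75,40,40.])
qm2=np.array([-2.4,-22,118,20,50,5.])
Q=interp(q0,q1,9)+interp(q1,qm,12)[1:]+interp(qm,qm2,11)[1:]+interp(qm2,qpre,6)[1:]
for i,q in enumerate(Q):
    if i%3==0 or i==len(Q)-1:
        P,R=fk(q,k);print(i,q.round(0),"tip",P.round(3),"mid",(P-.12*R[:,2]).round(3),"wrist",(P-.3*R[:,2]).round(3))
rows_from_q(Q,-0.2,s["position"],s["eef_rot"])
E
```

```text
[-2.100e+00 -4.900e+00  1.029e+02 -1.000e-01  5.700e+01  3.000e-01] 1.799094300226458e-11
0 [-18.  32. 136. 144.  45.  99.] tip [ 0.548 -0.002  0.066] mid [ 0.451 -0.022  0.135] wrist [ 0.307 -0.052  0.238]
3 [-17.  23. 138. 140.  43.  95.] tip [0.539 0.018 0.124] mid [ 0.44  -0.006  0.187] wrist [ 0.291 -0.043  0.281]
6 [-17.  14. 141. 135.  42.  92.] tip [0.524 0.038 0.177] mid [0.422 0.01  0.234] wrist [ 0.27  -0.033  0.319]
9 [-16.   5. 143. 130.  40.  88.] tip [0.502 0.058 0.222] mid [0.399 0.026 0.274] wrist [ 0.243 -0.021  0.351]
12 [-12.  -2. 138. 116.  40.  76.] tip [0.51  0.116 0.29 ] mid [0.41  0.066 0.334] wrist [ 0.259 -0.008  0.399]
15 [ -8.  -8. 134. 102.  40.  64.] tip [0.5   0.167 0.354] mid [0.406 0.104 0.394] wrist [0.265 0.01  0.453]
18 [ -4. -15. 130.  89.  40.  52.] tip [0.478 0.206 0.414] mid [0.389 0.135 0.453] wrist [0.257 0.029 0.512]
21 [  0. -22. 125.  75.  40.  40.] tip [0.447 0.233 0.472] mid [0.362 0.158 0.512] wrist [0.235 0.046 0.572]
24 [ -1. -22. 123.  60.  43.  30.] tip [0.438 0.218 0.444] mid [0.359 0.148 0.501] wrist [0.24  0.044 0.586]
27 [ -1. 
[... 1699 characters left out ...]
-0.2,-0.01,0.007,-0.002,-0.022,-0.048,-0.125]]
[[-0.2,-0.01,0.008,-0.002,-0.02,-0.05,-0.123],[-0.2,-0.01,0.007,-0.002,-0.018,-0.053,-0.123],[-0.2,-0.013,0.008,-0.003,-0.017,-0.055,-0.12],[-0.2,-0.013,0.007,-0.003,-0.015,-0.058,-0.12],[-0.2,-0.014,0.008,-0.003,-0.012,-0.059,-0.117],[-0.2,-0.015,0.007,-0.004,-0.01,-0.062,-0.116],[-0.2,-0.017,0.006,-0.004,-0.006,-0.064,-0.114],[-0.2,-0.018,0.005,-0.004,-0.004,-0.065,-0.113],[-0.2,-0.009,0.015,0.008,0.022,-0.048,-0.05],[-0.2,-0.011,0.015,0.008,0.024,-0.048,-0.05],[-0.2,-0.012,0.014,0.008,0.023,-0.048,-0.049],[-0.2,-0.012,0.014,0.009,0.025,-0.049,-0.048]]
[[-0.2,-0.013,0.014,0.009,0.025,-0.048,-0.047],[-0.2,-0.014,0.014,0.01,0.025,-0.049,-0.047]]
```

```bash
python3 - <<'E'
from jplan import *
s=get_state();q0=s["q"]
R=toolR(-2.3,65,'L')
hg=np.array([.5581,.0257,.2769])
pre=hg-.104*R[:,2]
qpre,e=ik(pre,R,k,np.array([-2.4,-6,102,0.3,58,-.4]))
q1=np.array([-20,4,149,125,42,84.])
qm=np.array([-2,-27,132,72,42,38.])
qm2=np.array([-2.4,-22,118,20,50,4.])
Q=interp(q0,q1,10)+interp(q1,qm,16)[1:]+interp(qm,qm2,11)[1:]+interp(qm2,qpre,6)[1:]
for i,q in enumerate(Q):
    if i%2==0 and 3<i<26:
        P,R=fk(q,k);print(i,q.round(0),"tip",P.round(3),"mid",(P-.12*R[:,2]).round(3),"wrist",(P-.3*R[:,2]).round(3))
rows_from_q(Q,-0.2,s["position"],s["eef_rot"])
E
```

```text
4 [-19.  21. 141. 137.  44.  93.] tip [0.514 0.023 0.127] mid [ 0.416 -0.003  0.191] wrist [ 0.269 -0.043  0.287]
6 [-19.  15. 144. 133.  43.  90.] tip [0.494 0.036 0.152] mid [0.395 0.006 0.214] wrist [ 0.247 -0.037  0.306]
8 [-20.  10. 146. 129.  43.  87.] tip [0.472 0.049 0.173] mid [0.373 0.017 0.233] wrist [ 0.224 -0.031  0.323]
10 [-20.   4. 149. 125.  42.  84.] tip [0.448 0.061 0.19 ] mid [0.349 0.027 0.249] wrist [ 0.2   -0.024  0.336]
12 [-18.   0. 147. 118.  42.  78.] tip [0.455 0.088 0.222] mid [0.357 0.046 0.276] wrist [ 0.21  -0.018  0.357]
14 [-16.  -4. 145. 112.  42.  72.] tip [0.457 0.115 0.253] mid [0.361 0.064 0.303] wrist [ 0.217 -0.012  0.379]
16 [-13.  -8. 143. 105.  42.  67.] tip [0.455 0.14  0.283] mid [0.361 0.082 0.331] wrist [ 0.221 -0.004  0.403]
18 [-11. -12. 140.  98.  42.  61.] tip [0.448 0.162 0.312] mid [0.358 0.099 0.359] wrist [0.222 0.004 0.429]
20 [ -9. -15. 138.  92.  42.  55.] tip [0.439 0.182 0.34 ] mid [0.352 0.115 0.387] wrist [0.22  0.013 0.456]
22 [ -6. -19. 136.  85.  42.  50.] tip [0.427 0.199 0.368] mid [0.342 0.128 0.414] wrist [0.215 0.
[... 1518 characters left out ...]
22],[-0.2,-0.004,0.007,0.0,-0.02,-0.044,-0.122],[-0.2,-0.004,0.008,-0.001,-0.02,-0.046,-0.121],[-0.2,-0.005,0.009,-0.002,-0.018,-0.048,-0.119],[-0.2,-0.007,0.01,-0.002,-0.016,-0.05,-0.119],[-0.2,-0.007,0.01,-0.002,-0.015,-0.051,-0.116],[-0.2,-0.009,0.011,-0.003,-0.014,-0.054,-0.116],[-0.2,-0.01,0.01,-0.003,-0.011,-0.056,-0.114],[-0.2,-0.012,0.011,-0.003,-0.009,-0.057,-0.113]]
[[-0.2,-0.013,0.01,-0.004,-0.007,-0.06,-0.111],[-0.2,-0.01,0.014,0.008,0.024,-0.047,-0.047],[-0.2,-0.011,0.015,0.008,0.023,-0.048,-0.047],[-0.2,-0.012,0.014,0.008,0.025,-0.048,-0.046],[-0.2,-0.012,0.014,0.009,0.024,-0.048,-0.045],[-0.2,-0.014,0.014,0.009,0.025,-0.048,-0.045],[-0.2,-0.014,0.014,0.01,0.026,-0.049,-0.044]]
```

arm_command([
  [-0.2,-0.01,0.007,-0.014,-0.012,-0.014,-0.059],
  [-0.2,-0.01,0.008,-0.015,-0.011,-0.014,-0.059],
  [-0.2,-0.009,0.007,-0.014,-0.01,-0.013,-0.059],
  [-0.2,-0.009,0.007,-0.013,-0.009,-0.013,-0.061],
  [-0.2,-0.009,0.007,-0.014,-0.008,-0.013,-0.06],
  [-0.2,-0.008,0.007,-0.013,-0.008,-0.012,-0.061],
  [-0.2,-0.007,0.008,-0.013,-0.006,-0.012,-0.062],
  [-0.2,-0.008,0.007,-0.013,-0.005,-0.011,-0.062],
  [-0.2,-0.007,0.007,-0.013,-0.005,-0.01,-0.063],
  [-0.2,-0.006,0.008,-0.012,-0.004,-0.01,-0.063],
])

```text
clock: 28.78
position: [0.4471, 0.0613, 0.1907]
eef_rot: [[-0.224, -0.517, 0.826], [-0.628, 0.725, 0.283], [-0.745, -0.455, -0.487]]
contact_force: [0.1, -0.5, 0.5]
gripper_width: 0.0344
```

```bash
python3 - <<'E'
from jplan import *
from plan import st
s=st();q0=s["q"]
R=toolR(-2.3,65,'L')
hg=np.array([.5581,.0257,.2769])
pre=hg-.104*R[:,2]
qpre,e=ik(pre,R,k,np.array([-2.4,-6,102,0.3,58,-.4]))
qm=np.array([-2,-27,132,72,42,38.])
qm2=np.array([-2.4,-22,118,20,50,4.])
Q=interp(q0,qm,18)+interp(qm,qm2,12)[1:]+interp(qm2,qpre,6)[1:]
rows_from_q(Q,-0.2,s["position"],s["eef_rot"])
E
```

```text
t 28.7833 q [-20.15   3.75 149.1  124.66  42.02  84.06] P [0.4471 0.0613 0.1907] F [ 0.1 -0.5  0.5] w 0.0344
z [ 0.826  0.283 -0.487] x [-0.224 -0.628 -0.745]
max shift 0.019 0.021748563170931545 max turn 0.121 7.053899336333628
[[-0.2,-0.019,0.0,0.0,-0.015,-0.035,-0.117],[-0.2,-0.019,-0.001,-0.001,-0.012,-0.033,-0.118],[-0.2,-0.018,-0.003,0.0,-0.01,-0.033,-0.118],[-0.2,-0.017,-0.004,-0.001,-0.008,-0.032,-0.118],[-0.2,-0.017,-0.006,-0.002,-0.005,-0.03,-0.119],[-0.2,-0.015,-0.007,-0.001,-0.003,-0.029,-0.119],[-0.2,-0.015,-0.009,-0.002,-0.002,-0.027,-0.12],[-0.2,-0.013,-0.009,-0.002,0.0,-0.025,-0.12],[-0.2,-0.012,-0.011,-0.003,0.002,-0.023,-0.12],[-0.2,-0.011,-0.012,-0.002,0.002,-0.021,-0.12],[-0.2,-0.009,-0.013,-0.004,0.004,-0.019,-0.121],[-0.2,-0.008,-0.013,-0.004,0.004,-0.017,-0.12]]
[[-0.2,-0.006,-0.013,-0.004,0.004,-0.014,-0.12],[-0.2,-0.004,-0.014,-0.004,0.004,-0.011,-0.121],[-0.2,-0.002,-0.014,-0.006,0.005,-0.009,-0.12],[-0.2,-0.001,-0.013,-0.005,0.003,-0.007,-0.12],[-0.2,0.001,-0.013,-0.007,0.003,-0.005,-0.12],[-0.2,0.003,-0.013,-0.007,0.002,-0.002,-0.119],[-0.2,-0.002,0.005,0.001,-0.02,-0.038,-0.113],[-0.2,-0.003,0.006,0.0,-0.019,-0.039,-0.113],[-0.2,-0.003,0.006,-0.001,-0.018,-0.04,-0.112],[-0.2,-0.004,0.007,-0.001,-0.018,-0.042,-0.111],[-0.2,-0.004,0.008,-0.001,-0.017,-0.043,-0.11],[-0.2,-0.006,0.009,-0.001,-0.016,-0.045,-0.108]]
[[-0.2,-0.006,0.009,-0.002,-0.014,-0.046,-0.108],[-0.2,-0.007,0.009,-0.003,-0.014,-0.048,-0.107],[-0.2,-0.009,0.01,-0.002,-0.011,-0.05,-0.106],[-0.2,-0.01,0.01,-0.003,-0.01,-0.052,-0.104],[-0.2,-0.011,0.009,-0.003,-0.008,-0.053,-0.103],[-0.2,-0.012,0.01,-0.003,-0.006,-0.054,-0.102],[-0.2,-0.01,0.014,0.007,0.023,-0.047,-0.047],[-0.2,-0.011,0.014,0.008,0.024,-0.048,-0.047],[-0.2,-0.012,0.015,0.008,0.024,-0.048,-0.046],[-0.2,-0.012,0.014,0.009,0.025,-0.048,-0.045],[-0.2,-0.014,0.014,0.009,0.025,-0.049,-0.045],[-0.2,-0.013,0.013,0.01,0.026,-0.049,-0.043]]
```

arm_command([
  [-0.2,-0.019,0,0,-0.015,-0.035,-0.117],
  [-0.2,-0.019,-0.001,-0.001,-0.012,-0.033,-0.118],
  [-0.2,-0.018,-0.003,0,-0.01,-0.033,-0.118],
  [-0.2,-0.017,-0.004,-0.001,-0.008,-0.032,-0.118],
  [-0.2,-0.017,-0.006,-0.002,-0.005,-0.03,-0.119],
  [-0.2,-0.015,-0.007,-0.001,-0.003,-0.029,-0.119],
  [-0.2,-0.015,-0.009,-0.002,-0.002,-0.027,-0.12],
  [-0.2,-0.013,-0.009,-0.002,0,-0.025,-0.12],
  [-0.2,-0.012,-0.011,-0.003,0.002,-0.023,-0.12],
  [-0.2,-0.011,-0.012,-0.002,0.002,-0.021,-0.12],
  [-0.2,-0.009,-0.013,-0.004,0.004,-0.019,-0.121],
  [-0.2,-0.008,-0.013,-0.004,0.004,-0.017,-0.12],
])

```text
clock: 29.78
position: [0.435, 0.188, 0.3502]
eef_rot: [[0.68, -0.128, 0.722], [-0.692, -0.437, 0.575], [0.242, -0.89, -0.386]]
contact_force: [-0.0, 0.0, -0.1]
gripper_width: 0.0342
```

arm_command([
  [-0.2,-0.006,-0.013,-0.004,0.004,-0.014,-0.12],
  [-0.2,-0.004,-0.014,-0.004,0.004,-0.011,-0.121],
  [-0.2,-0.002,-0.014,-0.006,0.005,-0.009,-0.12],
  [-0.2,-0.001,-0.013,-0.005,0.003,-0.007,-0.12],
  [-0.2,0.001,-0.013,-0.007,0.003,-0.005,-0.12],
  [-0.2,0.003,-0.013,-0.007,0.002,-0.002,-0.119],
  [-0.2,-0.002,0.005,0.001,-0.02,-0.038,-0.113],
  [-0.2,-0.003,0.006,0,-0.019,-0.039,-0.113],
  [-0.2,-0.003,0.006,-0.001,-0.018,-0.04,-0.112],
  [-0.2,-0.004,0.007,-0.001,-0.018,-0.042,-0.111],
  [-0.2,-0.004,0.008,-0.001,-0.017,-0.043,-0.11],
  [-0.2,-0.006,0.009,-0.001,-0.016,-0.045,-0.108],
])

```text
clock: 30.78
position: [0.4071, 0.1853, 0.3962]
eef_rot: [[0.425, 0.668, 0.611], [0.456, -0.741, 0.493], [0.782, 0.069, -0.619]]
contact_force: [0.1, -0.1, -0.7]
gripper_width: 0.0342
```

arm_command([
  [-0.2,-0.006,0.009,-0.002,-0.014,-0.046,-0.108],
  [-0.2,-0.007,0.009,-0.003,-0.014,-0.048,-0.107],
  [-0.2,-0.009,0.01,-0.002,-0.011,-0.05,-0.106],
  [-0.2,-0.01,0.01,-0.003,-0.01,-0.052,-0.104],
  [-0.2,-0.011,0.009,-0.003,-0.008,-0.053,-0.103],
  [-0.2,-0.012,0.01,-0.003,-0.006,-0.054,-0.102],
])

```text
clock: 31.28
position: [0.4238, 0.1063, 0.3889]
eef_rot: [[0.131, 0.809, 0.573], [0.919, -0.317, 0.237], [0.373, 0.495, -0.785]]
contact_force: [-0.5, -0.8, -0.3]
gripper_width: 0.0344
```

```bash
python3 - <<'E'
from plan import *
s=st()
R=toolR(-2.3,65,'L')
hg=np.array([.5581,.0257,.2769])
plan(hg-.104*R[:,2],R,7,-.2)
a=get_image("scene");cv2.imwrite("pics/s19.png",cv2.resize(a["image"][0:320,160:480],None,fx=1.8,fy=1.8))
for t in ["weldment_bar","sash_edge","sash_handle"]: print(t,[(round(d["conf"],2),[round(float(v),3) for v in d["location"]]) for d in tip_of(t,a)])
E
```

```text
t 31.2833 q [ -2.55 -21.77 117.89  19.98  50.04   3.74] P [0.4238 0.1063 0.3889] F [-0.5 -0.8 -0.3] w 0.0344
z [ 0.573  0.237 -0.785] x [0.131 0.919 0.373]
7 rows
[[-0.2,-0.01,0.013,0.007,0.021,-0.041,-0.039],[-0.2,-0.009,0.012,0.007,0.021,-0.041,-0.039],[-0.2,-0.01,0.013,0.007,0.021,-0.041,-0.039],[-0.2,-0.011,0.012,0.007,0.021,-0.041,-0.039],[-0.2,-0.01,0.011,0.007,0.021,-0.041,-0.039],[-0.2,-0.01,0.012,0.008,0.021,-0.041,-0.039],[-0.2,-0.011,0.011,0.007,0.021,-0.041,-0.039]]
end [0.5139 0.0276 0.3713] rot err deg 0.18
weldment_bar [(0.8, [0.267, 0.265, 0.066]), (0.7, [0.31, 0.411, 0.073]), (0.64, [0.654, 0.019, 0.077]), (0.56, [0.35, 0.119, 0.07])]
sash_edge [(0.58, [0.591, 0.018, 0.23])]
sash_handle [(0.68, [0.536, 0.025, 0.323])]
```

View pics/s19.png

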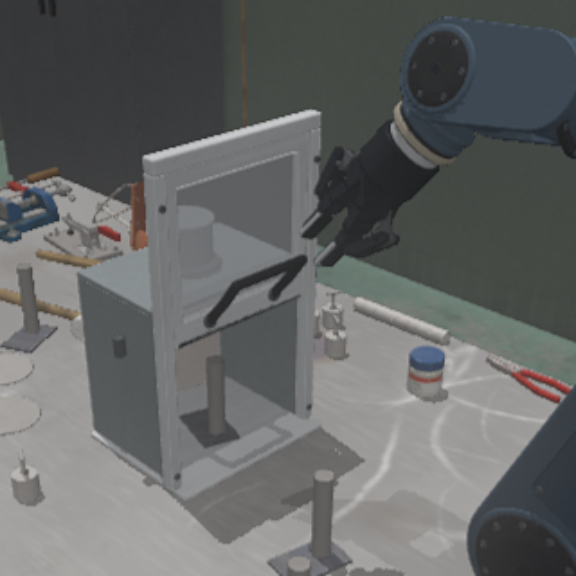

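arm_command([
  [-0.2,-0.01,0.013,0.007,0.021,-0.041,-0.039],
  [-0.2,-0.009,0.012,0.007,0.021,-0.041,-0.039],
  [-0.2,-0.01,0.013,0.007,0.021,-0.041,-0.039],
  [-0.2,-0.011,0.012,0.007,0.021,-0.041,-0.039],
  [-0.2,-0.01,0.011,0.007,0.021,-0.041,-0.039],
  [-0.2,-0.01,0.012,0.008,0.021,-0.041,-0.039],
  [-0.2,-0.011,0.011,0.007,0.021,-0.041,-0.039],
  [-0.2,0,0,0,0,0,0],
])

```text
clock: 32.15
position: [0.515, 0.0279, 0.3698]
eef_rot: [[0.042, 0.908, 0.417], [0.999, -0.04, -0.013], [0.005, 0.418, -0.909]]
contact_force: [0.3, -0.6, -0.5]
gripper_width: 0.0341
```

```bash
python3 - <<'E'
from plan import *
s=st()
R=toolR(-2.3,65,'L')
plan(np.array([.5581,.0257,.2769])+.008*R[:,2],R,9,-.2)
w=get_image("wrist");cv2.imwrite("pics/w20.png",w["image"])
for t in ["sash_handle"]: print(t,[(round(d["conf"],2),[round(float(v),3) for v in d["location"]]) for d in tip_of(t,w)])
E
```

```text
t 32.15 q [ -2.14  -4.63 102.75   0.15  57.19   0.26] P [0.515  0.0279 0.3698] F [ 0.3 -0.6 -0.5] w 0.0341
z [ 0.417 -0.013 -0.909] x [0.042 0.999 0.005]
9 rows
[[-0.2,0.0,0.0,0.012,-0.001,0.0,0.0],[-0.2,0.0,0.0,0.013,-0.001,0.0,0.0],[-0.2,0.0,0.0,0.012,-0.001,0.0,0.0],[-0.2,0.0,0.0,0.012,-0.001,0.0,0.0],[-0.2,0.0,0.0,0.012,-0.001,0.0,0.0],[-0.2,-0.001,0.0,0.013,-0.001,0.0,0.0],[-0.2,0.0,0.0,0.012,-0.001,0.0,0.0],[-0.2,0.0,0.0,0.012,-0.001,0.0,0.0],[-0.2,0.0,0.0,0.012,-0.001,0.0,0.0]]
end [0.5612 0.0254 0.2701] rot err deg 0.34
sash_handle [(0.58, [0.536, 0.026, 0.319])]
```

View pics/w20.png

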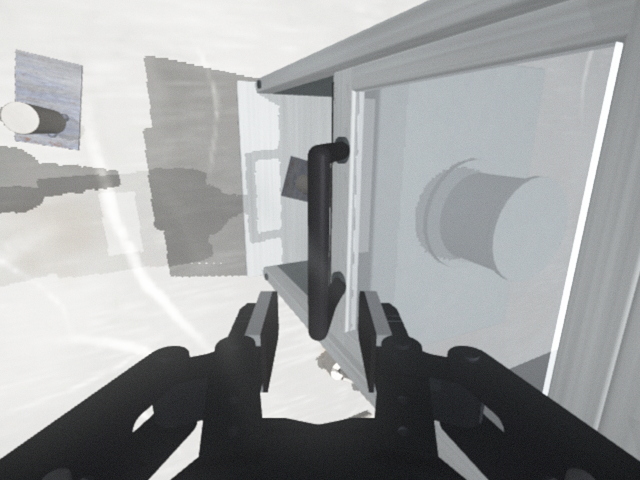

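arm_command([
  [-0.2,0,0,0.012,-0.001,0,0],
  [-0.2,0,0,0.013,-0.001,0,0],
  [-0.2,0,0,0.012,-0.001,0,0],
  [-0.2,0,0,0.012,-0.001,0,0],
  [-0.2,0,0,0.012,-0.001,0,0],
  [-0.2,-0.001,0,0.013,-0.001,0,0],
  [-0.2,0,0,0.012,-0.001,0,0],
  [-0.2,0,0,0.012,-0.001,0,0],
  [-0.2,0,0,0.012,-0.001,0,0],
  [-0.2,0,0,0,0,0,0],
])

```text
clock: 33.08
position: [0.5592, 0.026, 0.2694]
eef_rot: [[0.043, 0.904, 0.426], [0.999, -0.042, -0.012], [0.007, 0.426, -0.905]]
contact_force: [0.1, -0.4, -1.2]
gripper_width: 0.0339
```

arm_command([
  [-1,0,0,0,0,0,0],
  [-1,0,0,0,0,0,0],
  [-1,0,0,0,0,0,0],
  [-1,0,0,0,0,0,0],
], newtons=50)

```text
clock: 33.42
position: [0.5605, 0.0257, 0.2725]
eef_rot: [[0.042, 0.902, 0.43], [0.999, -0.04, -0.013], [0.005, 0.43, -0.903]]
contact_force: [-0.6, 0.5, 3.4]
gripper_width: 0.012
```

```bash
python3 - <<'E'
from plan import *
s=st()
P,R=plan(s["position"]-[0,0,.205],s["eef_rot"],18,-1)
E
```

```text
t 33.4167 q [-2.2400e+00  4.6200e+00  1.0731e+02  3.2000e-01  4.2610e+01  2.0000e-02] P [0.5605 0.0257 0.2725] F [-0.6  0.5  3.4] w 0.012
z [ 0.43  -0.013 -0.903] x [0.042 0.999 0.005]
18 rows
[[-1,0.0,-0.005,0.01,0.0,0.0,0.0],[-1,0.0,-0.005,0.011,0.0,0.0,0.0],[-1,0.0,-0.005,0.01,0.0,0.0,0.0],[-1,0.0,-0.005,0.01,0.0,0.0,0.0],[-1,0.0,-0.004,0.01,0.0,0.0,0.0],[-1,0.0,-0.005,0.011,0.0,0.0,0.0],[-1,0.0,-0.005,0.01,0.0,0.0,0.0],[-1,0.0,-0.005,0.01,0.0,0.0,0.0],[-1,-0.001,-0.005,0.011,0.0,0.0,0.0],[-1,0.0,-0.005,0.01,0.0,0.0,0.0],[-1,0.0,-0.005,0.01,0.0,0.0,0.0],[-1,0.0,-0.005,0.01,0.0,0.0,0.0]]
[[-1,0.0,-0.005,0.011,0.0,0.0,0.0],[-1,0.0,-0.005,0.01,0.0,0.0,0.0],[-1,0.0,-0.004,0.01,0.0,0.0,0.0],[-1,0.0,-0.005,0.011,0.0,0.0,0.0],[-1,0.0,-0.005,0.01,0.0,0.0,0.0],[-1,0.0,-0.005,0.01,0.0,0.0,0.0]]
end [0.5606 0.0258 0.0676] rot err deg 0.0
```

arm_command([
  [-1,0,-0.005,0.01,0,0,0],
  [-1,0,-0.005,0.011,0,0,0],
  [-1,0,-0.005,0.01,0,0,0],
  [-1,0,-0.005,0.01,0,0,0],
  [-1,0,-0.004,0.01,0,0,0],
  [-1,0,-0.005,0.011,0,0,0],
  [-1,0,-0.005,0.01,0,0,0],
  [-1,0,-0.005,0.01,0,0,0],
  [-1,-0.001,-0.005,0.011,0,0,0],
  [-1,0,-0.005,0.01,0,0,0],
  [-1,0,-0.005,0.01,0,0,0],
  [-1,0,-0.005,0.01,0,0,0],
])

```text
clock: 34.42
position: [0.5605, 0.0257, 0.1358]
eef_rot: [[0.041, 0.902, 0.431], [0.999, -0.04, -0.013], [0.005, 0.431, -0.902]]
contact_force: [3.5, 5.8, 2.7]
gripper_width: 0.0126
```

arm_command([
  [-1,0,-0.005,0.011,0,0,0],
  [-1,0,-0.005,0.01,0,0,0],
  [-1,0,-0.004,0.01,0,0,0],
  [-1,0,-0.005,0.01,0,0,0],
  [-1,0,-0.004,0.008,0,0,0],
  [-1,0,-0.003,0.006,0,0,0],
  [-1,0,0,0,0,0,0],
  [-1,0,0,0,0,0,0],
])

```text
clock: 35.08
position: [0.5604, 0.0257, 0.0739]
eef_rot: [[0.041, 0.903, 0.429], [0.999, -0.039, -0.013], [0.005, 0.429, -0.903]]
contact_force: [10.0, 4.7, -12.1]
gripper_width: 0.0127
```

```bash
python3 - <<'E'
from plan import *
s=st()
w=get_image("wrist");a=get_image("scene");b=get_image("top")
cv2.imwrite("pics/w21.png",w["image"]);cv2.imwrite("pics/s21.png",cv2.resize(a["image"][60:320,160:420],None,fx=2.3,fy=2.3))
for p in(w,a,b):
  for t in ["sash_edge","sash_handle"]: print(t,[(round(d["conf"],2),[round(float(v),3) for v in d["location"]]) for d in tip_of(t,p)])
E
```

```text
t 35.0833 q [ -2.24  22.31 118.46   0.84  13.84  -0.57] P [0.5604 0.0257 0.0739] F [ 10.    4.7 -12.1] w 0.0127
z [ 0.429 -0.013 -0.903] x [0.041 0.999 0.005]
sash_edge [(0.63, [0.597, 0.024, 0.035])]
sash_handle [(0.98, [0.535, 0.025, 0.118])]
sash_edge [(0.77, [0.59, 0.024, 0.034])]
sash_handle [(0.84, [0.536, 0.025, 0.128])]
sash_edge [(0.75, [0.597, 0.021, 0.031]), (0.7, [0.695, 0.02, 0.009])]
sash_handle [(0.97, [0.537, 0.022, 0.118]), (0.6, [0.695, -0.316, 0.031])]
```

View pics/w21.png

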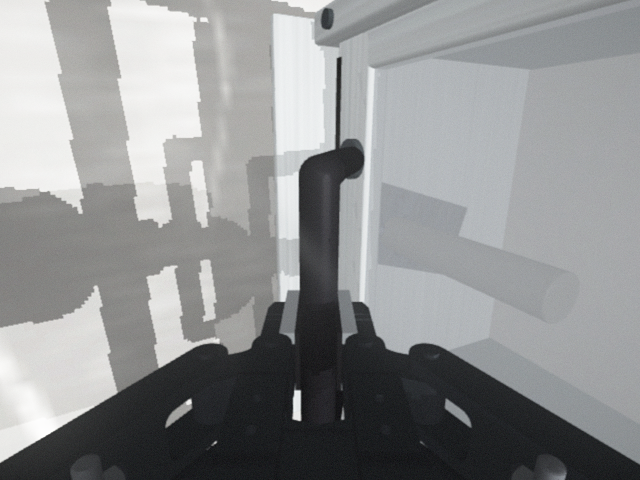

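View pics/s21.png

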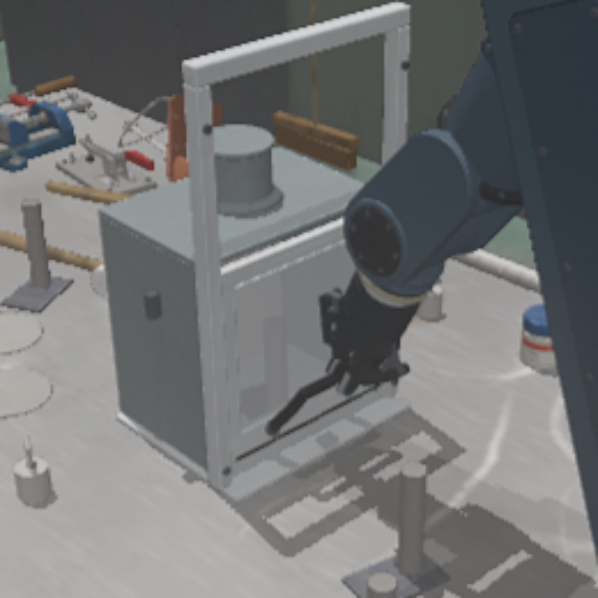

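arm_command([
  [-1,0,-0.0017,0.0036,0,0,0],
  [-1,0,-0.0017,0.0036,0,0,0],
  [-1,0,-0.0017,0.0036,0,0,0],
  [-1,0,-0.0017,0.0036,0,0,0],
  [-1,0,0,0,0,0,0],
  [-1,0,0,0,0,0,0],
])

```text
clock: 36.03
position: [0.5604, 0.0257, 0.0581]
eef_rot: [[0.041, 0.902, 0.429], [0.999, -0.039, -0.013], [0.005, 0.429, -0.903]]
contact_force: [9.3, 5.1, -9.9]
gripper_width: 0.0124
```

arm_command([
  [-1,0,-0.001,0.0018,0,0,0],
  [-1,0,-0.0008,0.0018,0,0,0],
  [-1,0,0,0,0,0,0],
  [-1,0,0,0,0,0,0],
])

```text
clock: 36.37
position: [0.5604, 0.0257, 0.0544]
eef_rot: [[0.041, 0.902, 0.429], [0.999, -0.039, -0.013], [0.005, 0.43, -0.903]]
contact_force: [6.6, 5.1, -4.4]
gripper_width: 0.0122
```

arm_command([
  [-1,0,-0.0009,0.0018,0,0,0],
  [-1,0,0,0,0,0,0],
  [-1,0,0,0,0,0,0],
])

```text
clock: 36.62
position: [0.5605, 0.0257, 0.0525]
eef_rot: [[0.041, 0.902, 0.43], [0.999, -0.039, -0.013], [0.005, 0.43, -0.903]]
contact_force: [5.1, 3.9, -2.8]
gripper_width: 0.0124
```

arm_command([
  [-1,0,-0.0009,0.0018,0,0,0],
  [-1,0,0,0,0,0,0],
  [-1,0,0,0,0,0,0],
])

```text
clock: 36.87
position: [0.5606, 0.0257, 0.0513]
eef_rot: [[0.041, 0.902, 0.431], [0.999, -0.039, -0.013], [0.005, 0.431, -0.902]]
contact_force: [-2.3, 3.8, 11.0]
gripper_width: 0.0122
```

```bash
python3 - <<'E'
from plan import *
s=st()
w=get_image("wrist");a=get_image("scene");b=get_image("top")
for p in(w,a,b):
  for t in ["sash_edge","sash_handle"]: print(t,[(round(d["conf"],2),[round(float(v),3) for v in d["location"]]) for d in tip_of(t,p)])
E
```

```text
t 36.8667 q [ -2.23  25.02 119.06   1.05  10.41  -0.8 ] P [0.5606 0.0257 0.0513] F [-2.3  3.8 11. ] w 0.0122
z [ 0.431 -0.013 -0.902] x [0.041 0.999 0.005]
sash_edge [(0.66, [0.596, 0.025, 0.014]), (0.35, [0.539, 0.027, 0.099])]
sash_handle [(0.59, [0.54, 0.027, 0.096])]
sash_edge [(0.66, [0.59, 0.021, 0.01])]
sash_handle [(0.56, [0.534, 0.027, 0.101])]
sash_edge [(0.96, [0.592, 0.022, 0.008])]
sash_handle [(0.68, [0.535, 0.022, 0.099])]
```

arm_command([
  [-1,0,-0.0005,0.001,0,0,0],
  [-1,0,0,0,0,0,0],
  [-1,0,0,0,0,0,0],
])

```text
clock: 37.57
position: [0.5607, 0.0257, 0.0512]
eef_rot: [[0.041, 0.901, 0.432], [0.999, -0.039, -0.013], [0.005, 0.432, -0.902]]
contact_force: [-11.9, 3.6, 28.5]
gripper_width: 0.0123
```

arm_command([
  [-0.2,0,0,0,0,0,0],
  [-0.2,0,0,0,0,0,0],
  [-0.2,0,0,0,0,0,0],
  [-0.2,0,0,-0.01,0,0,0],
  [-0.2,0,0,-0.015,0,0,0],
  [-0.2,0,0,-0.02,0,0,0],
  [-0.2,0,0,-0.02,0,0,0],
  [-0.2,0,0,-0.02,0,0,0],
  [-0.2,0,0,-0.02,0,0,0],
  [-0.2,0,0,-0.02,0,0,0],
  [-0.2,0,0,-0.02,0,0,0],
  [-0.2,0,0,0,0,0,0],
])

```text
clock: 38.57
position: [0.4975, 0.0275, 0.1834]
eef_rot: [[0.041, 0.901, 0.432], [0.999, -0.039, -0.014], [0.005, 0.432, -0.902]]
contact_force: [0.9, 0.6, 0.4]
gripper_width: 0.0342
```

```bash
python3 - <<'E'
from plan import *
s=st()
w=get_image("wrist");a=get_image("scene");b=get_image("top")
for p in(w,a,b):
  for t in ["sash_edge","sash_handle","weldment_bar","jar_mid","plug_a_mid"]: print(t,[(round(d["conf"],2),[round(float(v),3) for v in d["location"]]) for d in tip_of(t,p)])
cv2.imwrite("pics/w22.png",w["image"]);cv2.imwrite("pics/s22.png",cv2.resize(a["image"][60:320,160:420],None,fx=2.3,fy=2.3))
E
```

```text
t 38.5667 q [ -2.32   4.31 121.79   0.46  28.3   -0.25] P [0.4975 0.0275 0.1834] F [0.9 0.6 0.4] w 0.0342
z [ 0.432 -0.014 -0.902] x [0.041 0.999 0.005]
sash_edge [(0.89, [0.597, 0.024, 0.015])]
sash_handle [(0.63, [0.536, 0.025, 0.098])]
weldment_bar []
jar_mid []
plug_a_mid []
sash_edge [(0.94, [0.589, 0.02, 0.008])]
sash_handle [(0.98, [0.539, 0.025, 0.105])]
weldment_bar [(0.75, [0.267, 0.268, 0.068]), (0.6, [0.35, 0.119, 0.071]), (0.56, [0.314, 0.41, 0.069])]
jar_mid [(0.61, [0.502, -0.32, 0.035])]
plug_a_mid [(0.55, [0.697, -0.313, 0.03])]
sash_edge [(0.91, [0.596, 0.023, 0.007])]
sash_handle [(0.7, [0.535, 0.021, 0.095])]
weldment_bar [(0.92, [0.31, 0.414, 0.071]), (0.75, [0.354, 0.116, 0.068]), (0.61, [0.262, 0.265, 0.067]), (0.5, [0.651, 0.023, 0.076])]
jar_mid [(0.61, [0.508, -0.323, 0.033])]
plug_a_mid [(0.57, [0.696, -0.316, 0.03]), (0.49, [0.652, 0.024, 0.079])]
```

View pics/w22.png

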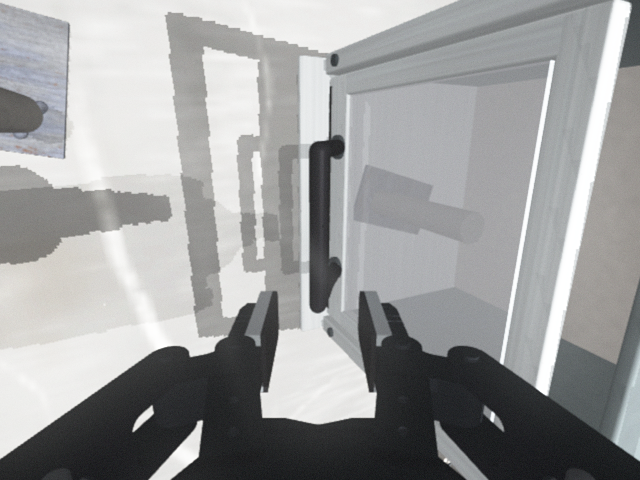

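View pics/s22.png

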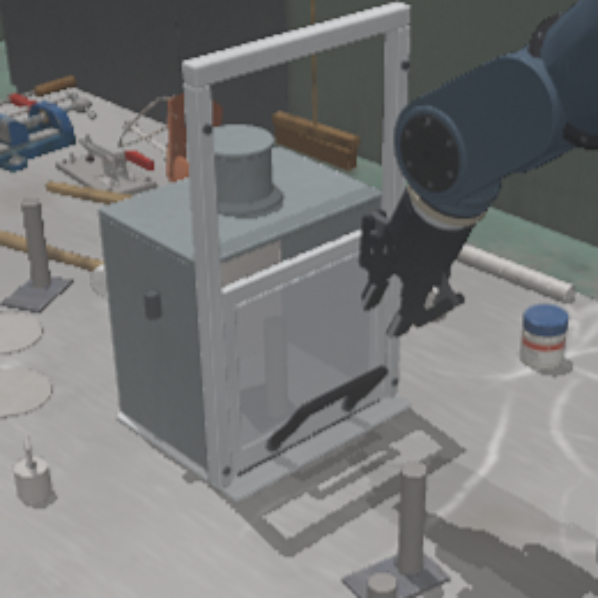

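```bash
python3 - <<'E'
from plan import *
a=get_image("scene")
u,v=220,200
im=cv2.resize(a["image"][v:v+75,u:u+100],None,fx=7.9,fy=7.9,interpolation=cv2.INTER_CUBIC);im=cv2.convertScaleAbs(im,alpha=1.5)
C=cabT(.593,.023,-.04)
for z,c in((.008,(0,0,255)),(.016,(0,255,0))):
    draw(a,C,[((0,-.123,z),(0,.123,z))],7.9,np.array([u,v]),im,c)
cv2.imwrite("pics/e.png",im)
E
```

```text
(no output)
```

View pics/e.png

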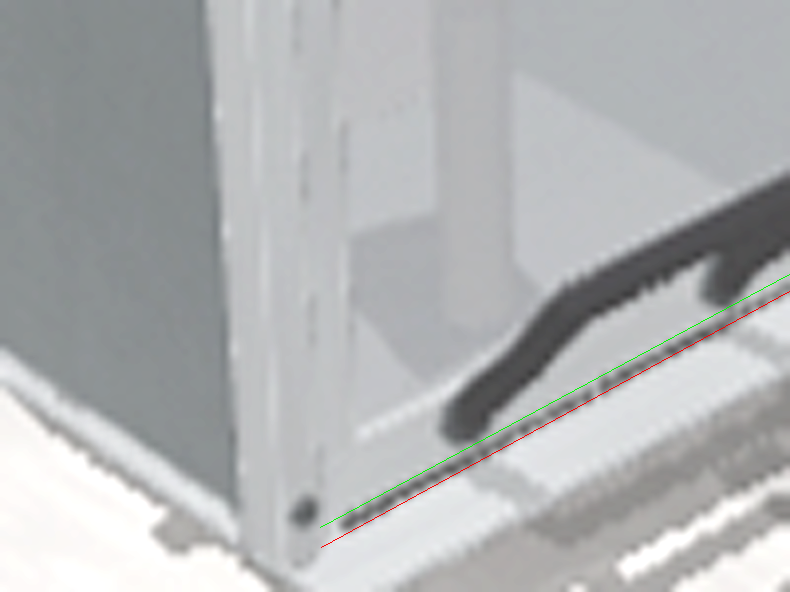

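```bash
python3 - <<'E'
from plan import *
s=st()
R=s["eef_rot"]
plan([.5454,.0261,.0851],R,8,-1)
E
```

```text
t 39.5167 q [ -2.32   4.72 121.82   0.47  28.1   -0.26] P [0.4976 0.0276 0.1801] F [ 0.3  0.5 -0.2] w 0.0342
z [ 0.428 -0.013 -0.904] x [0.041 0.999 0.005]
8 rows
[[-1,0.0,0.0,0.013,0.0,0.0,0.0],[-1,0.0,0.001,0.014,0.0,0.0,0.0],[-1,0.0,0.0,0.013,0.0,0.0,0.0],[-1,0.0,0.0,0.013,0.0,0.0,0.0],[-1,0.0,0.001,0.013,0.0,0.0,0.0],[-1,0.0,0.0,0.014,0.0,0.0,0.0],[-1,0.0,0.0,0.013,0.0,0.0,0.0],[-1,0.0,0.001,0.013,0.0,0.0,0.0]]
end [0.5457 0.026  0.0856] rot err deg 0.0
```

arm_command([
  [-1,0,0,0.013,0,0,0],
  [-1,0,0.001,0.014,0,0,0],
  [-1,0,0,0.013,0,0,0],
  [-1,0,0,0.013,0,0,0],
  [-1,0,0.001,0.013,0,0,0],
  [-1,0,0,0.012,0,0,0],
  [-1,0,0,0.01,0,0,0],
  [-1,0,0,0.008,0,0,0],
  [-1,0,0,0,0,0,0],
  [-1,0,0,0,0,0,0],
])

```text
clock: 40.35
position: [0.5403, 0.0262, 0.094]
eef_rot: [[0.041, 0.903, 0.428], [0.999, -0.039, -0.013], [0.005, 0.428, -0.904]]
contact_force: [-0.3, 0.9, 0.2]
gripper_width: -0.0001
```

arm_command([
  [-1,0,0,0.004,0,0,0],
  [-1,0,0,0.003,0,0,0],
  [-1,0,0,0,0,0,0],
  [-1,0,0,0,0,0,0],
])

```text
clock: 40.68
position: [0.5435, 0.0261, 0.0879]
eef_rot: [[0.041, 0.903, 0.428], [0.999, -0.039, -0.014], [0.005, 0.428, -0.904]]
contact_force: [-0.5, 0.2, 0.2]
gripper_width: 0.0005
```

Now straight down in small steps (about 2 mm each) until force shows.

arm_command([
  [-1,0,-0.0009,0.0018,0,0,0],
  [-1,0,-0.0009,0.0018,0,0,0],
  [-1,0,0,0,0,0,0],
  [-1,0,0,0,0,0,0],
])

```text
clock: 41.02
position: [0.5432, 0.0261, 0.0837]
eef_rot: [[0.041, 0.903, 0.428], [0.999, -0.039, -0.013], [0.005, 0.428, -0.904]]
contact_force: [0.4, -0.3, 0.6]
gripper_width: -0.0001
```

arm_command([
  [-1,0,-0.0009,0.0018,0,0,0],
  [-1,0,0,0,0,0,0],
  [-1,0,0,0,0,0,0],
])

```text
clock: 41.27
position: [0.5433, 0.0261, 0.0817]
eef_rot: [[0.041, 0.903, 0.428], [0.999, -0.039, -0.013], [0.005, 0.428, -0.904]]
contact_force: [0.8, -0.1, 0.1]
gripper_width: -0.0001
```

```bash
python3 - <<'E'
from plan import *
s=st()
w=get_image("wrist");a=get_image("scene")
cv2.imwrite("pics/w23.png",w["image"])
u,v=260,190
cv2.imwrite("pics/s23.png",cv2.convertScaleAbs(cv2.resize(a["image"][v:v+75,u:u+100],None,fx=7,fy=7,interpolation=cv2.INTER_CUBIC),alpha=1.5,beta=20))
E
```

```text
t 41.2667 q [ -2.26  20.01 120.55   0.8   14.1   -0.57] P [0.5433 0.0261 0.0817] F [ 0.8 -0.1  0.1] w -0.0001
z [ 0.428 -0.013 -0.904] x [0.041 0.999 0.005]
```

View pics/s23.png

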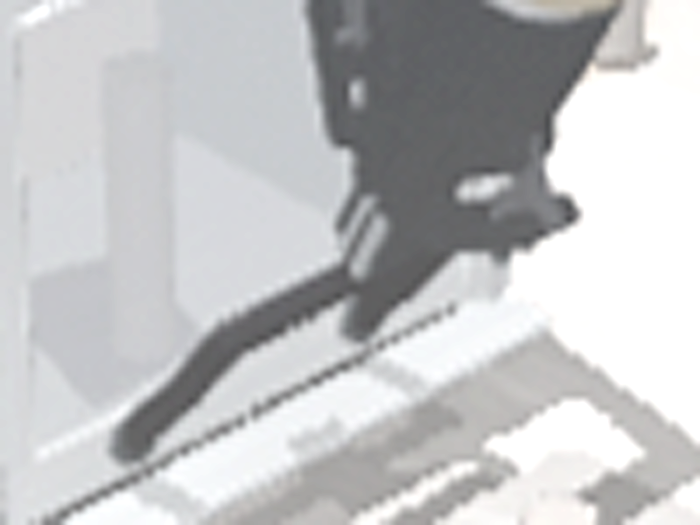

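arm_command([
  [-1,0,-0.0009,0.0018,0,0,0],
  [-1,0,0,0,0,0,0],
  [-1,0,0,0,0,0,0],
])

```text
clock: 41.62
position: [0.5432, 0.0261, 0.0797]
eef_rot: [[0.041, 0.903, 0.428], [0.999, -0.039, -0.013], [0.005, 0.428, -0.904]]
contact_force: [0.1, 0.2, 0.3]
gripper_width: 0.0002
```

arm_command([
  [-1,0,-0.0009,0.0018,0,0,0],
  [-1,0,0,0,0,0,0],
  [-1,0,0,0,0,0,0],
])

```text
clock: 41.87
position: [0.5432, 0.0261, 0.0777]
eef_rot: [[0.041, 0.903, 0.428], [0.999, -0.039, -0.013], [0.005, 0.428, -0.904]]
contact_force: [-0.5, 0.5, 0.4]
gripper_width: -0.0
```

arm_command([
  [-1,0,-0.0009,0.0018,0,0,0],
  [-1,0,0,0,0,0,0],
  [-1,0,0,0,0,0,0],
])

```text
clock: 42.12
position: [0.5432, 0.0262, 0.0757]
eef_rot: [[0.041, 0.903, 0.428], [0.999, -0.039, -0.013], [0.005, 0.428, -0.904]]
contact_force: [1.5, -0.2, 0.6]
gripper_width: -0.0001
```

arm_command([
  [-1,0,-0.0009,0.0018,0,0,0],
  [-1,0,0,0,0,0,0],
  [-1,0,0,0,0,0,0],
])

```text
clock: 42.37
position: [0.5431, 0.0262, 0.0737]
eef_rot: [[0.041, 0.903, 0.428], [0.999, -0.039, -0.013], [0.005, 0.428, -0.904]]
contact_force: [0.0, 0.0, 0.2]
gripper_width: 0.0001
```

arm_command([
  [-1,0,-0.0009,0.0018,0,0,0],
  [-1,0,0,0,0,0,0],
  [-1,0,0,0,0,0,0],
])

```text
clock: 42.62
position: [0.5433, 0.0262, 0.0719]
eef_rot: [[0.041, 0.903, 0.429], [0.999, -0.039, -0.014], [0.005, 0.429, -0.903]]
contact_force: [-0.1, 0.0, 1.9]
gripper_width: -0.0002
```

```bash
python3 - <<'E'
from plan import *
s=st()
w=get_image("wrist");a=get_image("scene")
cv2.imwrite("pics/w24.png",w["image"])
u,v=260,190
cv2.imwrite("pics/s24.png",cv2.convertScaleAbs(cv2.resize(a["image"][v:v+75,u:u+100],None,fx=7,fy=7,interpolation=cv2.INTER_CUBIC),alpha=1.5,beta=20))
E
```

```text
t 42.6167 q [ -2.25  21.2  120.85   0.88  12.56  -0.65] P [0.5433 0.0262 0.0719] F [-0.1  0.   1.9] w -0.0002
z [ 0.429 -0.014 -0.903] x [0.041 0.999 0.005]
```

View pics/w24.png

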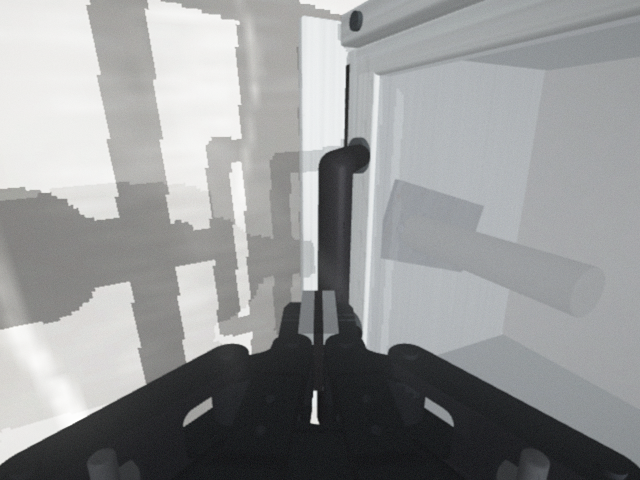

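View pics/s24.png

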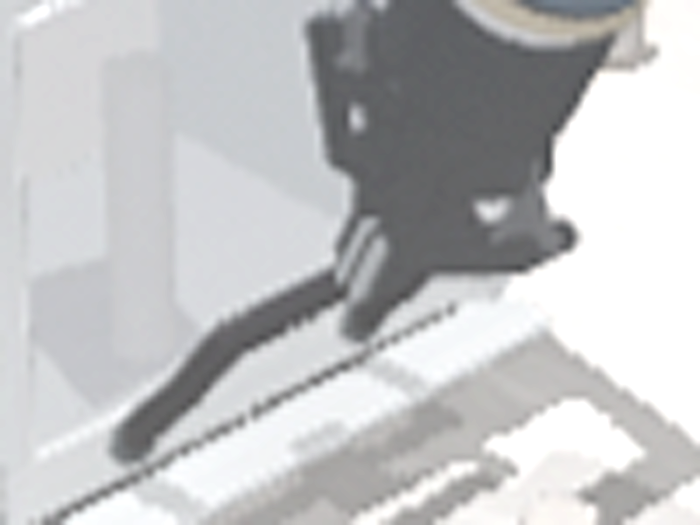

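arm_command([
  [-1,0,-0.0005,0.0009,0,0,0],
  [-1,0,0,0,0,0,0],
  [-1,0,0,0,0,0,0],
])

```text
clock: 42.97
position: [0.5436, 0.0262, 0.0716]
eef_rot: [[0.041, 0.902, 0.43], [0.999, -0.039, -0.014], [0.005, 0.43, -0.903]]
contact_force: [-6.8, -0.6, 13.8]
gripper_width: -0.0002
```

arm_command([
  [-1,0,-0.0005,0.0009,0,0,0],
  [-1,0,0,0,0,0,0],
  [-1,0,0,0,0,0,0],
])

```text
clock: 43.22
position: [0.5438, 0.0262, 0.0714]
eef_rot: [[0.041, 0.901, 0.431], [0.999, -0.039, -0.014], [0.005, 0.431, -0.902]]
contact_force: [-11.4, -0.6, 25.5]
gripper_width: -0.0
```

arm_command([
  [-1,0,0,-0.003,0,0,0],
  [-1,0,0,-0.01,0,0,0],
  [-1,0,0,-0.015,0,0,0],
  [-1,0,0,-0.02,0,0,0],
  [-1,0,0,-0.02,0,0,0],
  [-1,0,0,-0.02,0,0,0],
  [-1,0,0,-0.02,0,0,0],
  [-1,0,0,-0.02,0,0,0],
  [-1,0,0,0,0,0,0],
  [-1,0,0,0,0,0,0],
])

```text
clock: 44.05
position: [0.4883, 0.0279, 0.1859]
eef_rot: [[0.041, 0.902, 0.429], [0.999, -0.039, -0.014], [0.005, 0.43, -0.903]]
contact_force: [-0.2, -1.2, 0.1]
gripper_width: -0.0001
```

```bash
python3 - <<'E'
from plan import *
s=st()
w=get_image("wrist");a=get_image("scene");b=get_image("top")
for p in(w,a,b):
  for t in ["sash_edge","weldment_bar","jar_mid","plug_a_mid"]: print(t,[(round(d["conf"],2),[round(float(v),3) for v in d["location"]]) for d in tip_of(t,p)])
cv2.imwrite("pics/s25.png",cv2.resize(a["image"][60:320,160:420],None,fx=2.3,fy=2.3))
E
```

```text
t 44.05 q [ -2.32   3.1  122.63   0.46  28.82  -0.25] P [0.4883 0.0279 0.1859] F [-0.2 -1.2  0.1] w -0.0001
z [ 0.429 -0.014 -0.903] x [0.041 0.999 0.005]
sash_edge [(0.7, [0.595, 0.021, 0.011])]
weldment_bar [(0.93, [0.354, 0.118, 0.067])]
jar_mid []
plug_a_mid []
sash_edge [(0.72, [0.591, 0.023, 0.013])]
weldment_bar [(0.98, [0.313, 0.411, 0.07]), (0.87, [0.264, 0.268, 0.069]), (0.55, [0.351, 0.121, 0.067])]
jar_mid [(0.56, [0.504, -0.325, 0.036])]
plug_a_mid [(0.59, [0.695, -0.316, 0.03])]
sash_edge [(0.89, [0.596, 0.023, 0.009])]
weldment_bar [(0.97, [0.263, 0.267, 0.068]), (0.67, [0.313, 0.414, 0.068]), (0.63, [0.357, 0.117, 0.067]), (0.56, [0.652, 0.022, 0.077])]
jar_mid [(0.95, [0.508, -0.324, 0.036])]
plug_a_mid [(0.46, [0.697, -0.314, 0.03])]
```

View pics/s25.png

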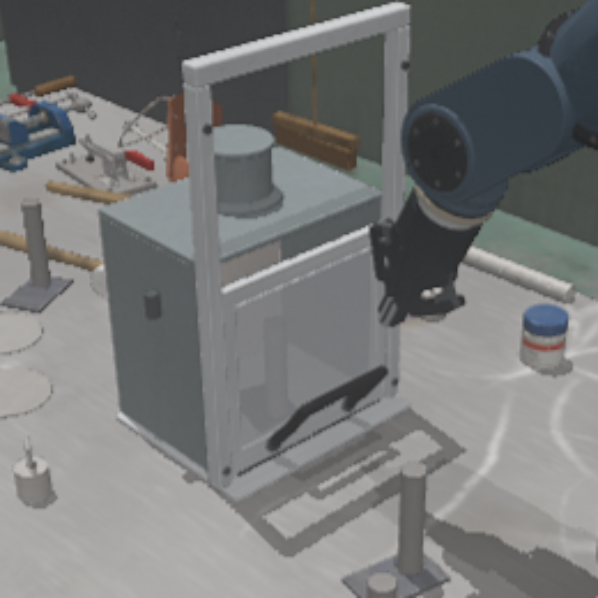

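The picture shows the sash closed on its sill. The weldment stands upright behind the clear panel, and the gripper is clear of everything.

```bash
python3 -c "
from bench import *
print(job_done()); print(get_state()['clock'])"
```

```text
the job is handed in; nothing more can be done
None
the job is handed in; nothing more can be done
```

I raised the sash to about 0.22 m by its handle and stood the weldment on the cabinet floor. After releasing it, I lowered the sash until it met its stop, then backed off and handed the job in at about 44 s. The hand-in gave no verdict.

**Last checks:**
- **Sash:** pressing down on the handle with the closed fingers met 25 N without it moving more than about half a millimetre, so it was already shut. The network put the lower edge at 9 to 13 mm above the bench (8 mm would be shut). A thin dark line shows along the sill. I took it for a seal or shadow, because an earlier picture with the sash near shut showed the same line.
- **Weldment:** it is upright and released. Its bar is about 60 mm behind the sash's front face, which leaves the whole plate behind the sash.
- **Jar and plugs:** the jar and the right-hand plug read within about 5 mm of where they started. I only checked the left-hand plug by eye; it was standing.
- **Robot:** it touches nothing, with force readings near zero.

**What went wrong or disagreed:**
- The fingertips sit about 30 mm short of the reported TCP. The first grip on the handle closed on nothing because of this, so I went in about 31 mm deeper.
- The first approach to the handle ran into the wrist joint's limit, so I used a steeper tool angle.
- A fifth weldment look-alike stands behind the cabinet, about 1.12 m from the base. It is farther away than the one I moved, but it is out of reach and not in front of the cabinet. I therefore took the farthest one in front as the one meant, in the place that swaps with the jar.

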